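Uncap the jars and preset the fill counter

TASK

Get the jars ready for filling: lift the blue cap off every covered jar and set each cap upright, knob up, into a pocket of its own in the white cap holder, leaving all the jars standing on the worktop. Roll the black thumbwheel of the counter by its edge until the digit in the yellow-framed window, square in the middle, is the number of caps that are now in the holder. Do not knock a jar over or disturb the timer and the roll of tape.

Things in the scene. Friction and masses are not known exactly. Their poses are not given: they have to be found in the camera images.
- count_wheel (a joint): Black knurled thumbwheel, 90 mm diameter, 14 mm thick, on a level 12 mm shaft beside the grey counter, turning the white digit drum in the window. Rad: digit d is in mid-window at d x 0.628 (0 to 9, stops just beyond 0 and 9). The value falls when the wheel's top is drawn towards the counter's front. It stays where it is left (friction 0.06 N m, no detents).
- wheel_axle (a point): Centre of the thumbwheel, 55 mm above the worktop (rim top at 100 mm); it does not turn with the wheel. y: along the axle towards the housing; -x: the counter's front with the window; z up. The housing's near side is 45 mm away in +y, its top 102 mm above the worktop; 38 mm of clear gap lies between wheel and housing.
- window (a point): Middle of the yellow-framed window (about 35 x 22 mm) in the 45 degree chamfer at the top front of the counter; one black digit of the white drum shows in it. The counter is fixed to the worktop.
- holder: White cap holder, a loose tray 244 x 164 x 22 mm with six square pockets (76 mm inside, 4 mm walls, floor 4 mm thick), three along x by two along y. Origin: centre of the underside; x and y along its sides, z up.
- pocket0 (a point): Middle of the floor of one pocket of the cap holder, 4 mm above the holder's underside; the walls rise 18 mm above it.
- pocket1 (a point): Middle of the floor of one pocket of the cap holder, 4 mm above the holder's underside; the walls rise 18 mm above it.
- pocket2 (a point): Middle of the floor of one pocket of the cap holder, 4 mm above the holder's underside; the walls rise 18 mm above it.
- pocket3 (a point): Middle of the floor of one pocket of the cap holder, 4 mm above the holder's underside; the walls rise 18 mm above it.
- pocket4 (a point): Middle of the floor of one pocket of the cap holder, 4 mm above the holder's underside; the walls rise 18 mm above it.
- pocket5 (a point): Middle of the floor of one pocket of the cap holder, 4 mm above the holder's underside; the walls rise 18 mm above it.
- jar0: Loose glass sample jar, 48 mm diameter, 70 mm tall, 180 g, standing on the worktop, covered at the start by the loose cap of the same number if that cap is there; otherwise open already. Origin: centre of its underside, z up.
- cap0: Loose blue dust cap of jar0, 59 mm diameter, 50 mm tall, 40 g: a skirt 12 mm deep that hangs round the jar's rim with 2.5 mm of play, a flat top 4 mm thick that rests on the rim, and above it a round knob 22 mm diameter, 34 mm tall, to hold it by. Origin: centre of the skirt's lower edge; z up through the knob. All alike; three to five are there.
- jar1: Loose glass sample jar, 48 mm diameter, 70 mm tall, 180 g, standing on the worktop, covered at the start by the loose cap of the same number if that cap is there; otherwise open already. Origin: centre of its underside, z up.
- cap1: Loose blue dust cap of jar1, 59 mm diameter, 50 mm tall, 40 g: a skirt 12 mm deep that hangs round the jar's rim with 2.5 mm of play, a flat top 4 mm thick that rests on the rim, and above it a round knob 22 mm diameter, 34 mm tall, to hold it by. Origin: centre of the skirt's lower edge; z up through the knob. All alike; three to five are there.
- jar2: Loose glass sample jar, 48 mm diameter, 70 mm tall, 180 g, standing on the worktop, covered at the start by the loose cap of the same number if that cap is there; otherwise open already. Origin: centre of its underside, z up.
- cap2: Loose blue dust cap of jar2, 59 mm diameter, 50 mm tall, 40 g: a skirt 12 mm deep that hangs round the jar's rim with 2.5 mm of play, a flat top 4 mm thick that rests on the rim, and above it a round knob 22 mm diameter, 34 mm tall, to hold it by. Origin: centre of the skirt's lower edge; z up through the knob. All alike; three to five are there.
- jar3: Loose glass sample jar, 48 mm diameter, 70 mm tall, 180 g, standing on the worktop, covered at the start by the loose cap of the same number if that cap is there; otherwise open already. Origin: centre of its underside, z up.
- cap3: Loose blue dust cap of jar3, 59 mm diameter, 50 mm tall, 40 g: a skirt 12 mm deep that hangs round the jar's rim with 2.5 mm of play, a flat top 4 mm thick that rests on the rim, and above it a round knob 22 mm diameter, 34 mm tall, to hold it by. Origin: centre of the skirt's lower edge; z up through the knob. All alike; three to five are there.
- jar4: Loose glass sample jar, 48 mm diameter, 70 mm tall, 180 g, standing on the worktop, covered at the start by the loose cap of the same number if that cap is there; otherwise open already. Origin: centre of its underside, z up.
- cap4: Loose blue dust cap of jar4, 59 mm diameter, 50 mm tall, 40 g: a skirt 12 mm deep that hangs round the jar's rim with 2.5 mm of play, a flat top 4 mm thick that rests on the rim, and above it a round knob 22 mm diameter, 34 mm tall, to hold it by. Origin: centre of the skirt's lower edge; z up through the knob. All alike; three to five are there.
- timer: White bench timer 66 x 66 x 18 mm, a bystander. Origin: centre of the underside.
- tape_roll: Roll of brown tape lying flat, 67 mm diameter, 19 mm high, a bystander. Origin: centre of the underside.
Not all that is in view belongs to the job. What is shaped like the jar1 but green or orange is not meant.

How it is judged:
At the end, for the whole second after the job is handed in: Every cap present is knob up (0.15 rad) in a holder pocket, skirt on its floor (4 mm); every jar stands upright (0.12 rad) on the worktop, the holder lies flat on it; the wheel rests within 0.16 rad of the digit equal to the number of caps present (value of joint count_wheel below 3.302 rad and (height (world z) of cap0 above -1 m or value of joint count_wheel below 2.673 rad) and (height (world z) of cap1 above -1 m or value of joint count_wheel below 2.673 rad) and (height (world z) of cap2 above -1 m or value of joint count_wheel below 2.673 rad) and (height (world z) of cap3 above -1 m or value of joint count_wheel below 2.673 rad) and (height (world z) of cap4 above -1 m or value of joint count_wheel below 2.673 rad) and (height (world z) of any of cap0, cap1 above -1 m or value of joint count_wheel below 2.045 rad) and (height (world z) of any of cap0, cap2 above -1 m or value of joint count_wheel below 2.045 rad) and (height (world z) of any of cap0, cap3 above -1 m or value of joint count_wheel below 2.045 rad) and (height (world z) of any of cap0, cap4 above -1 m or value of joint count_wheel below 2.045 rad) and (height (world z) of any of cap1, cap2 above -1 m or value of joint count_wheel below 2.045 rad) and (height (world z) of any of cap1, cap3 above -1 m or value of joint count_wheel below 2.045 rad) and (height (world z) of any of cap1, cap4 above -1 m or value of joint count_wheel below 2.045 rad) and (height (world z) of any of cap2, cap3 above -1 m or value of joint count_wheel below 2.045 rad) and (height (world z) of any of cap2, cap4 above -1 m or value of joint count_wheel below 2.045 rad) and (height (world z) of any of cap3, cap4 above -1 m or value of joint count_wheel below 2.045 rad) and (value of joint count_wheel above 2.982 rad or (height (world z) of cap0 below -1 m and value of joint count_wheel above 2.353 rad) or (height (world z) of cap1 below -1 m and value of joint count_wheel above 2.353 rad) or (height (world z) of cap2 below -1 m and value of joint count_wheel above 2.353 rad) or (height (world z) of cap3 below -1 m and value of joint count_wheel above 2.353 rad) or (height (world z) of cap4 below -1 m and value of joint count_wheel above 2.353 rad) or (height (world z) of each of cap0, cap1 below -1 m and value of joint count_wheel above 1.725 rad) or (height (world z) of each of cap0, cap2 below -1 m and value of joint count_wheel above 1.725 rad) or (height (world z) of each of cap0, cap3 below -1 m and value of joint count_wheel above 1.725 rad) or (height (world z) of each of cap0, cap4 below -1 m and value of joint count_wheel above 1.725 rad) or (height (world z) of each of cap1, cap2 below -1 m and value of joint count_wheel above 1.725 rad) or (height (world z) of each of cap1, cap3 below -1 m and value of joint count_wheel above 1.725 rad) or (height (world z) of each of cap1, cap4 below -1 m and value of joint count_wheel above 1.725 rad) or (height (world z) of each of cap2, cap3 below -1 m and value of joint count_wheel above 1.725 rad) or (height (world z) of each of cap2, cap4 below -1 m and value of joint count_wheel above 1.725 rad) or (height (world z) of each of cap3, cap4 below -1 m and value of joint count_wheel above 1.725 rad)) and velocity of joint count_wheel between -0.05 and 0.05 rad/s and x of cap0 in the frame of holder between -0.118 and 0.118 m and y of cap0 in the frame of holder between -0.078 and 0.078 m and z of cap0 in the frame of holder between 0 and 0.008 m and angle between each of cap0, cap1, cap2, cap3, cap4's own z axis and vertical below 0.15 rad and linear speed of each of cap0, jar0, cap1, jar1, cap2, jar2, cap3, jar3, cap4, jar4 below 0.02 m/s and angle between each of jar0, jar1, jar2, jar3, jar4's own z axis and vertical below 0.12 rad and height (world z) of each of jar0, jar1, jar2, jar3, jar4, holder below 0.01 m and x of cap1 in the frame of holder between -0.118 and 0.118 m and y of cap1 in the frame of holder between -0.078 and 0.078 m and z of cap1 in the frame of holder between 0 and 0.008 m and x of cap2 in the frame of holder between -0.118 and 0.118 m and y of cap2 in the frame of holder between -0.078 and 0.078 m and z of cap2 in the frame of holder between 0 and 0.008 m and x of cap3 in the frame of holder between -0.118 and 0.118 m and y of cap3 in the frame of holder between -0.078 and 0.078 m and z of cap3 in the frame of holder between 0 and 0.008 m and x of cap4 in the frame of holder between -0.118 and 0.118 m and y of cap4 in the frame of holder between -0.078 and 0.078 m and z of cap4 in the frame of holder between 0 and 0.008 m and angle between holder's own z axis and vertical below 0.08 rad); the robot touches nothing.
It fails at once if a jar is knocked over (angle between any of jar0, jar1, jar2, jar3, jar4's own z axis and vertical above 0.7 rad).
It fails at once if the timer or the tape roll is moved by more than 3 cm (distance of any of timer, tape_roll from where it was at the start of the episode above 0.03 m).
Of cap0, cap1, cap2, cap3, cap4 only 3 to 5 are there at a start; the rules pass over those that are not, and their reading is None.
At some moment in a run one of holder may be knocked a few centimetres aside while the robot is not near it.
It also fails if it takes over 184 s, if anything falls off the work surface, if the arm or the gripper's body presses on something with over 40 N, if the wrist force passes 120 N, or if a joint passes its speed limit or range.

ROBOT

A 6-joint arm with a two-finger parallel gripper is mounted at the origin on a cart in front of the work surface, level with it; the furniture and walls round the work are solid. World frame = base frame: x ahead of the robot, y to its left, z up, the work surface at z = 0. Lengths are in m, angles in rad, forces in N, time in s.
With the tool pointing down it reaches from about 0.25 to 0.775 m from the base axis. Payload 4 kg.
Tool frame: the origin (TCP) lies at the very end of the fingers, on their centre line; the grasp point (between the pads) lies 19 mm behind it; z points along the fingers, x is the direction in which the jaws open and shut, and the axes are right-handed (so a half turn about z gives the same grasp; the last joint's range is limited). The gripper opens to 94 mm and grips with 3 to 60 N. Pads are 16 mm wide; open, the fingers measure 119 mm over their backs; the gripper's body (75 mm by 177 mm) begins 78 mm behind the grasp point.
Start: joints at [1.032, 0.087, 1.371, -0, 1.684, -0.103], TCP at [0.232, 0.499, 0.206] pointing down, gripper open.
Joint ranges: [-3.1, 3.1], [-0.76, 2.03], [0.27, 2.55], [-1.08, 4.22], [0.17, 2.65], [-2.57, 2.57]. Speed limits (rad/s): [2.79, 2.79, 3.14, 3.14, 3.14, 3.14].

INTERFACE

Orientations are given as [roll, pitch, yaw] about the fixed x, y, z axes, in that order (R = Rz(yaw) Ry(pitch) Rx(roll)).
In Python, from bench import robot, cams, ticket gives the robot as it stands.
- The arm moves only by the tool jog_arm, never from a script. Its argument "series" is a list of rows, each an object of numbers: "x", "y", "z": the shift along the tool's x, y, z in m; "rx", "ry", "rz": the turn, a rotation vector about the tool's x, y, z in degrees. A call has 1 to 12 rows; each row shifts and turns the pose as measured when the row begins, along the tool's axes as they then stand; what a row does not reach is not made up. A row lasts 1/12 s, in which the tool goes at most 41.7 mm and 7.16 degrees, less where a joint would pass 70% of its speed; a pose out of reach is approached as far as the arm can. A call with a gripper value outside its range is refused whole. "claw" is the opening, from 0 (shut) to 1 (fully open), set as the call begins (left out, the last holds). The fingers move at their own pace and stop on an object; the grip force is fixed at half the most. Time passes only in rows, so rows that do not move let the fingers close. It gives the time, the measured TCP pose, the force and the opening at its end, in the units of the state.
- robot.get_obs(): the state, without advancing time (a new reading comes with each control period).
- cams.snapshot(name): name is "scene" or "top" or "wrist"; returns a dict with "img" (384x512x3 uint8, red, green, blue), "mtx" (3x3 intrinsics, pixels), "origin" and "attitude" of the camera in the world. Camera axes: x right, y down, z forward; pixel columns grow to the right and rows downward; lengths in m; the calibration is good to about 2 mm. The wrist camera is an equidistant fisheye: a pixel r from the principal point sees the ray r / f radians off the axis. A picture is of the moment at which its call begins. There is no depth.
- ticket.close_job(): hands the job in, once; it reports no verdict.
Trained networks look in a picture, given as the dict that the camera call returned (one of the last four; its "shot" number tells which), for a name from the list of things; names that differ only in an ending like _2 or _b are one class to them, and where a whole thing is asked for, a point or a joint stands for the part that bears it (a point fixed in the world has none). Each returns a list of dicts, best first, with "p" (0 to 1); they miss things now and then, are a little off and sometimes report something else, mostly with a low value. They report only what shows in the picture. A call takes as long as a camera call. They do not tell look-alikes from the thing itself.
- cams.look_for(thing, picture): "bbox" ([left, top, width, height] in pixels, round what is visible of it).
The state is a dict: "time": time; "joint_positions": joint angles; "qvel": joint speeds; "joint_torque": joint torques, N m; "tool_pos": TCP position; "ee_rot": TCP orientation; "wrist_force": force on the tool from outside, world axes, zero at the start; "wrist_torque": the same for the moment, N m; "width": finger opening in m.
Only numpy, scipy, OpenCV 4.12 (cv2) and the standard library are available. Lean on these libraries where they do the work, as an engineer would, in place of code of your own. Each camera call takes 0.05 s, during which the arm holds its last target.

## Working session

There is one attempt and no reset: what is moved stays moved. The work goes in short steps, Python scripts to look and compute and a tool call to move; the robot and the scene stay as the last step left them, time stands still between calls to the robot, and variables do not carry over. Pictures are saved under pics/ and viewed, and the job is handed in when it is done.

Besides the shell and the picture viewer there is one more tool, called after ">>>" by a JSON object that holds its "method" and its "body". jog_arm: Moves the arm, as the interface text tells. Its arguments: {"type":"object","properties":{"series":{"type":"array","items":{"type":"object","properties":{"x":{"type":"number"},"y":{"type":"number"},"z":{"type":"number"},"rx":{"type":"number"},"ry":{"type":"number"},"rz":{"type":"number"}}}},"claw":{"type":"number"}},"required":["series"]}

```bash
ls; mkdir -p pics
python3 - <<'E'
from bench import robot,cams
import cv2
print(robot.get_obs())
for n in("scene","top"):
    s=cams.snapshot(n); cv2.imwrite(f"pics/{n}0.png",cv2.resize(s["img"][:,:,::-1],(800,600),interpolation=cv2.INTER_CUBIC)); print(n,s["mtx"],s["origin"],s["attitude"],s["shot"])
E
```

```text
pics
{'time': 0.0, 'joint_positions': array([ 1.03193352e+00,  8.79338768e-02,  1.37224947e+00,  4.54389458e-07,
        1.68359872e+00, -1.03083999e-01]), 'qvel': array([-0.00219214,  0.00047463, -0.00143839, -0.00139364,  0.00039683,
        0.0009017 ]), 'joint_torque': array([-3.03057150e-04, -3.40182817e+01, -3.02432191e+01,  7.18296831e-02,
        3.31028039e-02, -1.82662502e-04]), 'tool_pos': array([0.23187558, 0.4981237 , 0.20431816]), 'ee_rot': array([-3.14136691e+00,  2.17774136e-03,  1.13501781e+00]), 'wrist_force': array([-0.0802136 , -0.97554796,  0.66242166]), 'wrist_torque': array([0.01141598, 0.03135003, 0.03865526]), 'width': 0.09363445588021521}
scene [[412.4233006    0.         255.3501682 ]
 [  0.         412.4233006  192.13417396]
 [  0.           0.           1.        ]] [-0.01172415 -0.73080297  0.76154224] [-2.21358679 -0.00599823 -0.62720914] 1
top [[367.58142877   0.         263.54696323]
 [  0.         367.58142877 190.85544808]
 [  0.           0.           1.        ]] [0.34483396 0.00762474 1.33837696] [-3.01880885 -0.01827484 -1.54172384] 2
```

View pics/scene0.png

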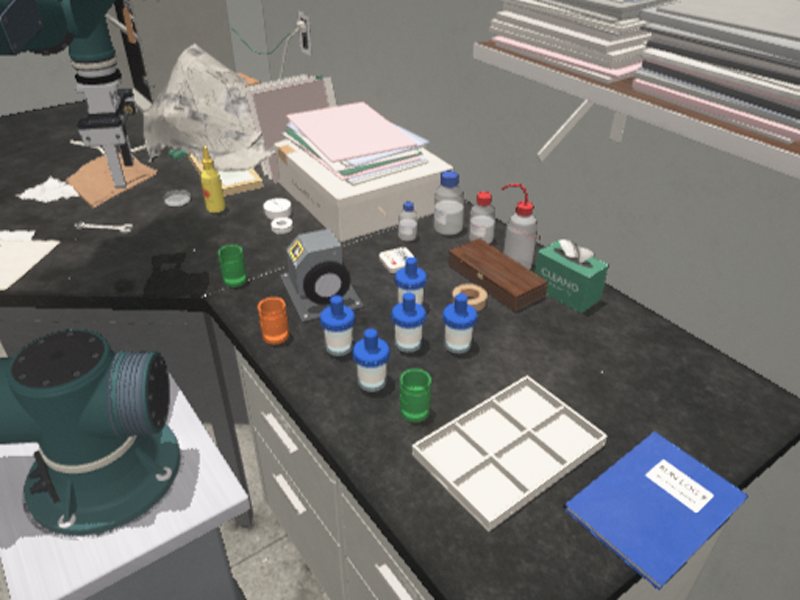

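View pics/top0.png

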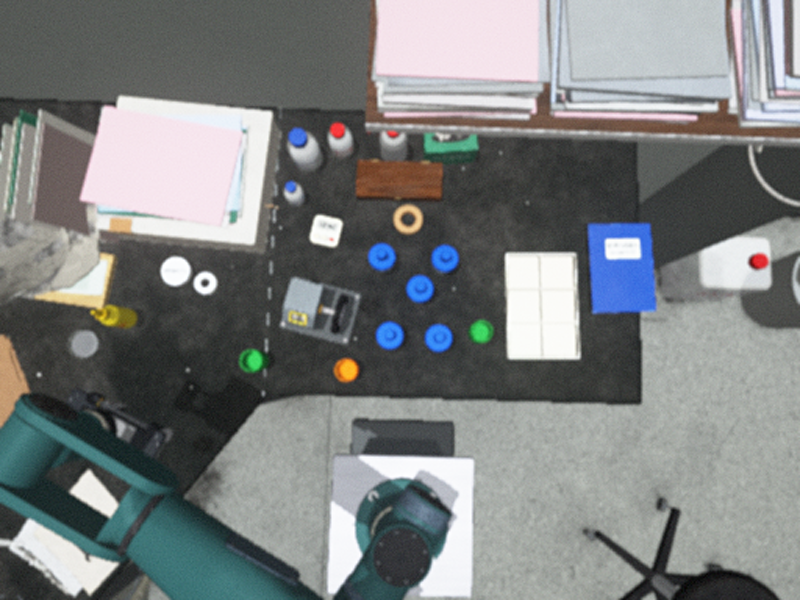

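```bash
cat > h.py <<'E'
import numpy as np, cv2
from scipy.spatial.transform import Rotation as R
def rot(a): return R.from_euler('xyz',a).as_matrix()
def ray(s,u,v,fish=False):
    K=s["mtx"]; x=(u-K[0,2])/K[0,0]; y=(v-K[1,2])/K[1,1]
    if fish:
        r=np.hypot(x,y); d=np.array([np.sin(r)*x/max(r,1e-9),np.sin(r)*y/max(r,1e-9),np.cos(r)])
    else: d=np.array([x,y,1.])
    return rot(s["attitude"])@d
def onz(s,u,v,z,fish=False):
    d=ray(s,u,v,fish); o=np.array(s["origin"]); return o+d*(z-o[2])/d[2]
def proj(s,p,fish=False):
    K=s["mtx"]; c=rot(s["attitude"]).T@(np.array(p)-s["origin"])
    if fish:
        t=np.arctan2(np.hypot(c[0],c[1]),c[2]); n=np.hypot(c[0],c[1])+1e-12; x,y=c[0]/n*t,c[1]/n*t
    else: x,y=c[0]/c[2],c[1]/c[2]
    return np.array([K[0,0]*x+K[0,2],K[1,1]*y+K[1,2]])
def save(s,name,box=None,scale=None):
    im=s["img"][:,:,::-1]
    if box: im=im[box[1]:box[3],box[0]:box[2]]
    h,w=im.shape[:2]; k=scale or min(800/w,600/h)
    cv2.imwrite(f"pics/{name}.png",cv2.resize(im,None,fx=k,fy=k,interpolation=cv2.INTER_CUBIC))
E
python3 - <<'E'
from bench import robot,cams
from h import *
np.set_printoptions(precision=4,suppress=True)
T=cams.snapshot("top");S=cams.snapshot("scene")
for n,s in(("T",T),("S",S)):
    for th in("cap0","jar0","holder","timer","tape_roll","count_wheel","window"):
        for d in cams.look_for(th,s):
            b=d["bbox"];u,v=b[0]+b[2]/2,b[1]+b[3]/2
            print(n,th,round(d["p"],2),np.round(b),{"cap0":onz(s,u,v,.08),"jar0":onz(s,u,v,.04)}.get(th,onz(s,u,v,.02))[:2])
save(T,"topcrop",(160,120,430,260)); save(S,"scenecrop",(170,140,330,280))
save(S,"scounter",(170,140,240,205),11)
E
```

```text
T cap0 0.73 [271. 207.  17.  18.] [ 0.4171 -0.0676]
T cap0 0.61 [319. 162.  52.  68.] [ 0.4922 -0.293 ]
T cap0 0.59 [237. 154.  17.  19.] [0.596  0.0553]
T cap0 0.49 [242. 207.  15.  16.] [0.4178 0.0346]
T cap0 0.48 [276. 161.  15.  14.] [ 0.582  -0.0778]
T cap0 0.47 [259. 178.  19.  13.] [ 0.5228 -0.0284]
T jar0 0.69 [149. 224.  23.  16.] [0.3505 0.345 ]
T jar0 0.66 [212. 229.  18.  14.] [0.3421 0.1319]
T jar0 0.47 [298. 205.  14.  13.] [ 0.4363 -0.1602]
T jar0 0.18 [275. 159.  16.  17.] [ 0.5937 -0.0799]
T holder 0.61 [321. 163.  50.  70.] [ 0.4931 -0.3102]
T timer 0.88 [198. 137.  21.  19.] [0.6654 0.1936]
T tape_roll 0.64 [249. 130.  20.  22.] [0.694  0.0082]
T count_wheel 0.8 [187. 189.  36.  22.] [0.4685 0.1988]
T window 0.97 [179. 179.  50.  40.] [0.4731 0.2007]
T window 0.66 [326. 162.  43.  67.] [ 0.5007 -0.3158]
S cap0 0.9 [206. 189.  25.  24.] [0.4205 0.0279]
S cap0 0.75 [250. 188.  22.  24.] [ 0.5168 -0.0333]
S cap0 0.62 [284. 190.  22.  23.] [ 0.5876 -0.0948]
S cap0 0.56 [253. 168.  18.  18.] [0.584  0.0527]
S cap0 0.56 [228. 213.  22.  21.] [ 0.4155 -0.0776]
S cap0 0.48 [285. 208.  20.  15.] [ 0.5494 -0.1357]
S jar0 0.95 [139. 153.  21.  31.] [0.3583 0.3422]
S jar0 0.74 [233. 237.  13.  13.] [ 0.401  -0.1031]
S jar0 0.73 [256. 211.  16.  17.] [ 0.5038 -0.0637]
S jar0 0.69 [163. 188.  25.  36.] [0.3391 0.1255]
S jar0 0.62 [257. 234.  21.  38.] [ 0.4361 -0.1708]
S jar0 0.6 [258. 188.  15.   8.] [0.5793 0.0292]
S jar0 0.57 [284. 209.  20.  11.] [ 0.5831 -0.0957]
S jar0 0.5 [249. 189.  21.  22.] [0.5459 0.0098]
S jar0 0.48 [207. 211.  18.  18.] [0.3999 0.007 ]
S jar0 0.29 [264. 240. 125. 102.] [ 0.4725 -0.3404]
S timer 0.6 [239. 160.  23.  14.] [0.6419 0.1906]
S timer 0.44 [264. 239. 124.  99.] [ 0.4873 -0.3232]
S tape_roll 0.68 [291. 182.  22.  16.] [ 0.6925 -0.007 ]
S count_wheel 0.63 [188. 158.  36.  36.] [0.495  0.2247]
S window 0.68 [178. 150.  52.  59.] [0.4816 0.2157]
```

```bash
ls pics
```

```text
scene0.png
scenecrop.png
scounter.png
top0.png
topcrop.png
```

View pics/topcrop.png

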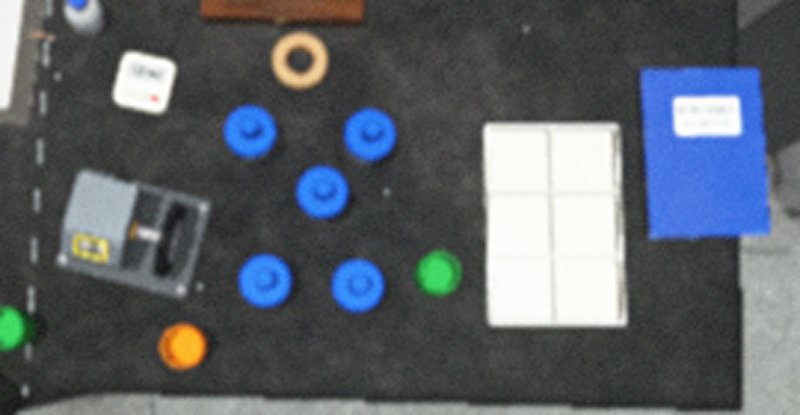

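View pics/scenecrop.png

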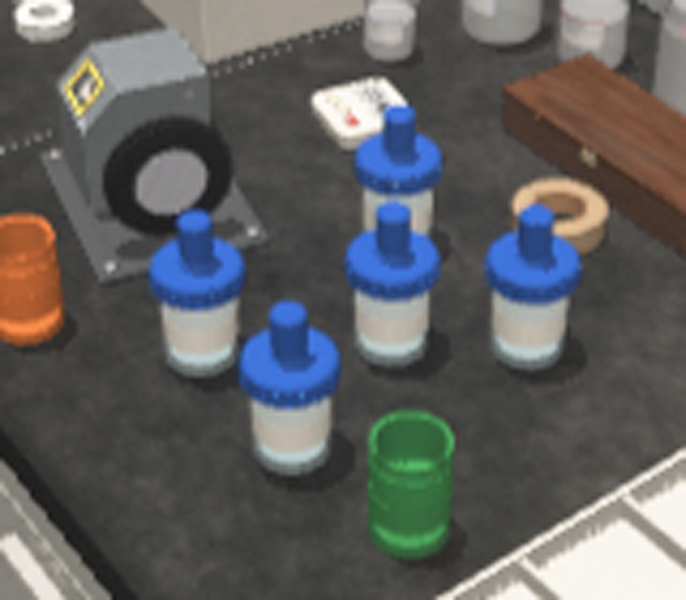

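View pics/scounter.png

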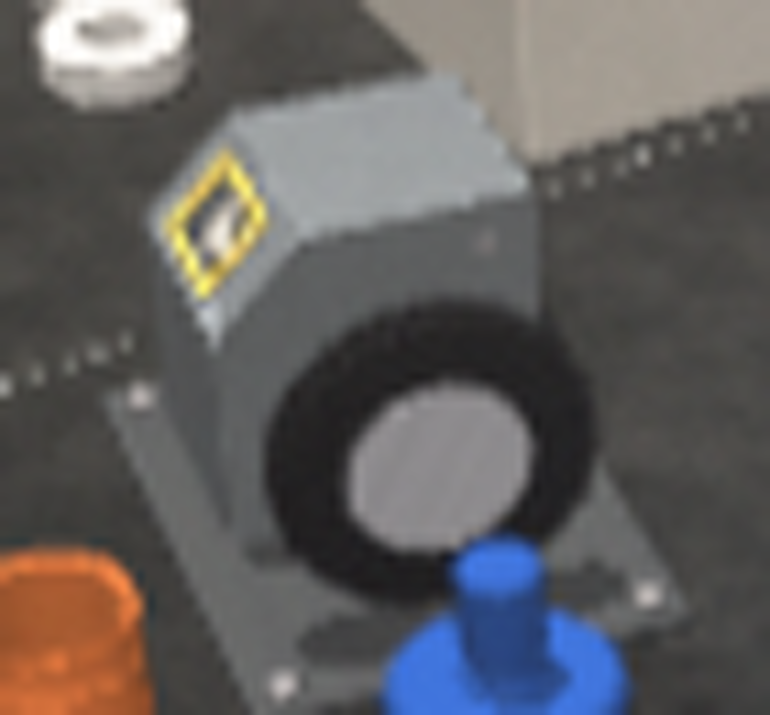

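Run:
```python
from bench import robot,cams
from h import *
from scipy.optimize import least_squares
np.set_printoptions(precision=4,suppress=True)
T=cams.snapshot("top");S=cams.snapshot("scene")
def blobs(s):
    hsv=cv2.cvtColor(s["img"],cv2.COLOR_RGB2HSV)
    m=cv2.inRange(hsv,(105,180,60),(125,255,255))
    n,l,st,c=cv2.connectedComponentsWithStats(m)
    return m,[(st[i],c[i]) for i in range(1,n) if 60<st[i][4]<1000]
mT,bT=blobs(T); mS,bS=blobs(S)
for st,c in bT: print("T",st,c,onz(T,*c,.078)[:2])
for st,c in bS: print("S",st,c,onz(S,*c,.082)[:2])
# holder: fit pose by top corners (white segmentation)
for n,s in(("T",T),("S",S)):
    hsv=cv2.cvtColor(s["img"],cv2.COLOR_RGB2HSV)
    m=cv2.inRange(hsv,(0,0,150),(180,40,255))
    k,l,st,c=cv2.connectedComponentsWithStats(m)
    for i in range(1,k):
        if 1000<st[i][4]<15000:
            cs,_=cv2.findContours((l==i).astype(np.uint8),0,1)
            h=cv2.convexHull(cs[0]); q=cv2.approxPolyDP(h,4,True)[:,0]
            print(n,st[i],q.tolist(),[onz(s,*p,.022)[:2].round(4).tolist() for p in q])
```

```text
T [390 143  29  57 811] [408.0296 171.6165] [ 0.5847 -0.5149]
T [236 156  17  17 231] [243.9784 163.9784] [0.5932 0.06  ]
T [276 157  17  17 229] [284.3319 164.9607] [ 0.5943 -0.0807]
T [260 176  18  18 244] [268.418  184.5492] [ 0.5235 -0.0271]
T [241 206  18  18 246] [249.1911 214.1504] [0.4191 0.036 ]
T [272 208  18  17 246] [280.4146 216.0569] [ 0.4158 -0.0712]
S [251 195  21  11 105] [260.5238 200.581 ] [ 0.5133 -0.0371]
S [284 195  20  12 105] [293.3048 201.0381] [ 0.5835 -0.0896]
S [206 197  20  11 115] [214.887  202.6261] [0.4093 0.0262]
S [227 217  21  14 154] [236.6948 224.7532] [ 0.407  -0.0811]
T [ 467    0   45   81 2383] [[501, 0], [511, 80], [474, 80], [468, 0]] [[1.2877, -0.917], [0.9613, -0.9387], [0.9561, -0.7967], [1.2823, -0.7868]]
T [    0    61   175   129 11209] [[173, 71], [162, 156], [64, 188], [18, 189], [0, 169], [0, 156], [76, 61]] [[0.9491, 0.3402], [0.6239, 0.3608], [0.4959, 0.7021], [0.4872, 0.8641], [0.5573, 0.9359], [0.6047, 0.9414], [0.9747, 0.7031]]
T [ 447  142   65   44 1758] [[511, 143], [511, 159], [491, 184], [449, 182], [450, 159], [497, 142]]
[... 1094 characters left out ...]
519], [0.9121, 1.9554], [1.1502, 1.2851], [1.0866, 0.6348], [1.0355, 0.4682], [0.9006, 0.271], [0.8507, 0.2343], [0.5121, 0.3203], [0.4871, 1.2597]]
S [ 264  240  125  100 5945] [[337, 240], [388, 279], [312, 339], [264, 284]] [[0.6224, -0.2245], [0.6252, -0.3887], [0.3733, -0.4031], [0.3803, -0.2316]]
S [   0  242  159  142 6392] [[109, 242], [134, 273], [158, 318], [38, 383], [0, 383], [0, 326]] [[0.14, 0.1113], [0.1504, -0.0256], [0.1417, -0.1747], [-0.0992, -0.1765], [-0.1558, -0.1357], [-0.133, -0.0016]]
S [ 141  336   51   48 1499] [[142, 336], [171, 337], [187, 348], [189, 381], [158, 383]] [[0.0965, -0.1957], [0.1433, -0.2322], [0.1578, -0.2732], [0.1283, -0.3355], [0.0801, -0.3055]]
```

Run:
```python
from bench import robot,cams
from h import *
np.set_printoptions(precision=4,suppress=True)
T=cams.snapshot("top");S=cams.snapshot("scene")
k=270/800
for n,c,z in(("wheeltop a",(170,205),.09),("wheeltop b",(178,275),.09),("wheel mid",(176,240),.1),("window",(90,246),.09),("pl1",(88,170),.0),("pl2",(210,205),0),("pl3",(180,293),0),("pl4",(62,260),0)):
    print(n,onz(T,c[0]*k+160,c[1]*k+120,z)[:2])
print(onz(S,210,182.5,.055), onz(S,170+215/11,140+225/11,.085))
save(T,"tcounter",(175,172,235,224),12)
print(proj(T,robot.get_obs()["tool_pos"]))
W=cams.snapshot("wrist");save(W,"w0");print(W["mtx"],W["origin"],W["attitude"])
```

```text
wheeltop a [0.5003 0.1472]
wheeltop b [0.4199 0.1344]
wheel mid [0.4591 0.1374]
window [0.4501 0.2365]
pl1 [0.552  0.2605]
pl2 [0.5131 0.1079]
pl3 [0.4034 0.1402]
pl4 [0.4394 0.2863]
[0.4644 0.1465 0.055 ] [0.453  0.2448 0.085 ]
[ 92.0534 269.2323]
[[297.3186   0.     249.6951]
 [  0.     297.3186 189.2293]
 [  0.       0.       1.    ]] [0.1597 0.5323 0.3841] [2.8667 0.0011 1.1346]
```

View pics/tcounter.png

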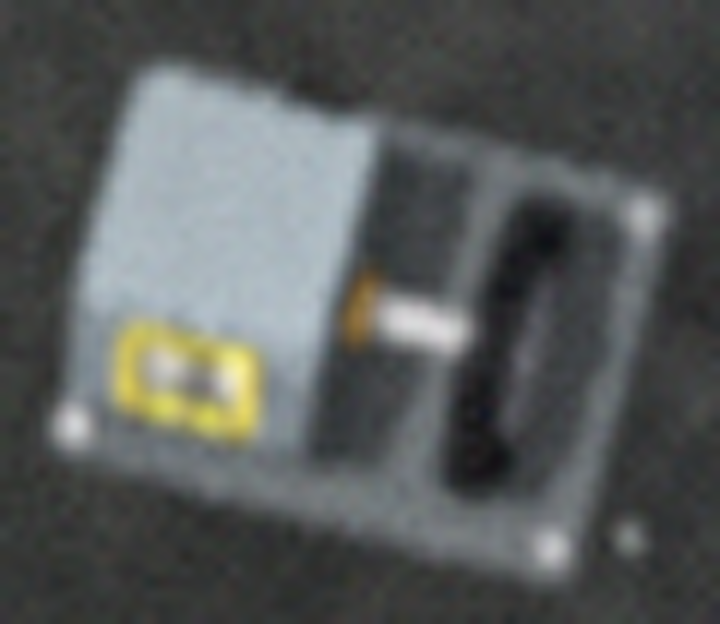

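View pics/w0.png

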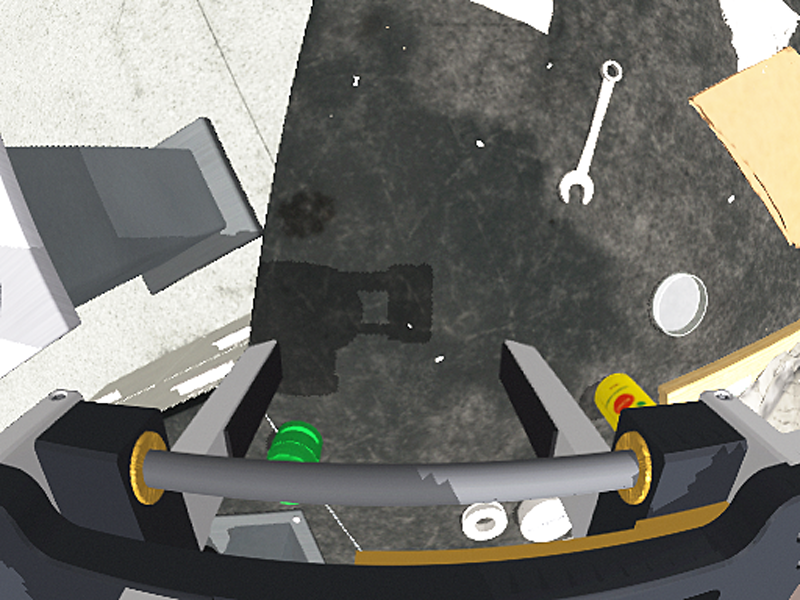

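>>> {"method": "jog_arm", "body": {"series": [{"x": -0.02, "y": 0.032, "rz": -1}, {"x": -0.02, "y": 0.032, "rz": -1}, {"x": -0.02, "y": 0.032, "rz": -1}, {"x": -0.02, "y": 0.032, "rz": -1}, {"x": -0.02, "y": 0.032, "rz": -1}, {"x": -0.02, "y": 0.032, "rz": -1}, {"x": -0.02, "y": 0.032, "rz": -1}, {"x": -0.02, "y": 0.032, "rz": -1}, {"x": -0.02, "y": 0.032, "rz": -1}, {"x": -0.02, "y": 0.032, "rz": -1}, {"x": -0.02, "y": 0.032, "rz": -1}, {"x": 0, "y": 0}]}}

```text
invalid input
```

```bash
cat >> h.py <<'E'
def delta(o,p,yaw=None,roll=np.pi,pitch=0):
    "tool-frame shift and rotvec(deg) from obs o to target position p / yaw"
    A=rot(o["ee_rot"]); d=A.T@(np.array(p)-o["tool_pos"])
    r=np.zeros(3)
    if yaw is not None: r=np.degrees(R.from_matrix(A.T@rot([roll,pitch,yaw])).as_rotvec())
    return np.round(d,4),np.round(r,1)
E
python3 - <<'E'
from bench import robot,cams
from h import *
np.set_printoptions(precision=4,suppress=True)
o=robot.get_obs();print(o["time"],o["tool_pos"],o["ee_rot"],o["wrist_force"],o["joint_positions"])
W=cams.snapshot("wrist");save(W,"w1");print(W["origin"],W["attitude"])
E
```

```text
1.15 [0.2322 0.4986 0.2055] [ 3.1416 -0.0001  1.135 ] [ 0.1453 -0.7509  0.0096] [ 1.0319  0.0872  1.3707 -0.      1.6836 -0.1031]
[0.1597 0.5323 0.3841] [2.8667 0.0011 1.1346]
```

View pics/w1.png

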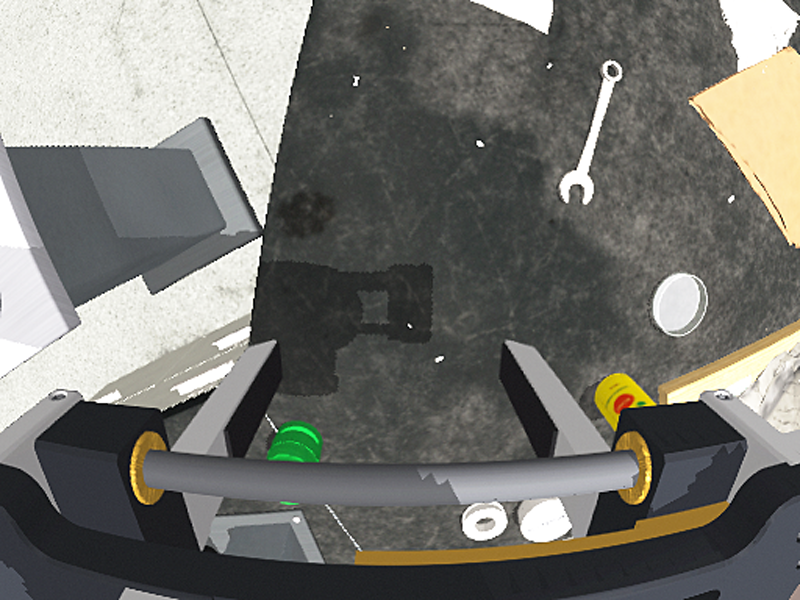

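>>> {"method": "jog_arm", "body": {"series": [{"x": -0.02, "y": 0.032, "z": 0, "rx": 0, "ry": 0, "rz": -1}, {"x": -0.02, "y": 0.032, "z": 0, "rx": 0, "ry": 0, "rz": -1}, {"x": -0.02, "y": 0.032, "z": 0, "rx": 0, "ry": 0, "rz": -1}, {"x": -0.02, "y": 0.032, "z": 0, "rx": 0, "ry": 0, "rz": -1}, {"x": -0.02, "y": 0.032, "z": 0, "rx": 0, "ry": 0, "rz": -1}, {"x": -0.02, "y": 0.032, "z": 0, "rx": 0, "ry": 0, "rz": -1}, {"x": -0.02, "y": 0.032, "z": 0, "rx": 0, "ry": 0, "rz": -1}, {"x": -0.02, "y": 0.032, "z": 0, "rx": 0, "ry": 0, "rz": -1}, {"x": -0.02, "y": 0.032, "z": 0, "rx": 0, "ry": 0, "rz": -1}, {"x": -0.02, "y": 0.032, "z": 0, "rx": 0, "ry": 0, "rz": -1}, {"x": -0.02, "y": 0.032, "z": 0, "rx": 0, "ry": 0, "rz": -1}]}}

```text
time: 2.12
tool_pos: [0.4956, 0.1669, 0.2054]
ee_rot: [3.14, -0.005, 1.353]
wrist_force: [0.6, 1.1, 0.5]
width: 0.094
```

```bash
cat > look.py <<'E'
import sys
from bench import robot,cams
from h import *
np.set_printoptions(precision=4,suppress=True)
o=robot.get_obs();print(o["time"],o["tool_pos"],o["ee_rot"],o["wrist_force"],o["width"])
W=cams.snapshot(sys.argv[2] if len(sys.argv)>2 else "wrist");save(W,sys.argv[1]);print(W["origin"],W["attitude"])
E
python3 look.py w2
```

```text
2.1167 [0.4956 0.1669 0.2054] [ 3.1402 -0.0052  1.3533] [0.5527 1.1109 0.5263] 0.09401633012990396
[0.4171 0.1834 0.3839] [ 2.8656 -0.0043  1.3529]
```

View pics/w2.png

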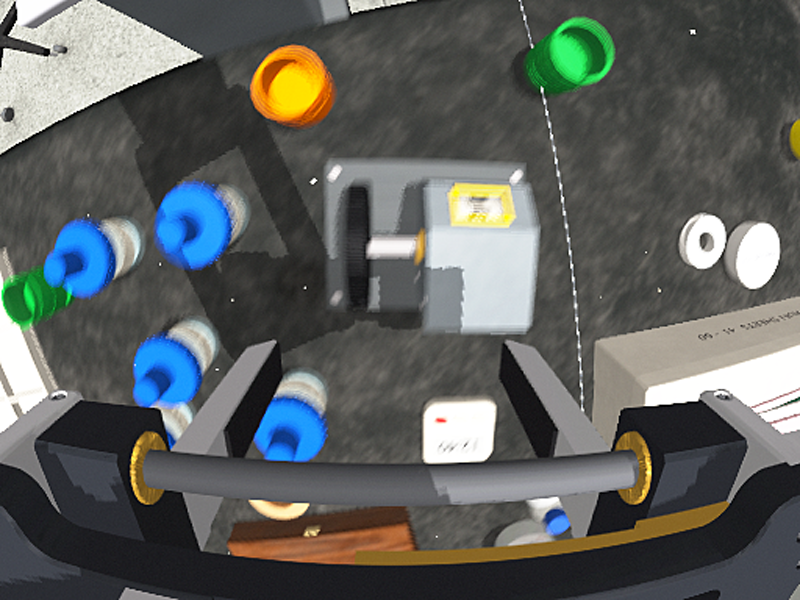

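Run:
```python
from bench import robot,cams
from h import *
np.set_printoptions(precision=4,suppress=True)
W=cams.snapshot("wrist");k=1/1.5625
save(W,"win2",(283,114,333,150),16)
save(W,"wh2",(200,95,350,220),5)
for n,c,z in(("wh",(357,248),.1),("top end",(357,187),.055),("bot end",(358,310),.055),("shaft L",(372,247),.061),("shaft R",(412,247),.061),("h1",(423,180),.06),("h2",(427,331),.102),("win",(482,205),.088),("base tl",(327,160),.0),("base tr",(525,160),0),("base bl",(327,312),0)):
    print(n,onz(W,c[0]*k,c[1]*k,z,True)[:2])
```

```text
wh [0.4661 0.1479]
top end [0.4308 0.1531]
bot end [0.5187 0.1324]
shaft L [0.474 0.154]
shaft R [0.4803 0.1814]
h1 [0.436 0.199]
h2 [0.5285 0.1791]
win [0.4581 0.2311]
base tl [0.4047 0.1299]
base tr [0.4387 0.2906]
base bl [0.5309 0.0976]
```

View pics/win2.png

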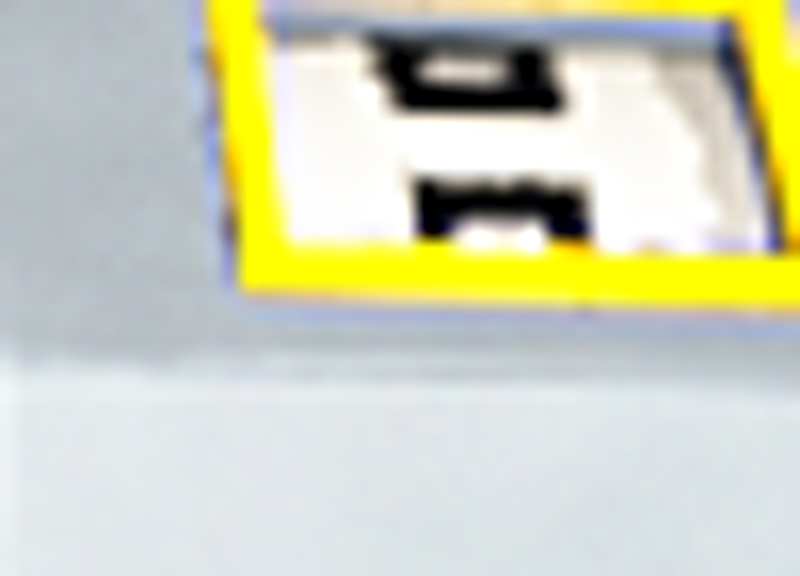

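View pics/wh2.png

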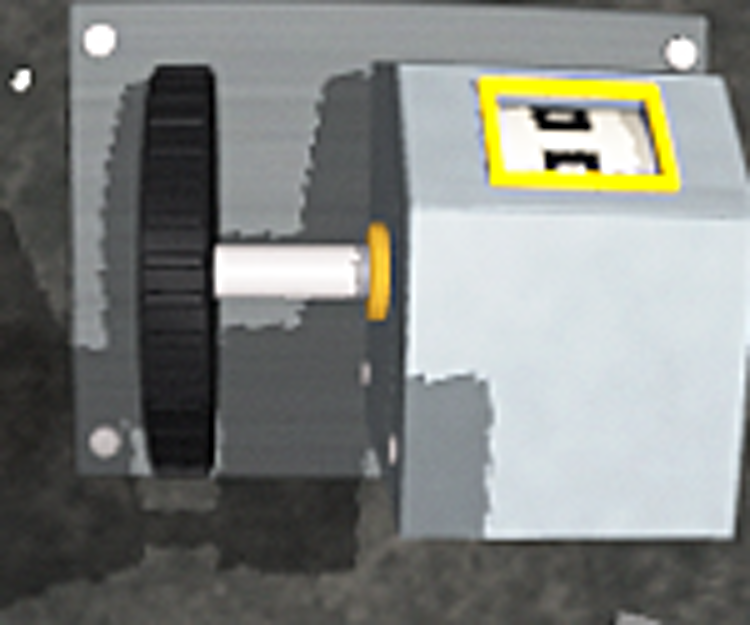

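Run:
```python
from bench import robot,cams
from h import *
np.set_printoptions(precision=4,suppress=True)
W=cams.snapshot("wrist")
g=W["img"].max(2)
for v in range(110,195,7): 
    print(v,g[v,218:252])
```

```text
110 [151 151 152 153 156 156 153 154 156 157 158 153 155 153 154 156 155 152
 150 150 151 152 155 155 149 154 152 151 152 153 151 153 152 153]
117 [155 153 154 144  88  89  93  91  71  23  35  39  35  37  40  38  37  38
  39  39  31  18  52 141 159 156 151 150 152 152 153 153 151 153]
124 [152 145  97  84  89  88  94  81  36  28  29  29  28  27  28  29  29  27
  28  33  29  20   3 108 149 152 150 148 148 149 151 148 149 152]
131 [134  86  90  92  93  96  92  64  34  36  35  36  37  39  37  36  37  37
  40  34  34  22   6 118 155 154 152 152 153 152 154 154 152 153]
138 [137  92  88  90  92  93  83  49  34  40  39  40  40  40  38  39  36  35
  40  35  38  21   2  91 150 154 150 148 151 150 149 149 149 151]
145 [137  93  86  89  89  90  76  54  50  59  57  58  58  56  59  59  56  54
  54  58  41  19   1  51  81  83  79  98 121 108  85  79  80  76]
152 [ 93  84  88  86  87  89  76  46  35  39  40  44  47  45  44  50  42  34
  42  53  39   0 220 255 255 255 255 255 255 255 255 255 255 255]
159 [143 107  86  83  88  94  79  43  42  45  46  46  45  47  49  47  45  49
  49  45  38  19   0  88 145 149 147 145 151 148 148 146 147 148]
166 [87 87 87 90 94 96 87 50 35 41 42 43 44 45 45 45 47 48 48 47 40 17  6 55
 86 88 87 87 89 88 89 88 91 90]
173 [90 89 90 88 88 90 90 60 37 38 42 40 40 38 41 36 39 40 39 41 33 20 10 56
 91 90 88 89 89 90 87 88 90 88]
180 [ 88  89  88  87  89  89  94  80  39  23  29  26  27  27  29  26  29  28
  29  26  23  18   9 120 156 102  85  84  87  87  88  89  88  87]
187 [191 194 196 154  94  82  87  92  86  33  15  21  20  22  21  18  23  22
  21  23  24  15  29 136 153 116  85  84  86  86  85  85  84  83]
194 [63 60 61 65 61 48 49 42 48 65 77 74 67 70 68 72 72 73 72 74 74 76 72 66
 58 35 33 37 40 37 41 41 43 42]
```

Run:
```python
from bench import robot,cams
from h import *
np.set_printoptions(precision=4,suppress=True)
W=cams.snapshot("wrist")
for n,c,z in(("rimtop",(231.8,150),.1),("end f",(233.5,108),.055),("end b",(233.5,189.6),.055),("shaft",(244,149),.061),("shaft2",(272,149),.061),("win",(200+580/5,95+133/5),.088)):
    print(n,onz(W,*c,z,True)[:2])
# model fit: predict
for yaw in(-.25,-.23):
  for cx,cy in((.474,.146),(.472,.148)):
    C=np.array([cx,cy,.055]);xa=np.array([np.cos(yaw),np.sin(yaw),0]);ya=np.array([-np.sin(yaw),np.cos(yaw),0])
    print(yaw,cx,cy,"in/out rim top",proj(W,C+[0,0,.045]-.007*ya,True),proj(W,C+[0,0,.045]+.007*ya,True),"ends",[ [min(proj(W,C+.045*np.array([0,0,np.sin(t)])+.045*np.cos(t)*xa+s*ya,True)[1] for t in np.linspace(0,6.28,60)),max(proj(W,C+.045*np.array([0,0,np.sin(t)])+.045*np.cos(t)*xa+s*ya,True)[1] for t in np.linspace(0,6.28,60))] for s in (-.007,.007)],"shaft",proj(W,C+[0,0,.006]+.02*ya,True),proj(W,C+[0,0,.006]+.04*ya,True))
```

```text
rimtop [0.4537 0.1588]
end f [0.4144 0.1674]
end b [0.5044 0.146 ]
shaft [0.4606 0.1686]
shaft2 [0.4673 0.1985]
win [0.4451 0.2466]
-0.25 0.474 0.146 in/out rim top [216.8192 172.8086] [231.0726 173.1227] ends [[np.float64(124.07596057363612), np.float64(204.14688395185598)], [np.float64(124.2713995640489), np.float64(204.48145365957666)]] shaft [244.8696 165.6856] [262.9716 166.157 ]
-0.25 0.472 0.148 in/out rim top [218.2876 170.411 ] [232.5794 170.7231] ends [[np.float64(121.91531823934474), np.float64(202.11540351876167)], [np.float64(122.11535638514032), np.float64(202.4456555253764)]] shaft [246.2296 163.5551] [264.3566 164.0343]
-0.23 0.474 0.146 in/out rim top [216.8206 172.948 ] [231.0729 172.9828] ends [[np.float64(124.19931870115282), np.float64(204.27919889071373)], [np.float64(124.13911746059975), np.float64(204.3752235139554)]] shaft [244.8743 165.3304] [262.9907 165.4474]
-0.23 0.472 0.148 in/out rim top [218.2887 170.551 ] [232.5799 170.5827] ends [[np.float64(122.03861030886792), np.float64(202.24793007069326)], [np.float64(121.9825926279233), np.float64(202.33863715656614)]] shaft [246.2346 163.1989] [264.3762 163.3228]
```

Run:
```python
from bench import robot,cams
from h import *
from scipy.optimize import least_squares
np.set_printoptions(precision=4,suppress=True)
W=cams.snapshot("wrist")
g=W["img"].max(2).astype(int)
print(g[105:122,233]); print(g[183:200,233]); print(g[140:170,250]); print(g[140:170,262]);
```

```text
[156 161 165 157 156 158 154 157 159 138  65  45  28  41  31  22  31]
[42 25 22 25 25 28 26 20 29 41 30 27 47 55 48 58 57]
[155 153 150 143 152 157 155 161 160  76  84 206 238 245 248 254 255 253
 247 244 232 130  74  88  92  93  90  92  92  91]
[ 92  90  88  86  91  95  92  94  88  84  80 191 238 244 248 254 255 253
 248 244 236 148  79  89  90  96  93  93  92  90]
```

Run:
```python
from bench import robot,cams
from h import *
from scipy.optimize import least_squares
np.set_printoptions(precision=4,suppress=True)
W=cams.snapshot("wrist")
ts=np.linspace(np.pi/2,np.pi,60)
def f(p):
    C=np.array([p[0],p[1],.055]);y=p[2];xa=np.array([np.cos(y),np.sin(y),0]);ya=np.array([-np.sin(y),np.cos(y),0])
    P=lambda q:proj(W,q,True)
    a=P(C+[0,0,.045]-.007*ya);b=P(C+[0,0,.045]+.007*ya)
    fr=min(P(C+.045*np.array([0,0,np.sin(t)])+.045*np.cos(t)*xa)[1] for t in ts)
    s1=P(C+.019*ya);s2=P(C+.032*ya)
    fc=P(C-.045*xa+.007*ya)
    return [a[0]-225.2,b[0]-238.5,fr-114.6,s1[1]-156,s2[1]-156.1,s1[0]-250,s2[0]-262]if 0 else [a[0]-225.2,b[0]-238.5,fr-114.6,s1[1]-156,s2[1]-156.1]
r=least_squares(f,[.465,.15,-.24],x_scale=[.01,.01,.1],diff_step=1e-3);print(r.x,r.fun)
o=robot.get_obs();y=r.x[2];print(delta(o,[r.x[0],r.x[1],.13],np.pi/2+y))
# window contents
save(W,"win2b",(270,105,340,160),11)
```

```text
[ 0.464   0.1583 -0.2661] [-0.5496  0.5472  0.1145 -0.2807  0.1701]
(array([-0.0178, -0.0268,  0.075 ]), array([ 0. , -0.3,  2.8]))
```

View pics/win2b.png

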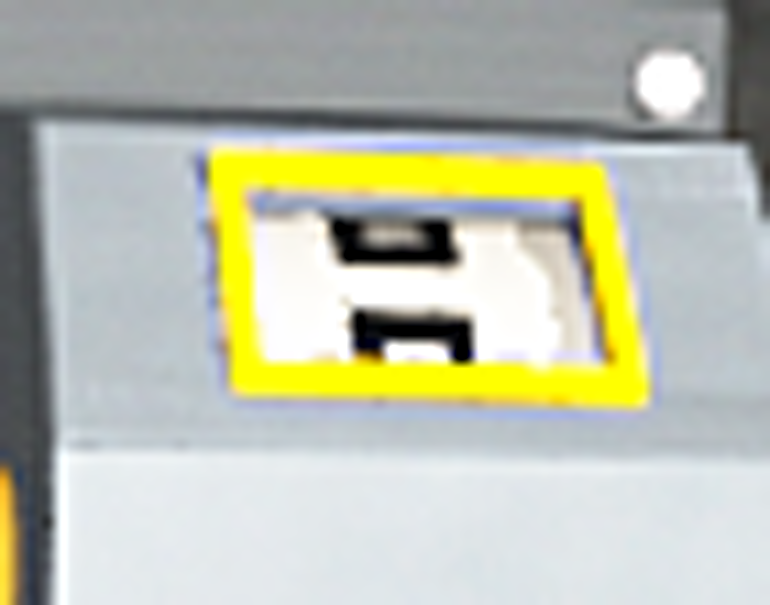

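Run:
```python
from bench import robot
from h import *
print(delta(robot.get_obs(),[.464,.157,.135],np.pi/2-.257))
```

```text
(array([-0.019 , -0.0266,  0.07  ]), array([ 0. , -0.3,  2.3]))
```

>>> {"method": "jog_arm", "body": {"series": [{"x": -0.01, "y": -0.013, "z": 0.0, "rx": 0, "ry": -0.3, "rz": 1.2}, {"x": -0.009, "y": -0.0136, "z": 0.02, "rx": 0, "ry": 0, "rz": 1.1}, {"x": 0, "y": 0, "z": 0.025, "rx": 0, "ry": 0, "rz": 0}, {"x": 0, "y": 0, "z": 0.02, "rx": 0, "ry": 0, "rz": 0}, {"x": 0, "y": 0, "z": 0.005, "rx": 0, "ry": 0, "rz": 0}], "claw": 0.4}}

```text
time: 2.83
tool_pos: [0.4602, 0.1646, 0.1373]
ee_rot: [3.134, -0.006, 1.325]
wrist_force: [-0.1, 0.4, -1.0]
width: 0.0643
```

```bash
python3 look.py w3
```

```text
2.8333 [0.4602 0.1646 0.1373] [ 3.1336 -0.0059  1.3248] [-0.1064  0.3661 -1.0012] 0.06427486597171042
[0.381  0.1835 0.3153] [ 2.859  -0.0048  1.3244]
```

View pics/w3.png

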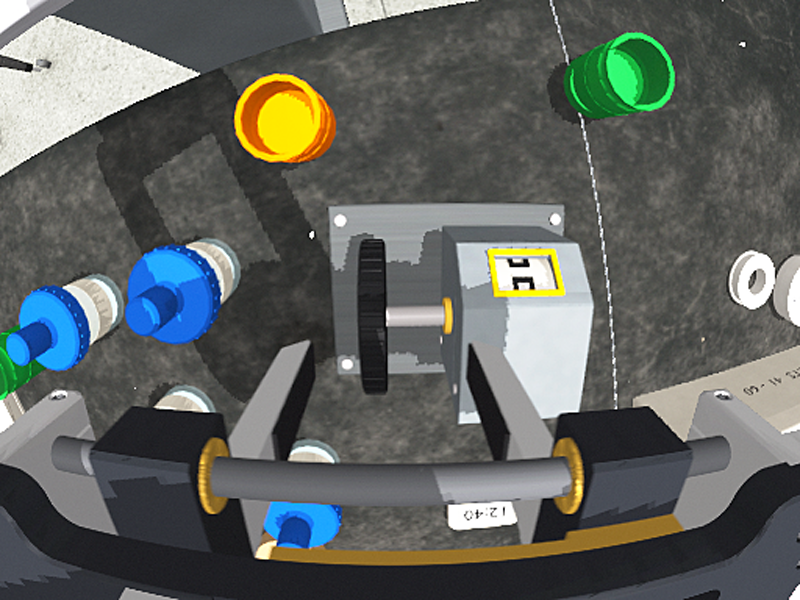

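Run:
```python
from bench import robot,cams
from h import *
W=cams.snapshot("wrist")
g=W["img"].max(2).astype(int)
print(g[198:206:3,224:260]); print(g[146:162,238]);print(g[190:215,262]);print(g[190:215,275])
save(W,"win3",(305,150,370,195),12)
```

```text
[[ 96  97 100 109  55  29  35  37  38  33  37  33  34  36  36  36  33  32
   33  32  30  20  30 175 184 177 176 175 180 178 178 179 178 180 179 180]
 [ 93  97  94 100  54  26  46  45  47  47  42  47  46  45  46  49  48  48
   44  51  30  16  36 208 212 205 205 206 205 204 206 205 206 205 206 206]
 [ 96  98  97 101  61  36  41  43  46  45  42  44  43  43  43  45  44  46
   41  42  42  15  59 223 223 217 213 214 214 215 212 213 211 212 212 210]]
[165 165 164 167  79  89 104  46  42  61  30  52  26  25  38  44]
[101 100 100 101  97  94 119 164 181 189 197 207 220 227 212 203 194 187
 161  97  95  99  98  94  96]
[101  96 102  98  93 101 136 167 185 194 199 210 222 218 208 202 192 185
 157  90  96  98  98  94  96]
```

View pics/win3.png

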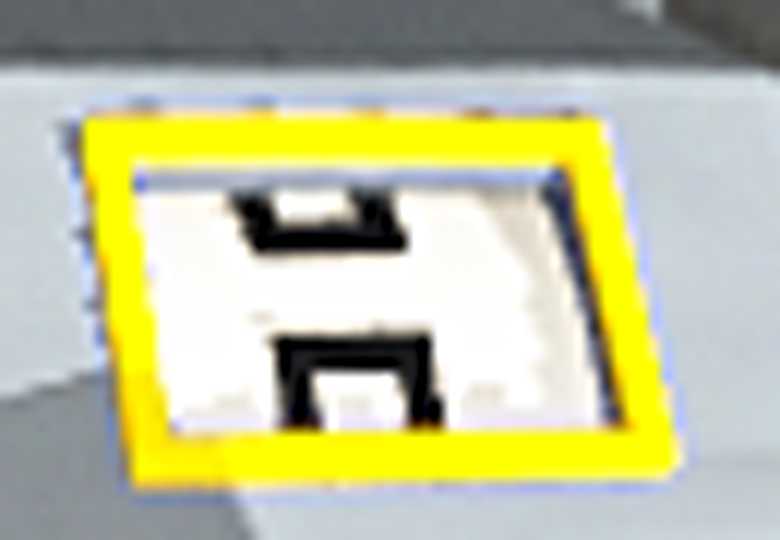

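Run:
```python
from bench import robot,cams
from h import *
from scipy.optimize import least_squares
np.set_printoptions(precision=4,suppress=True)
W=cams.snapshot("wrist")
P=lambda q:proj(W,q,True)
def f(p,y=-.255):
    C=np.array([p[0],p[1],.055]);ya=np.array([-np.sin(y),np.cos(y),0])
    # rim silhouette at row ~201
    a=P(C+[0,0,.045]-.007*ya);b=P(C+[0,0,.045]+.007*ya)
    return [a[0]-227.9,b[0]-245,P(C+.022*ya)[1]-202.4]
r=least_squares(f,[.465,.15],x_scale=[.01,.01],diff_step=1e-3);print(r.x,r.fun)
p=r.x
for y in(-.235,-.275):
    ya=np.array([-np.sin(y),np.cos(y),0]);C=np.array([p[0],p[1],.055]);print(y,P(C+.015*ya),P(C+.03*ya))
o=robot.get_obs();print(o["width"],delta(o,[p[0],p[1],.13],np.pi/2-.257))
```

```text
[0.4663 0.1527] [-0.3197  0.3183  0.0083]
-0.235 [254.3056 202.0644] [270.3854 201.8369]
-0.275 [254.2971 202.6741] [270.3472 203.0537]
0.05213528759420142 (array([-0.0106,  0.0063,  0.0106]), array([ 0.7, -0.5,  0.6]))
```

>>> {"method": "jog_arm", "body": {"series": [{"x": -0.0106, "y": 0.0063, "z": 0.005, "rx": 0.7, "ry": -0.5, "rz": 0.6}, {"x": 0, "y": 0.008, "z": 0.0004, "rx": 6, "ry": 0, "rz": 0}, {"x": 0, "y": 0.008, "z": 0.0004, "rx": 6, "ry": 0, "rz": 0}, {"x": 0, "y": 0.008, "z": 0.0004, "rx": 6, "ry": 0, "rz": 0}, {"x": 0, "y": 0.008, "z": 0.0004, "rx": 6, "ry": 0, "rz": 0}, {"x": 0, "y": 0.008, "z": 0.0004, "rx": 6, "ry": 0, "rz": 0}, {"x": 0, "y": 0, "z": 0, "rx": 0, "ry": 0, "rz": 0}]}}

```text
time: 3.57
tool_pos: [0.5082, 0.1408, 0.1291]
ee_rot: [-2.603, -0.003, 1.317]
wrist_force: [0.2, 0.2, -3.1]
width: 0.0374
```

```bash
cat > rad.py <<'E'
from bench import robot
from h import *
np.set_printoptions(precision=4,suppress=True)
o=robot.get_obs();A=rot(o["ee_rot"]);C=np.array([.4663,.1527,.055])
print("axle in tool frame",A.T@(C-o["tool_pos"]),"width",o["width"],"tilt",np.degrees(np.arctan2(-A[0,2],-A[2,2])),"jaw axis",A[:,0],o["wrist_force"],o["time"])
E
python3 rad.py; python3 look.py w4
```

```text
axle in tool frame [0.0008 0.0006 0.086 ] width 0.037388415863332004 tilt 30.029953580699956 jaw axis [0.2509 0.968  0.0025] [ 0.1671  0.2221 -3.1264] 3.5667
3.5667 [0.5082 0.1408 0.1291] [-2.6028 -0.0025  1.3172] [ 0.1671  0.2221 -3.1264] 0.037388415863332004
[0.5307 0.1345 0.323 ] [-2.8774 -0.0015  1.3167]
```

View pics/w4.png

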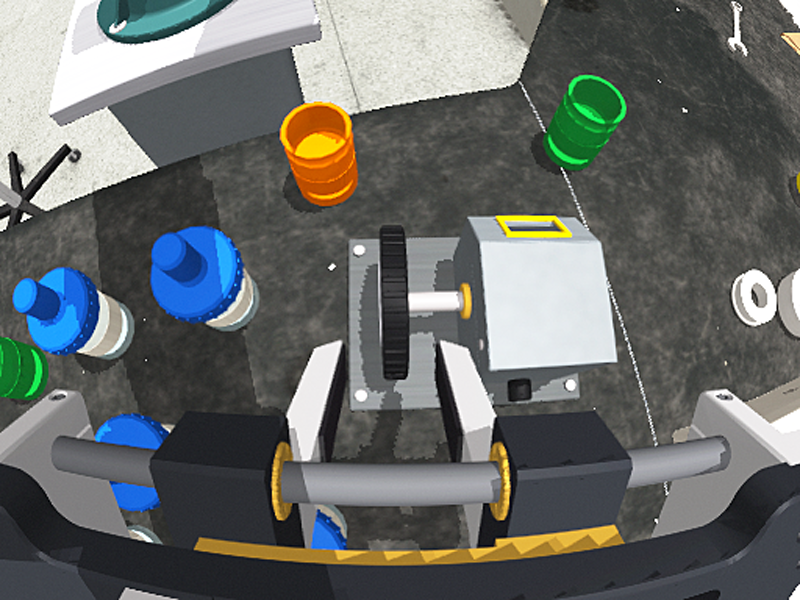

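>>> {"method": "jog_arm", "body": {"series": [{"x": 0, "y": 0, "z": 0.02, "rx": 0, "ry": 0, "rz": 0}, {"x": 0, "y": 0, "z": 0.02, "rx": 0, "ry": 0, "rz": 0}, {"x": 0, "y": 0, "z": 0.015, "rx": 0, "ry": 0, "rz": 0}, {"x": 0, "y": 0, "z": 0.002, "rx": 0, "ry": 0, "rz": 0}]}}

```text
time: 3.95
tool_pos: [0.4841, 0.1476, 0.0872]
ee_rot: [-2.626, -0.008, 1.317]
wrist_force: [0.5, -0.1, 0.0]
width: 0.0375
```

```bash
python3 rad.py
```

```text
axle in tool frame [ 0.0002 -0.0002  0.0372] width 0.03747284214727976 tilt 28.639185805935625 jaw axis [0.2514 0.9679 0.0081] [ 0.4831 -0.1165  0.0486] 3.95
```

>>> {"method": "jog_arm", "body": {"series": [{"x": 0, "y": 0, "z": 0.007, "rx": 0, "ry": 0, "rz": 0}, {"x": 0, "y": 0, "z": 0, "rx": 0, "ry": 0, "rz": 0}]}}

```text
time: 4.12
tool_pos: [0.4809, 0.1488, 0.0846]
ee_rot: [-2.634, -0.01, 1.318]
wrist_force: [-0.3, 0.1, 0.3]
width: 0.0382
```

>>> {"method": "jog_arm", "body": {"series": [{"x": 0, "y": 0, "z": 0, "rx": 0, "ry": 0, "rz": 0}, {"x": 0, "y": 0, "z": 0, "rx": 0, "ry": 0, "rz": 0}, {"x": 0, "y": 0, "z": 0, "rx": 0, "ry": 0, "rz": 0}, {"x": 0, "y": 0, "z": 0, "rx": 0, "ry": 0, "rz": 0}, {"x": 0, "y": 0, "z": 0, "rx": 0, "ry": 0, "rz": 0}], "claw": 0.0}}

```text
time: 4.53
tool_pos: [0.4836, 0.1496, 0.0901]
ee_rot: [-2.645, -0.015, 1.319]
wrist_force: [-2.1, 1.0, -3.8]
width: 0.0134
```

```bash
python3 rad.py
```

```text
axle in tool frame [-0.0018  0.0013  0.0392] width 0.013350400678879118 tilt 27.52844513906323 jaw axis [0.2492 0.9684 0.0147] [-2.1116  0.9585 -3.7521] 4.5333
```

>>> {"method": "jog_arm", "body": {"series": [{"x": 0, "y": -0.0041, "z": 0.0002, "rx": -6, "ry": 0, "rz": 0}, {"x": 0, "y": -0.0041, "z": 0.0002, "rx": -6, "ry": 0, "rz": 0}, {"x": 0, "y": -0.0041, "z": 0.0002, "rx": -6, "ry": 0, "rz": 0}, {"x": 0, "y": -0.0041, "z": 0.0002, "rx": -6, "ry": 0, "rz": 0}]}}

```text
time: 4.87
tool_pos: [0.4736, 0.1519, 0.0915]
ee_rot: [-3.07, -0.014, 1.315]
wrist_force: [-2.1, 0.2, -1.3]
width: 0.0134
```

```bash
python3 rad.py;python3 look.py w5
```

```text
axle in tool frame [-0.0016 -0.0046  0.0369] width 0.013387062256252146 tilt 3.7663396845960806 jaw axis [0.2528 0.9674 0.0139] [-2.0772  0.2413 -1.3232] 4.8667
4.8667 [0.4736 0.1519 0.0915] [-3.0701 -0.0139  1.3152] [-2.0772  0.2413 -1.3232] 0.013387062256252146
[0.4082 0.1664 0.2753] [ 2.9384 -0.0128  1.3148]
```

View pics/w5.png

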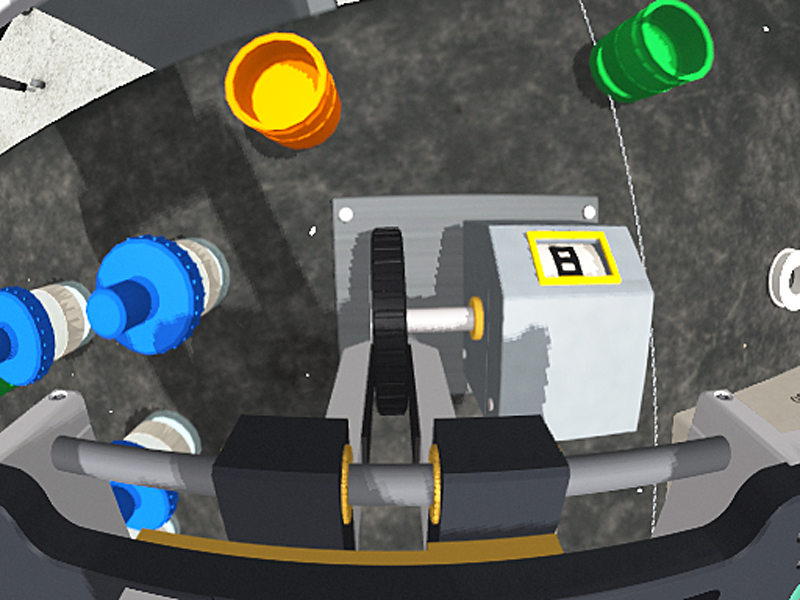

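>>> {"method": "jog_arm", "body": {"series": [{"x": 0, "y": -0.005, "z": 0.0005, "rx": -6, "ry": 0, "rz": 0}, {"x": 0, "y": -0.005, "z": 0.0005, "rx": -6, "ry": 0, "rz": 0}, {"x": 0, "y": -0.005, "z": 0.0005, "rx": -6, "ry": 0, "rz": 0}, {"x": 0, "y": -0.005, "z": 0.0005, "rx": -6, "ry": 0, "rz": 0}, {"x": 0, "y": -0.005, "z": 0.0005, "rx": -6, "ry": 0, "rz": 0}, {"x": 0, "y": -0.005, "z": 0.0005, "rx": -6, "ry": 0, "rz": 0}]}}

```text
time: 5.42
tool_pos: [0.4495, 0.1575, 0.0875]
ee_rot: [2.545, -0.017, 1.317]
wrist_force: [6.2, -6.2, -8.3]
width: 0.0137
```

```bash
python3 rad.py;python3 look.py w6
```

```text
axle in tool frame [-0.001  -0.0039  0.0367] width 0.013674454647890251 tilt -33.49544000293805 jaw axis [0.2511 0.9678 0.0167] [ 6.2079 -6.1654 -8.2561] 5.4167
5.4167 [0.4495 0.1575 0.0875] [ 2.5449 -0.0167  1.3169] [ 6.2079 -6.1654 -8.2561] 0.013674454647890251
[0.2875 0.1978 0.1906] [ 2.2703 -0.0156  1.3165]
```

View pics/w6.png

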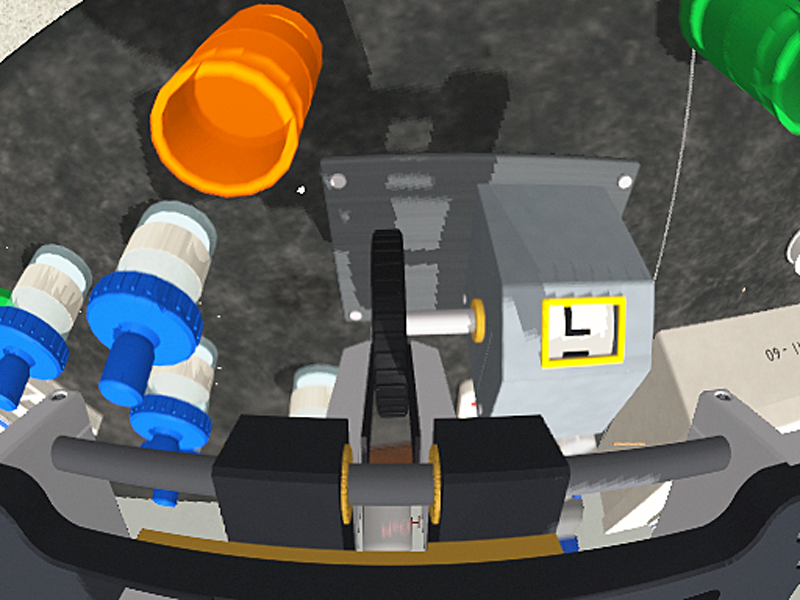

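>>> {"method": "jog_arm", "body": {"series": [{"x": 0, "y": 0, "z": 0, "rx": 0, "ry": 0, "rz": 0}, {"x": 0, "y": 0, "z": 0, "rx": 0, "ry": 0, "rz": 0}, {"x": 0, "y": 0, "z": 0, "rx": 0, "ry": 0, "rz": 0}, {"x": 0, "y": 0, "z": 0, "rx": 0, "ry": 0, "rz": 0}, {"x": 0, "y": 0, "z": -0.015, "rx": 0, "ry": 0, "rz": 0}, {"x": 0, "y": 0, "z": -0.02, "rx": 0, "ry": 0, "rz": 0}, {"x": 0, "y": 0, "z": -0.015, "rx": 0, "ry": 0, "rz": 0}, {"x": 0, "y": 0, "z": 0, "rx": 0, "ry": 0, "rz": 0}], "claw": 0.4}}

```text
time: 6.13
tool_pos: [0.4181, 0.1638, 0.1265]
ee_rot: [2.554, -0.014, 1.315]
wrist_force: [0.8, -0.0, 0.3]
width: 0.0375
```

```bash
python3 rad.py;python3 look.py w7
```

```text
axle in tool frame [0.0005 0.0015 0.0869] width 0.03749144142534625 tilt -32.94671642639789 jaw axis [0.2533 0.9673 0.0139] [ 0.8282 -0.0214  0.3275] 6.1333
6.1333 [0.4181 0.1638 0.1265] [ 2.5539 -0.0139  1.3147] [ 0.8282 -0.0214  0.3275] 0.03749144142534625
[0.2571 0.2045 0.2311] [ 2.2793 -0.0129  1.3143]
```

View pics/w7.png

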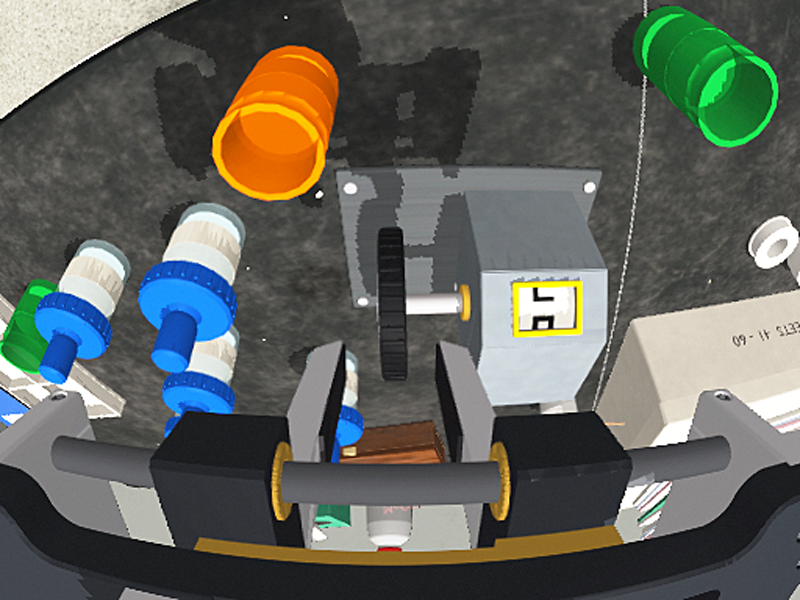

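>>> {"method": "jog_arm", "body": {"series": [{"x": 0, "y": 0.0095, "z": 0.0005, "rx": 6.2, "ry": 0, "rz": 0}, {"x": 0, "y": 0.0095, "z": 0.0005, "rx": 6.2, "ry": 0, "rz": 0}, {"x": 0, "y": 0.0095, "z": 0.0005, "rx": 6.2, "ry": 0, "rz": 0}, {"x": 0, "y": 0.0095, "z": 0.0005, "rx": 6.2, "ry": 0, "rz": 0}, {"x": 0, "y": 0.0095, "z": 0.0005, "rx": 6.2, "ry": 0, "rz": 0}, {"x": 0, "y": 0.0095, "z": 0.0005, "rx": 6.2, "ry": 0, "rz": 0}, {"x": 0, "y": 0.0095, "z": 0.0005, "rx": 6.2, "ry": 0, "rz": 0}, {"x": 0, "y": 0.0095, "z": 0.0005, "rx": 6.2, "ry": 0, "rz": 0}, {"x": 0, "y": 0.0095, "z": 0.0005, "rx": 6.2, "ry": 0, "rz": 0}, {"x": 0, "y": 0.0095, "z": 0.0005, "rx": 6.2, "ry": 0, "rz": 0}, {"x": 0, "y": 0, "z": 0, "rx": 0, "ry": 0, "rz": 0}]}}

```text
time: 7.1
tool_pos: [0.5129, 0.1311, 0.1048]
ee_rot: [-2.574, -0.013, 1.306]
wrist_force: [-1.2, -0.0, -2.9]
width: 0.0378
```

```bash
python3 rad.py
```

```text
axle in tool frame [ 0.008  -0.0159  0.0693] width 0.03777236219863766 tilt 31.45354547822564 jaw axis [0.2617 0.9651 0.0126] [-1.2197 -0.0155 -2.9369] 7.1
```

>>> {"method": "jog_arm", "body": {"series": [{"x": 0.008, "y": -0.016, "z": -0.01, "rx": 0, "ry": 0, "rz": 0}, {"x": 0, "y": 0, "z": 0, "rx": 0, "ry": 0, "rz": 0}]}}

```text
time: 7.27
tool_pos: [0.5082, 0.1389, 0.1163]
ee_rot: [-2.564, -0.01, 1.3]
wrist_force: [-0.3, -0.8, 1.1]
width: 0.0377
```

```bash
python3 rad.py;python3 look.py w8
```

```text
axle in tool frame [ 0.0015 -0.0034  0.0755] width 0.037666728462857 tilt 32.02838762065065 jaw axis [0.2675 0.9635 0.0096] [-0.261  -0.8359  1.1359] 7.2667
7.2667 [0.5082 0.1389 0.1163] [-2.5639 -0.0096  1.3   ] [-0.261  -0.8359  1.1359] 0.037666728462857
[0.5374 0.1289 0.3092] [-2.8386 -0.0086  1.2995]
```

View pics/w8.png

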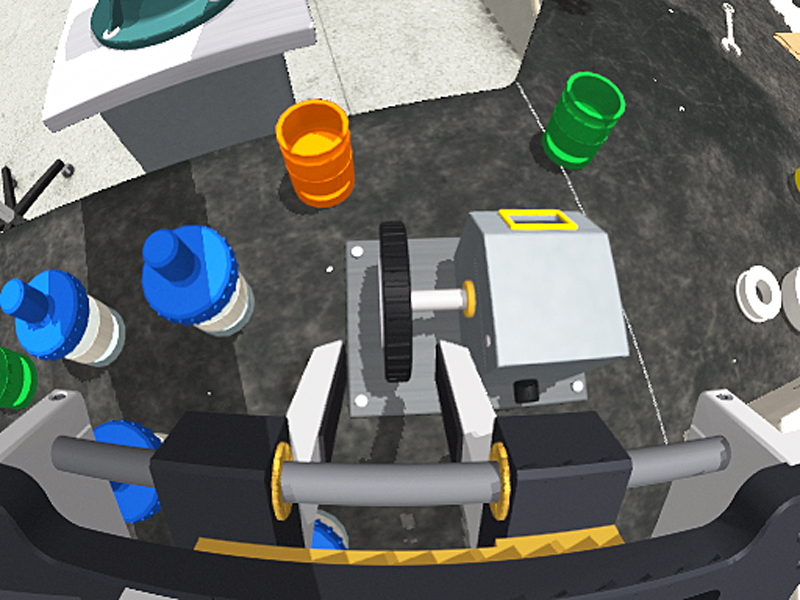

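>>> {"method": "jog_arm", "body": {"series": [{"x": 0.0015, "y": -0.003, "z": 0.02, "rx": 0, "ry": 0, "rz": -1}, {"x": 0, "y": 0, "z": 0.02, "rx": 0, "ry": 0, "rz": 0}, {"x": 0, "y": 0, "z": 0.007, "rx": 0, "ry": 0, "rz": 0}, {"x": 0, "y": 0, "z": 0, "rx": 0, "ry": 0, "rz": 0}, {"x": 0, "y": 0, "z": 0, "rx": 0, "ry": 0, "rz": 0}]}}

```text
time: 7.73
tool_pos: [0.48, 0.1496, 0.0876]
ee_rot: [-2.589, -0.025, 1.32]
wrist_force: [-0.6, -0.3, 0.5]
width: 0.0375
```

```bash
python3 rad.py
```

```text
axle in tool frame [-0.0012  0.0051  0.0351] width 0.03754697531645613 tilt 30.58007742299413 jaw axis [0.2486 0.9683 0.025 ] [-0.6324 -0.3247  0.4979] 7.7333
```

>>> {"method": "jog_arm", "body": {"series": [{"x": 0, "y": 0.004, "z": 0.002, "rx": 0, "ry": 0, "rz": 0}, {"x": 0, "y": 0, "z": 0, "rx": 0, "ry": 0, "rz": 0}, {"x": 0, "y": 0, "z": 0, "rx": 0, "ry": 0, "rz": 0}, {"x": 0, "y": 0, "z": 0, "rx": 0, "ry": 0, "rz": 0}, {"x": 0, "y": 0, "z": 0, "rx": 0, "ry": 0, "rz": 0}], "claw": 0.0}}

```text
time: 8.15
tool_pos: [0.485, 0.1493, 0.0891]
ee_rot: [-2.6, -0.028, 1.321]
wrist_force: [-1.8, 0.2, -2.6]
width: 0.0137
```

```bash
python3 rad.py
```

```text
axle in tool frame [-0.0023  0.0013  0.0389] width 0.013686308397976889 tilt 29.929119806376782 jaw axis [0.2473 0.9685 0.028 ] [-1.8064  0.1569 -2.6122] 8.15
```

>>> {"method": "jog_arm", "body": {"series": [{"x": 0, "y": -0.0046, "z": 0.0003, "rx": -6, "ry": 0, "rz": 0}, {"x": 0, "y": -0.0046, "z": 0.0003, "rx": -6, "ry": 0, "rz": 0}, {"x": 0, "y": -0.0046, "z": 0.0003, "rx": -6, "ry": 0, "rz": 0}, {"x": 0, "y": -0.0046, "z": 0.0003, "rx": -6, "ry": 0, "rz": 0}, {"x": 0, "y": -0.005, "z": 0.0005, "rx": -6, "ry": 0, "rz": 0}, {"x": 0, "y": -0.005, "z": 0.0005, "rx": -6, "ry": 0, "rz": 0}, {"x": 0, "y": -0.005, "z": 0.0005, "rx": -6, "ry": 0, "rz": 0}, {"x": 0, "y": -0.005, "z": 0.0005, "rx": -6, "ry": 0, "rz": 0}]}}

```text
time: 8.82
tool_pos: [0.4581, 0.1555, 0.0913]
ee_rot: [2.811, -0.031, 1.316]
wrist_force: [3.6, -3.0, -6.5]
width: 0.0134
```

```bash
python3 rad.py;python3 look.py w9
```

```text
axle in tool frame [-0.0018 -0.0036  0.0371] width 0.013390624485852792 tilt -18.792236938122535 jaw axis [0.2517 0.9673 0.0313] [ 3.6034 -3.0328 -6.4885] 8.8167
8.8167 [0.4581 0.1555 0.0913] [ 2.8109 -0.0313  1.3162] [ 3.6034 -3.0328 -6.4885] 0.013390624485852792
[0.3275 0.185  0.2343] [ 2.5363 -0.0303  1.3158]
```

View pics/w9.png

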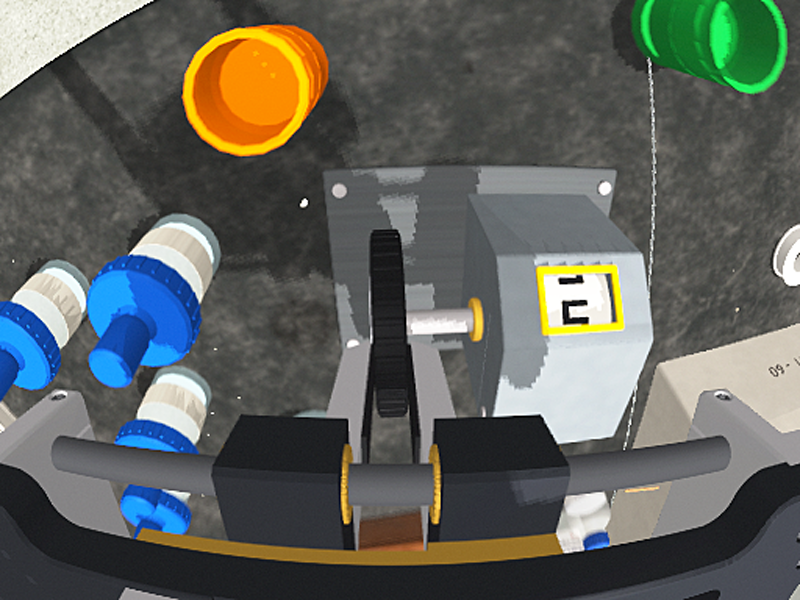

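>>> {"method": "jog_arm", "body": {"series": [{"x": 0, "y": -0.005, "z": 0.0005, "rx": -6, "ry": 0, "rz": 0}, {"x": 0, "y": -0.003, "z": 0.0005, "rx": -4, "ry": 0, "rz": 0}, {"x": 0, "y": 0, "z": 0, "rx": 0, "ry": 0, "rz": 0}]}}

```text
time: 9.12
tool_pos: [0.4461, 0.1583, 0.0849]
ee_rot: [2.626, -0.031, 1.323]
wrist_force: [8.6, -0.4, -9.1]
width: 0.0135
```

```bash
python3 rad.py;python3 - <<'E'
from bench import cams
from h import *
W=cams.snapshot("wrist");save(W,"win10",(330,160,420,220),8)
E
```

```text
axle in tool frame [-0.0014  0.0035  0.0363] width 0.013459950948057872 tilt -29.110158222224367 jaw axis [0.2447 0.9691 0.0315] [ 8.6039 -0.3714 -9.1201] 9.1167
```

View pics/win10.png

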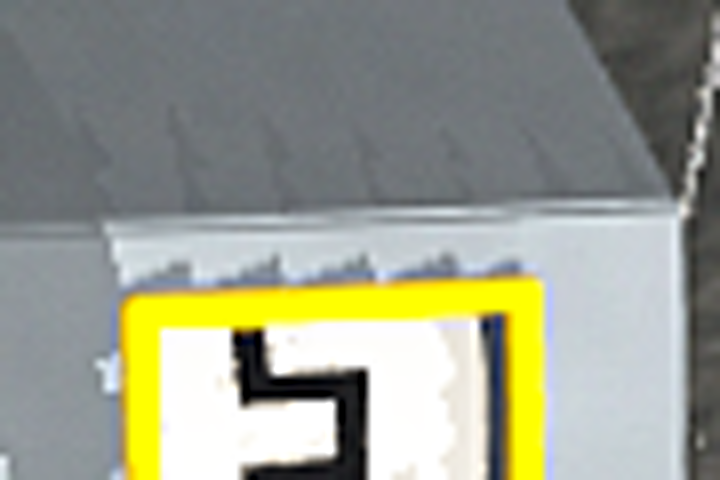

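Run:
```python
from bench import cams
from h import *
W=cams.snapshot("wrist");save(W,"win11",(330,180,420,250),8)
```

```text
(no output)
```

View pics/win11.png

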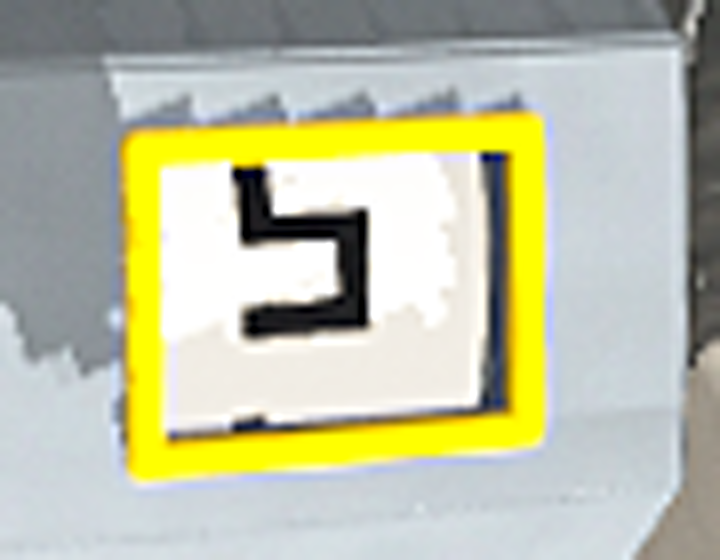

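>>> {"method": "jog_arm", "body": {"series": [{"x": 0, "y": 0.003, "z": 0, "rx": 5, "ry": 0, "rz": 0}, {"x": 0, "y": 0.003, "z": 0, "rx": 5, "ry": 0, "rz": 0}, {"x": 0, "y": 0, "z": 0, "rx": 0, "ry": 0, "rz": 0}, {"x": 0, "y": 0, "z": 0, "rx": 0, "ry": 0, "rz": 0}]}}

```text
time: 9.55
tool_pos: [0.4514, 0.157, 0.0874]
ee_rot: [2.826, -0.031, 1.321]
wrist_force: [-6.2, 2.0, 3.4]
width: 0.0135
```

```bash
python3 rad.py;python3 - <<'E'
from bench import cams
from h import *
W=cams.snapshot("wrist");save(W,"win12",(330,170,420,240),8)
E
```

```text
axle in tool frame [-0.0015  0.0047  0.0355] width 0.013539864626119691 tilt -17.94491186715649 jaw axis [0.2472 0.9685 0.0313] [-6.2095  1.9858  3.3696] 9.55
```

View pics/win12.png

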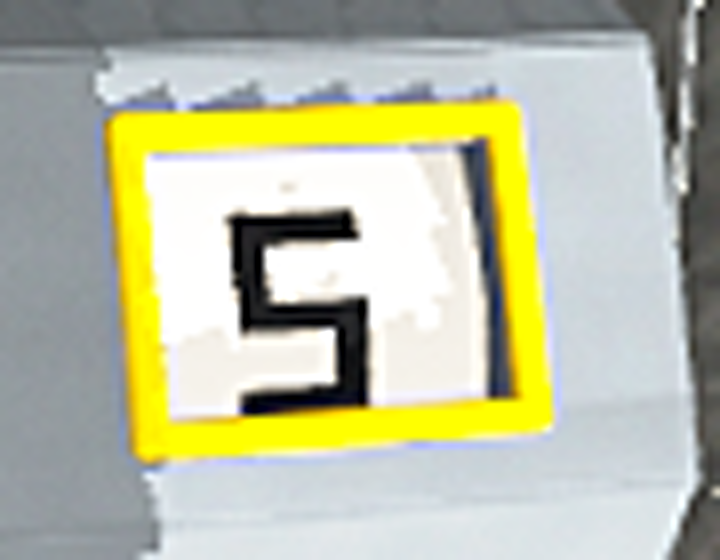

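>>> {"method": "jog_arm", "body": {"series": [{"x": 0, "y": 0, "z": 0, "rx": 0, "ry": 0, "rz": 0}, {"x": 0, "y": 0, "z": 0, "rx": 0, "ry": 0, "rz": 0}, {"x": 0, "y": 0, "z": 0, "rx": 0, "ry": 0, "rz": 0}, {"x": 0, "y": 0, "z": 0, "rx": 0, "ry": 0, "rz": 0}, {"x": 0, "y": 0, "z": -0.015, "rx": 0, "ry": 0, "rz": 0}, {"x": 0, "y": 0, "z": -0.02, "rx": 0, "ry": 0, "rz": 0}, {"x": 0, "y": 0, "z": -0.015, "rx": -5, "ry": 0, "rz": 0}, {"x": 0, "y": 0, "z": -0.005, "rx": -5, "ry": 0, "rz": 0}, {"x": 0, "y": 0, "z": 0, "rx": 0, "ry": 0, "rz": 0}], "claw": 0.4}}

```text
time: 10.35
tool_pos: [0.4358, 0.1592, 0.1426]
ee_rot: [2.641, -0.034, 1.317]
wrist_force: [-0.7, -0.2, -1.6]
width: 0.0377
```

```bash
python3 rad.py;python3 - <<'E'
from bench import cams
from h import *
W=cams.snapshot("wrist");save(W,"w13");save(W,"win13",(305,160,395,230),8)
C=np.array([.4663,.1527,.055]);y=-.255
print(W["origin"])
E
```

```text
axle in tool frame [-0.0016 -0.0147  0.0918] width 0.03768998443365116 tilt -28.304676729012634 jaw axis [0.2511 0.9674 0.0337] [-0.6687 -0.2206 -1.5851] 10.35
[0.28355464 0.19466181 0.2610323 ]
```

View pics/win13.png

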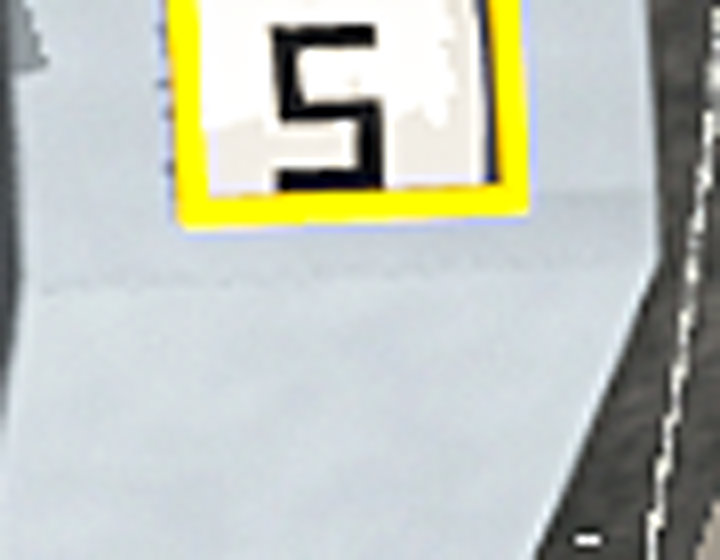

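View pics/w13.png

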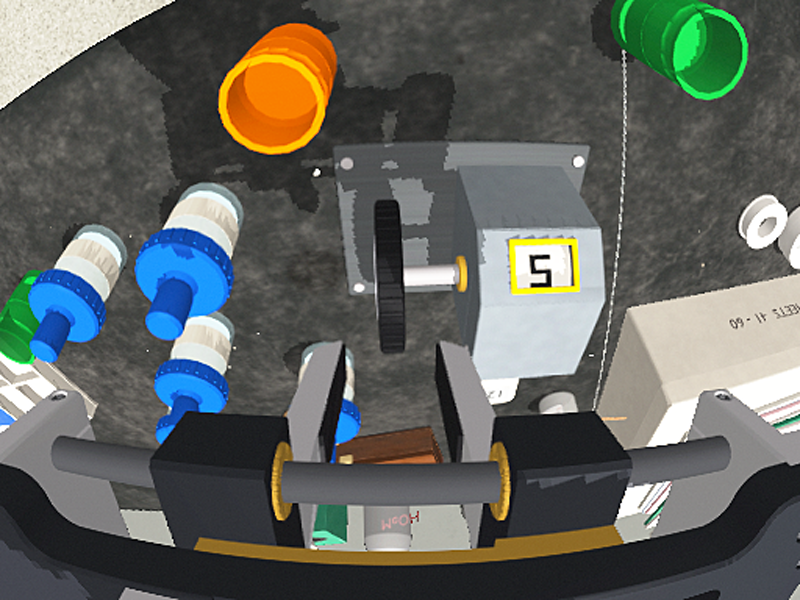

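Run:
```python
from bench import cams
from h import *
W=cams.snapshot("wrist");g=W["img"].astype(int)
save(W,"win14",(320,145,380,195),12)
for u in (341,344,348,350):
    print(u,[tuple(x) for x in g[150:190,u]][0:0], g[150:190,u].min(1))
print([ (v,tuple(g[v,346])) for v in range(150,190)])
```

```text
341 [] [148  52   0   0   0 198 255 252 251 247 255 199   8  19  70 112  93  47
   0   5  13  23  19  84 236 237 232 234 249 131   4   0   0   0   0   0
 186 197 203 203]
344 [] [145  36   0   0   0 230 254 252 251 255 255 147   2   1 158 255 255 255
 255 255 233  23  13 103 233 236 231 234 253 120  10   0   0   0   0   0
 203 197 202 202]
348 [] [123  26   0   0   0 243 252 251 251 255 255  97  13   1 167 255 255 252
 220 255 245   0  15 126 166 168 170 175 191  57   8   0   0   0   0   0
 181 199 203 205]
350 [] [148  12   0   0   0 245 252 251 251 255 255  54   1   0 159 255 255 255
 255 255 216   5  29  34  32  20  12  18  14  16  15   0   0   0   0   0
 187 200 202 202]
[(150, (np.int64(116), np.int64(117), np.int64(141))), (151, (np.int64(255), np.int64(239), np.int64(30))), (152, (np.int64(255), np.int64(255), np.int64(0))), (153, (np.int64(255), np.int64(255), np.int64(0))), (154, (np.int64(255), np.int64(255), np.int64(0))), (155, (np.int64(243), np.int64(237), np.int64(250))), (156, (np.int64(254), np.int64(253), np.int64(255))), (157, (np.int64(254), np.int64(253), np.int6
[... 999 characters left out ...]
np.int64(232))), (177, (np.int64(249), np.int64(245), np.int64(238))), (178, (np.int64(255), np.int64(255), np.int64(255))), (179, (np.int64(114), np.int64(108), np.int64(98))), (180, (np.int64(8), np.int64(11), np.int64(21))), (181, (np.int64(0), np.int64(0), np.int64(30))), (182, (np.int64(242), np.int64(192), np.int64(0))), (183, (np.int64(255), np.int64(255), np.int64(0))), (184, (np.int64(255), np.int64(255), np.int64(0))), (185, (np.int64(255), np.int64(255), np.int64(0))), (186, (np.int64(196), np.int64(202), np.int64(242))), (187, (np.int64(200), np.int64(209), np.int64(225))), (188, (np.int64(201), np.int64(210), np.int64(215))), (189, (np.int64(203), np.int64(211), np.int64(215)))]
```

View pics/win14.png

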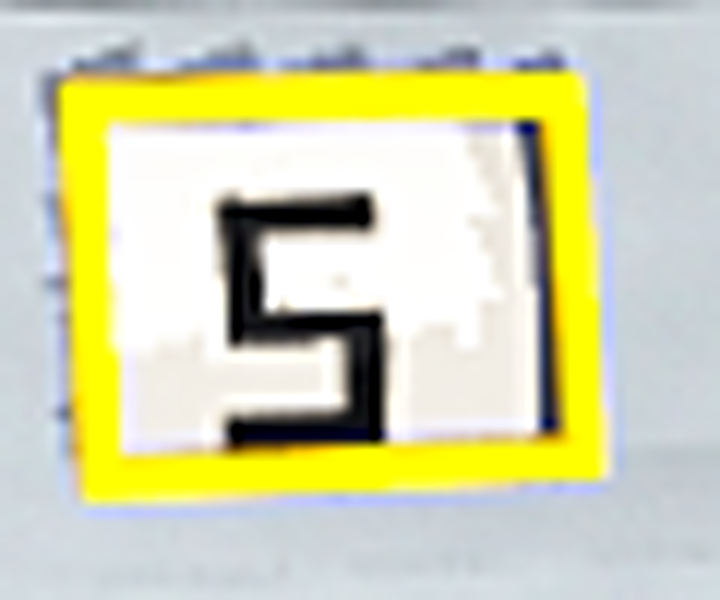

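>>> {"method": "jog_arm", "body": {"series": [{"x": -0.0016, "y": -0.002, "z": 0.005, "rx": 4, "ry": 0, "rz": 0}, {"x": 0, "y": 0, "z": 0.01, "rx": 4, "ry": 0, "rz": 0}, {"x": 0, "y": 0, "z": 0, "rx": 0, "ry": 0, "rz": 0}]}}

```text
time: 10.7
tool_pos: [0.4419, 0.158, 0.1287]
ee_rot: [2.79, -0.036, 1.32]
wrist_force: [-0.0, 0.4, -0.9]
width: 0.0376
```

```bash
python3 rad.py
```

```text
axle in tool frame [-0.0018 -0.0019  0.0777] width 0.0376399904705768 tilt -20.021628042042867 jaw axis [0.2478 0.9681 0.0361] [-0.0139  0.3875 -0.9459] 10.7
```

>>> {"method": "jog_arm", "body": {"series": [{"x": -0.0016, "y": -0.002, "z": 0.02, "rx": 0, "ry": -1.5, "rz": 0}, {"x": 0, "y": 0, "z": 0.018, "rx": 0, "ry": 0, "rz": 0}, {"x": 0, "y": 0, "z": 0.004, "rx": 0, "ry": 0, "rz": 0}, {"x": 0, "y": 0, "z": 0, "rx": 0, "ry": 0, "rz": 0}]}}

```text
time: 11.03
tool_pos: [0.4579, 0.1524, 0.0883]
ee_rot: [2.79, -0.012, 1.304]
wrist_force: [-0.2, -0.7, 0.3]
width: 0.0373
```

>>> {"method": "jog_arm", "body": {"series": [{"x": 0, "y": 0, "z": 0, "rx": 0, "ry": 0, "rz": 0}, {"x": 0, "y": 0, "z": 0, "rx": 0, "ry": 0, "rz": 0}, {"x": 0, "y": 0, "z": 0, "rx": 0, "ry": 0, "rz": 0}, {"x": 0, "y": 0, "z": 0, "rx": 0, "ry": 0, "rz": 0}], "claw": 0.0}}

```text
time: 11.37
tool_pos: [0.4586, 0.155, 0.0899]
ee_rot: [2.789, -0.019, 1.305]
wrist_force: [5.1, 11.3, -8.6]
width: 0.0141
```

```bash
cat > win.py <<'E'
import sys
from bench import cams
from h import *
W=cams.snapshot("wrist")
h=cv2.cvtColor(W["img"],cv2.COLOR_RGB2HSV); m=cv2.inRange(h,(25,220,200),(35,255,255)); m[:,:250]=0;m[:100]=0;m[280:]=0
n,l,st,c=cv2.connectedComponentsWithStats(m); i=1+np.argmax(st[1:,4]); x,y,w,hh=st[i][:4]; print("frame",st[i])
save(W,sys.argv[1],(x-8,y-8,x+w+8,y+hh+8),10)
g=W["img"].min(2)
for u in range(x+w*35//100,x+w*60//100,2): print(u,g[y:y+hh,u])
E
python3 rad.py; python3 win.py win15
```

```text
axle in tool frame [-0.0009 -0.0045  0.0355] width 0.014094158278737584 tilt -19.804858299549633 jaw axis [0.2628 0.9647 0.0188] [ 5.065  11.2728 -8.62  ] 11.3667
frame [346 171  56  45 687]
365 [ 95   0   0   0   0 122 241 254 251 251 252 250 255 236   0  29  32  32
  46  36  26   0   3  10  17  26  34  29   9 180 245 234 234 234 236 244
 213   0   0   4   0   0   0   0 142]
367 [ 77   0   0   0   0 148 242 254 251 253 231 254 255 215   1  27  19  83
 255 255 255 255 255 255 255  99  26  32  12 194 244 236 234 234 236 244
 168   0   0   0   0   0   0   0 180]
369 [ 44   0   0   0   0 159 243 254 252 237 213 254 255 180   6  26  15  93
 255 255 255 254 255 255 244 132  20  31   7 229 243 234 234 235 237 245
 138   0   1   0   0   0   0   0 209]
371 [ 42   0   0   0   0 189 246 254 251 251 252 255 255 154  10  27  10 125
 255 255 254 254 252 255 255  96  23  28   2 251 240 234 232 234 240 242
 112   0   5   0   0   0   0   0 230]
373 [  5   0   0   0   0 192 247 254 250 250 251 255 255 129  13  25   8 137
 255 255 255 254 240 253 239  81  28  31  39 255 247 244 245 246 252 240
  86   3  12   0   0   0   0   0 218]
375 [  0   0   0   0   0 200 249 253 251 251 251 255 255  97   9  23   4 144
 255 255 255 255 249 255 219  61  25  35  22  80  44  34  34  40  43  39
  26  14  26   0   0   0   0   0 196]
377 [  0   0   0   0   0 201 252 252 250 251 251 254 255 215 156 149 111 202
 255 255 254 254 255 255 233  17  14  24  30  34  23  15  17  15  17  19
  19   9  23   0   0   0   0  51 190]
```

View pics/win15.png

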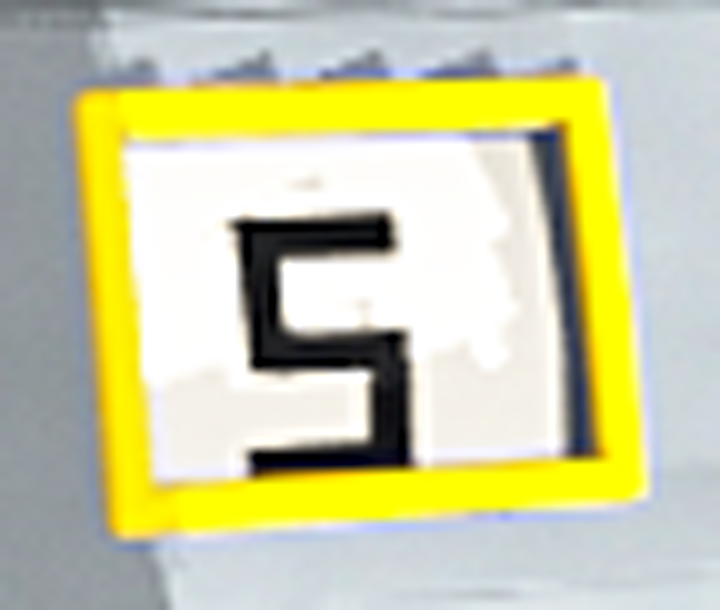

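>>> {"method": "jog_arm", "body": {"series": [{"x": 0, "y": -0.0035, "z": 0.0002, "rx": -5, "ry": 0, "rz": 0}, {"x": 0, "y": 0, "z": 0, "rx": 0, "ry": 0, "rz": 0}, {"x": 0, "y": 0, "z": 0, "rx": 0, "ry": 0, "rz": 0}]}}

```text
time: 11.67
tool_pos: [0.4547, 0.1562, 0.0879]
ee_rot: [2.698, -0.017, 1.309]
wrist_force: [5.3, -1.4, -3.2]
width: 0.0138
```

```bash
python3 rad.py; python3 win.py win16|grep -E 'frame|369|371|373|375'
```

```text
axle in tool frame [-0.001  -0.0032  0.0349] width 0.013781234688769189 tilt -24.845735357606575 jaw axis [0.2589 0.9657 0.0174] [ 5.2526 -1.3844 -3.2237] 11.6667
frame [346 180  55  46 700]
369 [111   0   0   0   0 171  82  16  27   9 140 255 255 243 245 255 255 247
371 [ 75   0   0   0   0 197  87  18  25   5 188 255 255 253 253 255 255 214
373 [ 78   0   0   0   0 234  27  22  25   2 196 255 255 253 253 255 255 158
375 [ 74   0   0   0   0 255   0  21  21   0 194 255 255 253 254 249 244 116
```

View pics/win16.png

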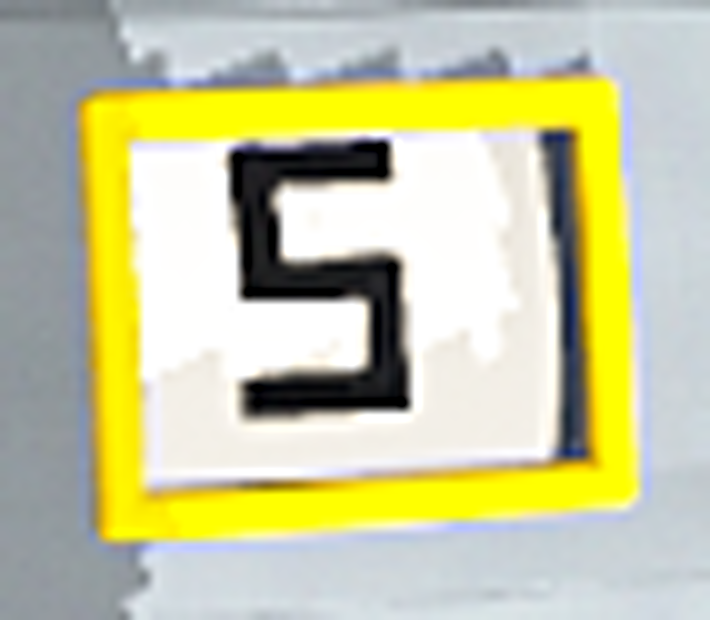

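>>> {"method": "jog_arm", "body": {"series": [{"x": 0, "y": 0.0015, "z": 0, "rx": 2, "ry": 0, "rz": 0}, {"x": 0, "y": 0, "z": 0, "rx": 0, "ry": 0, "rz": 0}, {"x": 0, "y": 0, "z": 0, "rx": 0, "ry": 0, "rz": 0}]}}

```text
time: 11.97
tool_pos: [0.4563, 0.1558, 0.0884]
ee_rot: [2.736, -0.017, 1.31]
wrist_force: [0.2, 1.1, -2.5]
width: 0.0139
```

```bash
python3 win.py win17|grep -E 'frame'
```

```text
frame [346 177  56  46 705]
```

View pics/win17.png

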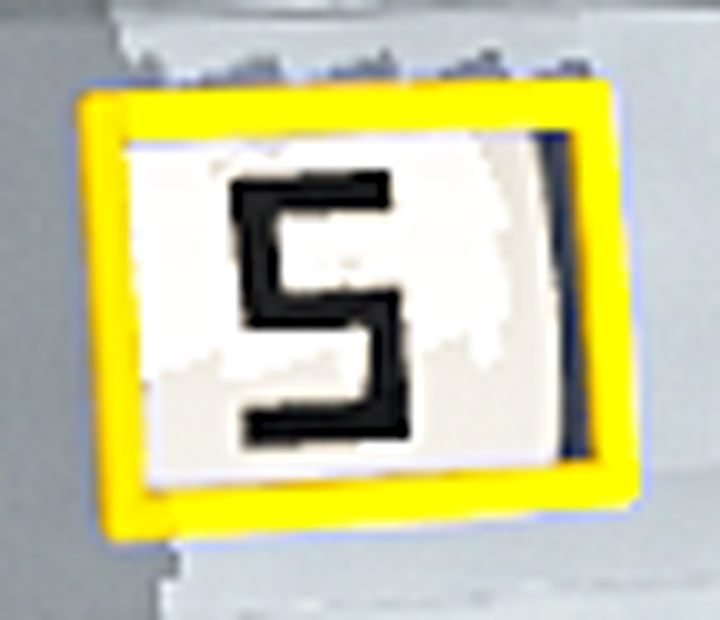

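>>> {"method": "jog_arm", "body": {"series": [{"x": 0, "y": 0, "z": 0, "rx": 0, "ry": 0, "rz": 0}, {"x": 0, "y": 0, "z": 0, "rx": 0, "ry": 0, "rz": 0}, {"x": 0, "y": 0, "z": 0, "rx": 0, "ry": 0, "rz": 0}, {"x": 0, "y": 0, "z": -0.01, "rx": 0, "ry": 0, "rz": 0}, {"x": 0, "y": 0, "z": -0.02, "rx": 0, "ry": 0, "rz": 0}, {"x": 0, "y": 0, "z": -0.025, "rx": 0, "ry": 0, "rz": 0}, {"x": 0, "y": 0, "z": -0.03, "rx": 0, "ry": 0, "rz": 0}, {"x": 0, "y": 0, "z": -0.02, "rx": 0, "ry": 0, "rz": 0}], "claw": 0.45}}

```text
time: 12.68
tool_pos: [0.4131, 0.1637, 0.1896]
ee_rot: [2.74, -0.016, 1.304]
wrist_force: [0.7, 0.1, 1.1]
width: 0.0424
```

```bash
python3 rad.py; python3 win.py win18|grep -E 'frame'; python3 -c "
from bench import robot
from h import *
print(delta(robot.get_obs(),[.44,-.02,.20],np.pi/2))"
```

```text
axle in tool frame [ 0.0013 -0.0028  0.1452] width 0.04238244957109695 tilt -22.504829789128987 jaw axis [0.264  0.9644 0.0157] [0.6538 0.0849 1.113 ] 12.6833
frame [314 152  38  29 307]
(array([-0.1714,  0.0712,  0.0206]), array([ 23.4,   2. , -15.3]))
```

View pics/win18.png

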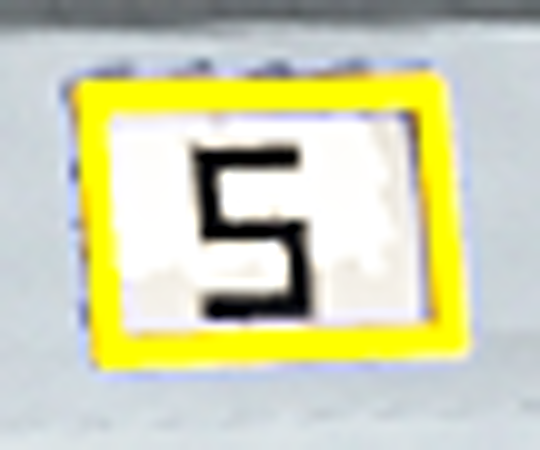

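>>> {"method": "jog_arm", "body": {"series": [{"x": 0, "y": 0, "z": -0.005, "rx": 5.9, "ry": 0.5, "rz": -3.8}, {"x": 0, "y": 0, "z": -0.005, "rx": 5.9, "ry": 0.5, "rz": -3.8}, {"x": 0, "y": 0, "z": 0, "rx": 5.9, "ry": 0.5, "rz": -3.8}, {"x": 0, "y": 0, "z": 0, "rx": 5.7, "ry": 0.5, "rz": -3.8}, {"x": -0.03, "y": 0.005, "z": 0, "rx": 0, "ry": 0, "rz": 0}, {"x": -0.037, "y": 0.007, "z": 0, "rx": 0, "ry": 0, "rz": 0}, {"x": -0.037, "y": 0.007, "z": 0, "rx": 0, "ry": 0, "rz": 0}, {"x": -0.037, "y": 0.007, "z": 0, "rx": 0, "ry": 0, "rz": 0}, {"x": -0.037, "y": 0.007, "z": 0, "rx": 0, "ry": 0, "rz": 0}, {"x": 0, "y": 0, "z": 0, "rx": 0, "ry": 0, "rz": 0}]}}

```text
time: 13.57
tool_pos: [0.4486, -0.0159, 0.2096]
ee_rot: [3.141, -0.009, 1.593]
wrist_force: [-0.5, 0.1, -0.5]
width: 0.0423
```

```bash
cat > caps.py <<'E'
import sys
from bench import robot,cams
from h import *
from scipy.optimize import least_squares
np.set_printoptions(precision=4,suppress=True)
# cap silhouette matching: fit (x,y) of each cap (on jar z0=.058 / given) by bounding box+centroid of model mask
def model_pts(x,y,z0):
    t=np.linspace(0,2*np.pi,24,endpoint=False); L=[]
    for r,za,zb in((.0295,0,.016),(.011,.016,.05)):
        for z in(za,zb): L+= [np.c_[x+r*np.cos(t),y+r*np.sin(t),np.full(24,z0+z)]]
    return L
def mask(s,x,y,z0,fish,k=4):
    m=np.zeros((384*k,512*k),np.uint8);L=model_pts(x,y,z0)
    for a,b in((0,1),(2,3)):
        P=np.array([proj(s,p,fish) for p in np.vstack([L[a],L[b]])])
        cv2.fillConvexPoly(m,cv2.convexHull(((P+.5)*k).astype(np.int32)),1)
    return cv2.resize(m.astype(np.float32),(512,384),interpolation=cv2.INTER_AREA)
def blue(s):
    h=cv2.cvtColor(s["img"],cv2.COLOR_RGB2HSV); return cv2.inRange(h,(104,150,50),(126,255,255))
def fit(s,x,y,z0,fish,free=None):
    b=(blue(s)>0).astype(np.float32)
    def cost(p):
        m=mask(s,p[0],p[1],z0,fish); P=proj(s,[p[0],p[1],z0+.02],fish); 
        u,v=P.astype(int); R_=70 if fish else 22
        sl=np.s_[max(0,v-R_):v+R_,max(0,u-R_):u+R_]
        mm=m[sl];bb=b[sl]
        return 1-np.minimum(mm,bb).sum()/np.maximum(mm,(bb*(cv2.dilate((mm>0).astype(np.uint8),np.ones((9,9)))>0))).sum()
    from scipy.optimize import minimize
    best=min((cost((x+a,y+c)),x+a,y+c) for a in np.arange(-.012,.013,.004) for c in np.arange(-.012,.013,.004))
    r=minimize(cost,best[1:],method="Nelder-Mead",options=dict(initial_simplex=[best[1:],(best[1]+.002,best[2]),(best[1],best[2]+.002)],xatol=2e-4,fatol=1e-4,maxiter=60))
    return r.x,r.fun
E
cat > t1.py <<'E'
from caps import *
G=dict(A=(.593,.060),B=(.594,-.080),C=(.523,-.029),D=(.419,.036),E=(.416,-.073))
T=cams.snapshot("top");S=cams.snapshot("scene");W=cams.snapshot("wrist");save(W,"w20")
o=robot.get_obs();print(o["tool_pos"],o["ee_rot"],o["time"])
for n,g in G.items(): print(n,*[fit(s,*g,.058,f) for s,f in((T,0),(S,0),(W,1))])
E
python3 t1.py
```

```text
[ 0.4477 -0.0101  0.21  ] [ 3.1409 -0.0137  1.5997] 13.7167
A (array([0.5965, 0.0612]), np.float64(0.12076807022094727)) (array([0.5983, 0.0678]), np.float64(0.18919944763183594)) (array([0.6003, 0.0525]), np.float64(0.8495490550994873))
B (array([ 0.5971, -0.0813]), np.float64(0.09762018918991089)) (array([ 0.5964, -0.0773]), np.float64(0.14883410930633545)) (array([ 0.6055, -0.0653]), np.float64(0.9019119739532471))
C (array([ 0.511, -0.041]), np.float64(1.0)) (array([ 0.5252, -0.0243]), np.float64(0.19422656297683716)) (array([ 0.5247, -0.0239]), np.float64(0.10559999942779541))
D (array([0.4109, 0.0292]), np.float64(0.4085027575492859)) (array([0.4201, 0.0424]), np.float64(0.10618168115615845)) (array([0.4185, 0.039 ]), np.float64(0.027907848358154297))
E (array([ 0.4135, -0.0676]), np.float64(0.29241126775741577)) (array([ 0.4164, -0.0681]), np.float64(0.11541175842285156)) (array([ 0.4163, -0.0683]), np.float64(0.032607853412628174))
```

View pics/w20.png

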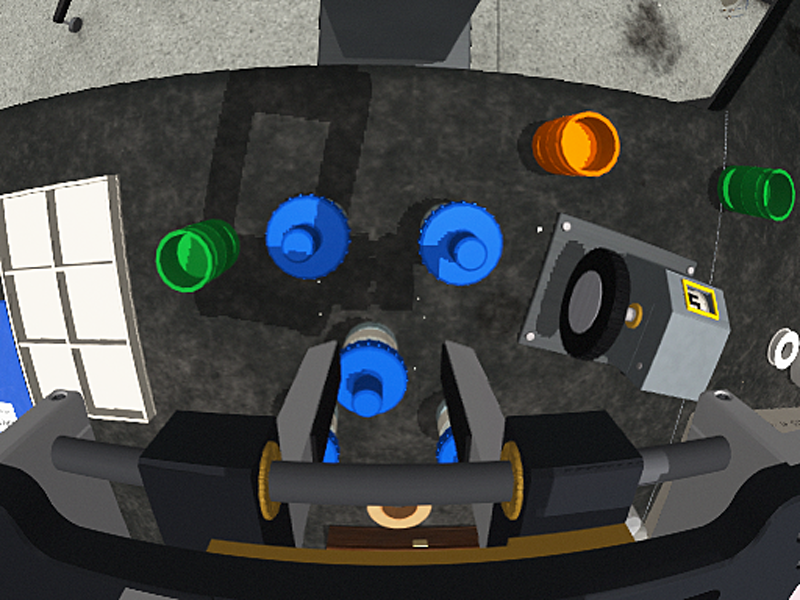

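```bash
cat > d.py <<'E'
import sys
from bench import robot
from h import *
a=list(map(float,sys.argv[1:]))
o=robot.get_obs();print("now",o["tool_pos"].round(4),o["ee_rot"].round(3),"F",o["wrist_force"].round(1),"w",round(o["width"],4),"t",round(o["time"],2))
print(delta(o,a[:3],a[3] if len(a)>3 else 1.571))
E
python3 d.py .4163 -.0683 .14
```

```text
now [ 0.4477 -0.0101  0.21  ] [ 3.141 -0.014  1.6  ] F [ 0.5  0.4 -0.5] w 0.0424 t 13.72
(array([-0.0582, -0.0331,  0.0692]), array([ 0. , -0.8,  1.6]))
```

>>> {"method": "jog_arm", "body": {"series": [{"x": -0.03, "y": -0.017, "z": 0, "rx": 0, "ry": -0.8, "rz": 1.6}, {"x": -0.028, "y": -0.016, "z": 0.01, "rx": 0, "ry": 0, "rz": 0}, {"x": 0, "y": 0, "z": 0.025, "rx": 0, "ry": 0, "rz": 0}, {"x": 0, "y": 0, "z": 0.02, "rx": 0, "ry": 0, "rz": 0}, {"x": 0, "y": 0, "z": 0, "rx": 0, "ry": 0, "rz": 0}]}}

```text
time: 14.13
tool_pos: [0.4163, -0.063, 0.1563]
ee_rot: [3.132, 0.001, 1.585]
wrist_force: [-0.4, 0.0, -1.0]
width: 0.0422
```

```bash
python3 d.py .4163 -.0683 .081; python3 look.py w21
```

```text
now [ 0.4163 -0.063   0.1563] [3.132e+00 1.000e-03 1.585e+00] F [-0.4  0.  -1. ] w 0.0422 t 14.13
(array([-0.0052, -0.0007,  0.0753]), array([0.5, 0. , 0.8]))
14.1333 [ 0.4163 -0.063   0.1563] [3.1324 0.0007 1.5848] [-0.4044  0.0412 -0.9743] 0.042239873609951385
[ 0.3347 -0.0638  0.3342] [2.858  0.0015 1.5844]
```

View pics/w21.png

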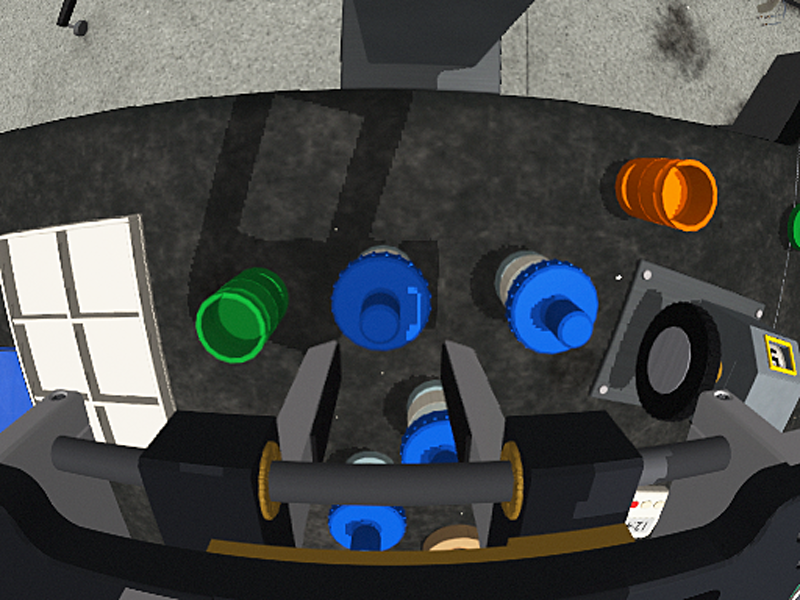

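Gripper is 5 mm off in y, as measured (knob at (380,325)). Correct and descend.

>>> {"method": "jog_arm", "body": {"series": [{"x": -0.005, "y": -0.0005, "z": 0.01, "rx": 0.5, "ry": 0, "rz": 0.8}, {"x": 0, "y": 0, "z": 0.022, "rx": 0, "ry": 0, "rz": 0}, {"x": 0, "y": 0, "z": 0.015, "rx": 0, "ry": 0, "rz": 0}, {"x": 0, "y": 0, "z": 0, "rx": 0, "ry": 0, "rz": 0}]}}

```text
time: 14.52
tool_pos: [0.421, -0.0655, 0.1149]
ee_rot: [3.129, 0.004, 1.578]
wrist_force: [-0.9, 0.5, 0.4]
width: 0.0423
```

```bash
python3 d.py .4163 -.0683 .082
```

```text
now [ 0.421  -0.0655  0.1149] [3.129 0.004 1.578] F [-0.9  0.5  0.4] w 0.0423 t 14.52
(array([-0.0027, -0.0052,  0.0329]), array([0.7, 0.2, 0.4]))
```

>>> {"method": "jog_arm", "body": {"series": [{"x": -0.0027, "y": -0.0052, "z": 0.005, "rx": 0.7, "ry": 0.2, "rz": 0.4}, {"x": 0, "y": -0.001, "z": 0.015, "rx": 0, "ry": 0, "rz": 0}, {"x": 0, "y": -0.001, "z": 0.013, "rx": 0, "ry": 0, "rz": 0}, {"x": 0, "y": 0, "z": 0, "rx": 0, "ry": 0, "rz": 0}]}}

```text
time: 14.85
tool_pos: [0.4166, -0.068, 0.0853]
ee_rot: [3.137, 0.002, 1.573]
wrist_force: [-1.5, 0.1, -0.0]
width: 0.0424
```

```bash
python3 d.py .4163 -.0683 .082
```

```text
now [ 0.4166 -0.068   0.0853] [3.137e+00 2.000e-03 1.573e+00] F [-1.5  0.1 -0. ] w 0.0424 t 14.85
(array([-0.0002, -0.0003,  0.0033]), array([0.3, 0.1, 0.1]))
```

Close and lift.

>>> {"method": "jog_arm", "body": {"series": [{"x": 0, "y": 0, "z": 0.002, "rx": 0, "ry": 0, "rz": 0}, {"x": 0, "y": 0, "z": 0, "rx": 0, "ry": 0, "rz": 0}, {"x": 0, "y": 0, "z": 0, "rx": 0, "ry": 0, "rz": 0}, {"x": 0, "y": 0, "z": 0, "rx": 0, "ry": 0, "rz": 0}], "claw": 0.0}}

```text
time: 15.18
tool_pos: [0.4189, -0.0687, 0.0871]
ee_rot: [3.132, 0.004, 1.573]
wrist_force: [0.8, 0.0, -0.4]
width: 0.0214
```

>>> {"method": "jog_arm", "body": {"series": [{"x": 0, "y": 0, "z": -0.01, "rx": 0, "ry": 0, "rz": 0}, {"x": 0, "y": 0, "z": -0.015, "rx": 0, "ry": 0, "rz": 0}, {"x": 0, "y": 0, "z": -0.02, "rx": 0, "ry": 0, "rz": 0}, {"x": 0, "y": 0, "z": -0.025, "rx": 0, "ry": 0, "rz": 0}, {"x": 0, "y": 0, "z": -0.025, "rx": 0, "ry": 0, "rz": 0}]}}

```text
time: 15.6
tool_pos: [0.4148, -0.0674, 0.1838]
ee_rot: [-3.141, 0.001, 1.573]
wrist_force: [-0.1, -0.2, -0.5]
width: 0.0213
```

```bash
cat > hold.py <<'E'
# holder pose from top and scene view
from bench import cams
from h import *
np.set_printoptions(precision=4,suppress=True)
def holder(s,n):
    h=cv2.cvtColor(s["img"],cv2.COLOR_RGB2HSV)
    m=cv2.inRange(h,(0,0,110),(180,70,255))|cv2.inRange(h,(100,150,50),(130,255,255))*0
    c0=proj(s,[.5,-.313,.01]); roi=np.zeros_like(m); r=90 if n=="S" else 60
    u,v=c0.astype(int); roi[max(0,v-r):v+r,max(0,u-r):u+r]=255
    m=cv2.morphologyEx(m&roi,cv2.MORPH_CLOSE,np.ones((15,15)))
    k,l,st,c=cv2.connectedComponentsWithStats(m); i=1+np.argmax(st[1:,4])
    cs,_=cv2.findContours((l==i).astype(np.uint8),0,1); pts=cs[0][:,0].astype(float)
    return pts
if __name__=="__main__":
  for n,cam in(("T","top"),("S","scene")):
    s=cams.snapshot(cam); pts=holder(s,n)
    P=np.array([onz(s,*p,.022)[:2] for p in pts]) 
    (cx,cy),(w,hh),a=cv2.minAreaRect(P.astype(np.float32))
    print(n,cx,cy,w,hh,a)
E
python3 d.py .58 -.353 .2; python3 hold.py; python3 look.py w22
```

```text
now [ 0.4148 -0.0674  0.1838] [-3.141e+00  1.000e-03  1.573e+00] F [-0.1 -0.2 -0.5] w 0.0213 t 15.6
(array([-0.286 ,  0.1646, -0.016 ]), array([-0. ,  0.1,  0.1]))
T 0.5140053033828735 -0.3910679817199707 0.2919575572013855 0.27683109045028687 1.9058351516723633
S 0.4914203882217407 -0.4120721220970154 0.2577228248119354 0.31924134492874146 2.673693895339966
15.7 [ 0.418  -0.0683  0.1881] [3.1315 0.0042 1.5728] [-0.8796 -0.2789 -1.294 ] 0.021096260844058898
[ 0.3363 -0.0675  0.3659] [2.8571 0.0049 1.5724]
```

View pics/w22.png

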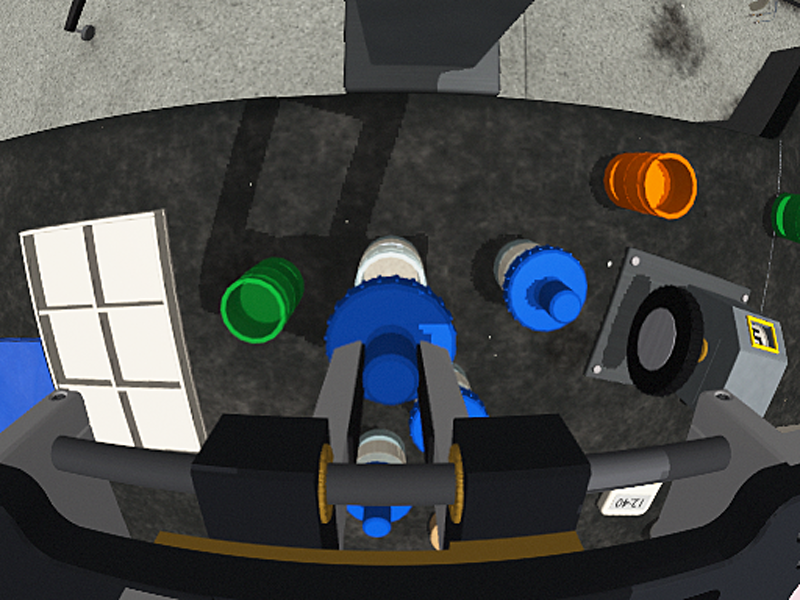

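```bash
cat > hold.py <<'E'
from bench import cams
from h import *
from scipy.optimize import minimize
np.set_printoptions(precision=4,suppress=True)
def hull(s,p,k=4):
    c,n=np.cos(p[2]),np.sin(p[2]); Q=[]
    for a in(-.122,.122):
        for b in(-.082,.082):
            for z in(0,.022): Q.append(proj(s,[p[0]+c*a-n*b,p[1]+n*a+c*b,z]))
    m=np.zeros((384*k,512*k),np.uint8); cv2.fillConvexPoly(m,cv2.convexHull(((np.array(Q)+.5)*k).astype(np.int32)),1)
    return cv2.resize(m.astype(np.float32),(512,384),interpolation=cv2.INTER_AREA)
def white(s):
    h=cv2.cvtColor(s["img"],cv2.COLOR_RGB2HSV); m=cv2.inRange(h,(0,0,95),(180,60,255))
    n,l,st,c=cv2.connectedComponentsWithStats(m,connectivity=4)
    return m>0
def fit(views,p0):
    ms=[white(s).astype(np.float32) for s in views]
    def cost(p):
        t=0
        for s,b in zip(views,ms):
            m=hull(s,p); near=cv2.dilate((m>0).astype(np.uint8),np.ones((11,11)))>0
            t+=np.abs(m-b)[near].sum()/m.sum()
        return t
    g=min((cost((p0[0]+a,p0[1]+b,p0[2]+c)),p0[0]+a,p0[1]+b,p0[2]+c) for a in(-.03,-.015,0,.015,.03) for b in(-.03,-.015,0,.015,.03) for c in(-.15,0,.15))[1:]
    r=minimize(cost,g,method="Nelder-Mead",options=dict(initial_simplex=[g,(g[0]+.006,g[1],g[2]),(g[0],g[1]+.006,g[2]),(g[0],g[1],g[2]+.05)],xatol=2e-4,fatol=1e-4))
    return r.x,r.fun
if __name__=="__main__":
    T=cams.snapshot("top");S=cams.snapshot("scene")
    for v in([T],[S],[T,S]):
        p,f=fit(v,(.5,-.313,.035)); print(len(v),p,f)
    c,n=np.cos(p[2]),np.sin(p[2])
    for a in(-.08,0,.08):
        for b in(-.04,.04): print("pocket",round(p[0]+c*a-n*b,4),round(p[1]+n*a+c*b,4))
    save(T,"th",(300,140,420,240),6);save(S,"sh",(250,225,400,350),5)
E
python3 hold.py
```

```text
1 [ 0.494  -0.3422  0.0515] 0.06391483545303345
1 [ 0.4929 -0.3362  0.0488] 0.02182275801897049
2 [ 0.4933 -0.3375  0.048 ] 0.10905507951974869
pocket 0.4153 -0.3812
pocket 0.4114 -0.3013
pocket 0.4952 -0.3774
pocket 0.4913 -0.2975
pocket 0.5751 -0.3736
pocket 0.5713 -0.2937
```

View pics/th.png

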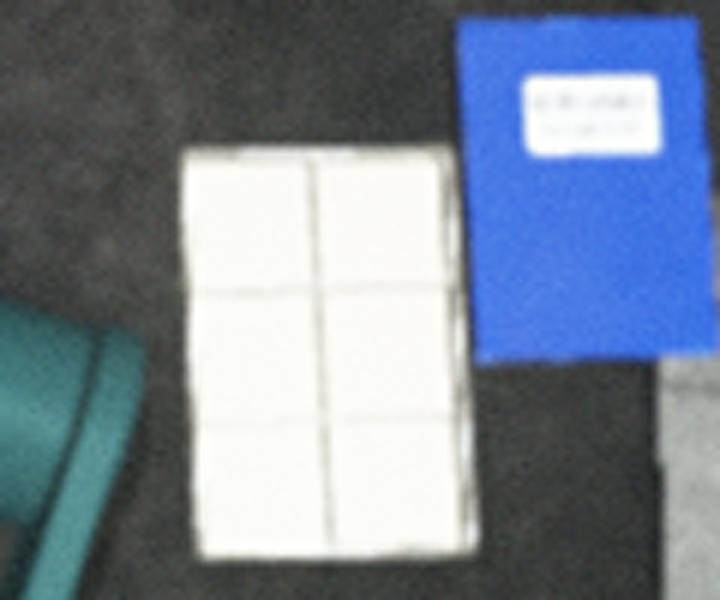

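View pics/sh.png

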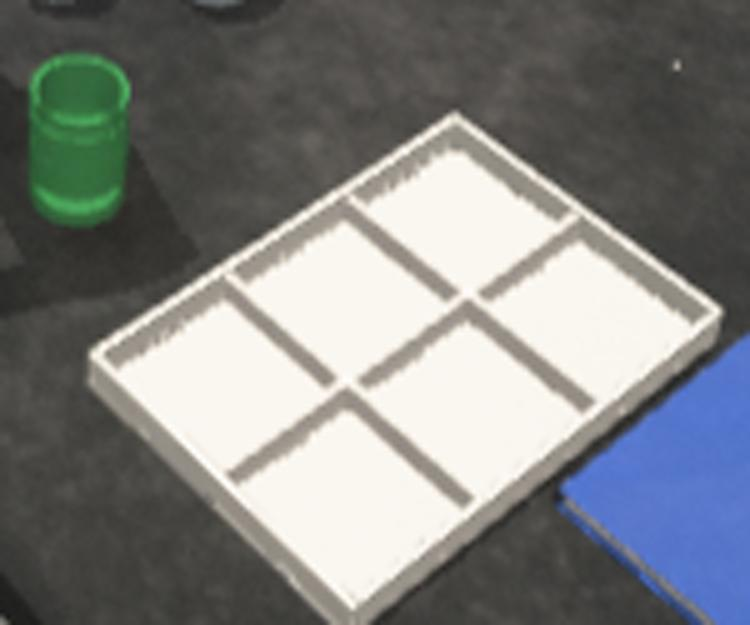

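>>> {"method": "jog_arm", "body": {"series": [{"x": -0.02, "y": 0.01, "z": -0.002, "rx": 0, "ry": 0, "rz": 0}, {"x": -0.034, "y": 0.0175, "z": -0.002, "rx": 0, "ry": 0, "rz": 0}, {"x": -0.034, "y": 0.0175, "z": 0, "rx": 0, "ry": 0, "rz": 0}, {"x": -0.034, "y": 0.0175, "z": 0, "rx": 0, "ry": 0, "rz": 0}, {"x": -0.034, "y": 0.0175, "z": 0, "rx": 0, "ry": 0, "rz": 0}, {"x": -0.034, "y": 0.0175, "z": 0, "rx": 0, "ry": 0, "rz": 0}, {"x": -0.034, "y": 0.0175, "z": 0, "rx": 0, "ry": 0, "rz": 0}, {"x": -0.034, "y": 0.0175, "z": 0, "rx": 0, "ry": 0, "rz": 0}, {"x": -0.03, "y": 0.0155, "z": 0, "rx": 0, "ry": 0, "rz": 0}, {"x": 0, "y": 0, "z": 0, "rx": 0, "ry": 0, "rz": 0}]}}

```text
time: 16.68
tool_pos: [0.5607, -0.3606, 0.1577]
ee_rot: [-3.111, -0.021, 1.578]
wrist_force: [-1.2, 0.5, -1.6]
width: 0.0214
```

```bash
python3 d.py .5751 -.3736 .1; python3 look.py w23
```

```text
now [ 0.5607 -0.3606  0.1577] [-3.111 -0.021  1.578] F [-1.2  0.5 -1.6] w 0.0214 t 16.68
(array([-0.0143,  0.016 ,  0.0569]), array([-1.8, -1.2,  0.4]))
16.6833 [ 0.5607 -0.3606  0.1577] [-3.1106 -0.0209  1.5783] [-1.2279  0.5095 -1.6066] 0.02142490742796357
[ 0.4865 -0.3647  0.3386] [ 2.8982 -0.0201  1.5779]
```

View pics/w23.png

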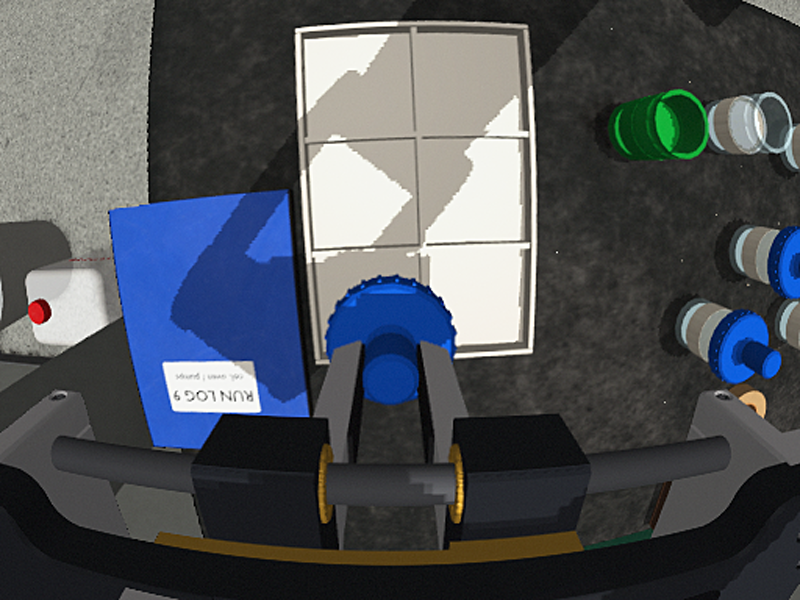

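```bash
python3 - <<'E'
from bench import cams
from h import *
W=cams.snapshot("wrist");k=1/1.5625
C=[onz(W,u*k,v*k,.022,True)[:2] for u,v in((295,27),(528,25),(536,352),(318,362),(419,246),(416,136))]
print(np.array(C).round(4), np.mean(C[:4],0))
E
python3 hold.py | head -3; python3 d.py .5751 -.3736 .1
```

```text
[[ 0.3731 -0.422 ]
 [ 0.3657 -0.2586]
 [ 0.6075 -0.2437]
 [ 0.6142 -0.4076]
 [ 0.5285 -0.3353]
 [ 0.4529 -0.3383]] [ 0.49013246 -0.33296378]
1 [ 0.536 -0.328  0.035] 0.6179875135421753
1 [ 0.4927 -0.3363  0.0471] 0.02127811498939991
2 [ 0.4952 -0.3355  0.0426] 0.6595777869224548
now [ 0.5601 -0.3548  0.1627] [-3.114 -0.021  1.583] F [-0.1 -0.1 -0.2] w 0.0213 t 16.88
(array([-0.0203,  0.0165,  0.0619]), array([-1.6, -1.2,  0.7]))
```

>>> {"method": "jog_arm", "body": {"series": [{"x": -0.017, "y": 0.0155, "z": 0.01, "rx": -1.6, "ry": -1.2, "rz": 0.7}, {"x": 0, "y": 0, "z": 0.025, "rx": 0, "ry": 0, "rz": 0}, {"x": 0, "y": 0, "z": 0.025, "rx": 0, "ry": 0, "rz": 0}, {"x": 0, "y": 0, "z": 0, "rx": 0, "ry": 0, "rz": 0}]}}

```text
time: 17.22
tool_pos: [0.577, -0.3665, 0.1079]
ee_rot: [3.132, 0.006, 1.576]
wrist_force: [-0.4, 0.1, -1.1]
width: 0.0214
```

```bash
python3 d.py .574 -.371 .055
```

```text
now [ 0.577  -0.3665  0.1079] [3.132 0.006 1.576] F [-0.4  0.1 -1.1] w 0.0214 t 17.22
(array([-0.0041, -0.0036,  0.0529]), array([0.6, 0.4, 0.3]))
```

>>> {"method": "jog_arm", "body": {"series": [{"x": -0.004, "y": -0.0035, "z": 0.015, "rx": 0.6, "ry": 0.4, "rz": 0.3}, {"x": 0, "y": 0, "z": 0.02, "rx": 0, "ry": 0, "rz": 0}, {"x": 0, "y": 0, "z": 0.01, "rx": 0, "ry": 0, "rz": 0}, {"x": 0, "y": 0, "z": 0, "rx": 0, "ry": 0, "rz": 0}, {"x": 0, "y": 0, "z": 0, "rx": 0, "ry": 0, "rz": 0}]}}

```text
time: 17.63
tool_pos: [0.5742, -0.3677, 0.0683]
ee_rot: [3.137, 0.003, 1.575]
wrist_force: [-0.2, 0.3, -0.6]
width: 0.0213
```

```bash
python3 d.py .574 -.371 .034; python3 look.py s24 scene; python3 look.py w24
```

```text
now [ 0.5742 -0.3677  0.0683] [3.137e+00 3.000e-03 1.575e+00] F [-0.2  0.3 -0.6] w 0.0213 t 17.63
(array([-0.0032, -0.0003,  0.0343]), array([0.3, 0.2, 0.2]))
17.6333 [ 0.5742 -0.3677  0.0683] [3.1372 0.0033 1.5752] [-0.1865  0.313  -0.6292] 0.021334806844104597
[-0.0117 -0.7308  0.7615] [-2.2136 -0.006  -0.6272]
17.6833 [ 0.5743 -0.3677  0.0684] [3.137  0.0034 1.5751] [-0.235   0.0249 -0.7482] 0.021165702176093027
[ 0.4935 -0.3672  0.2467] [2.8626 0.0042 1.5747]
```

View pics/s24.png

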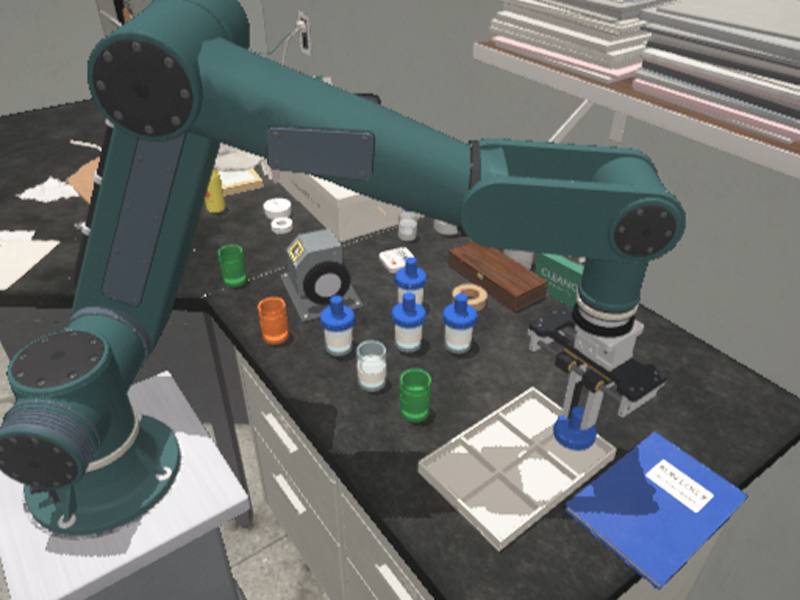

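View pics/w24.png

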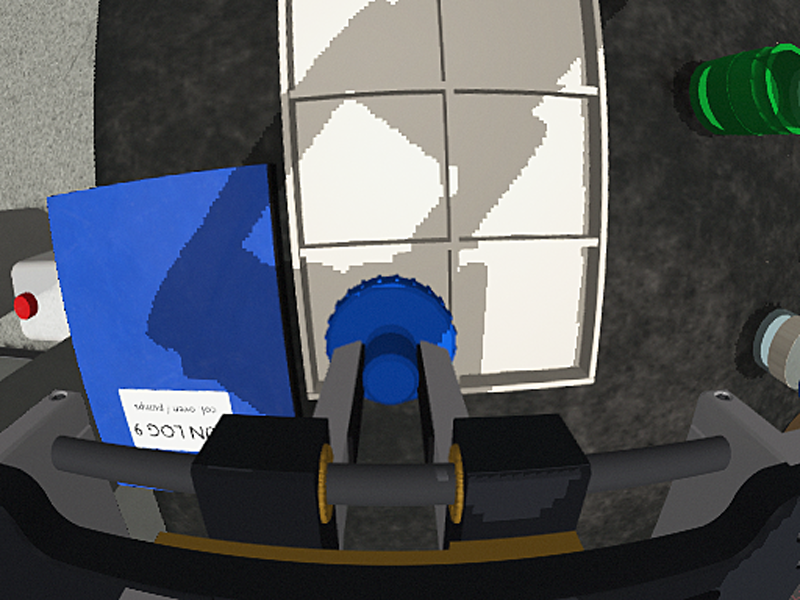

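```bash
python3 - <<'E'
from bench import cams
from h import *
W=cams.snapshot("wrist");k=1/1.5625
for u,v in((303,243),(454,240),(597,240),(456,380),(594,382),(312,392),(290,93),(448,92),(600,95)):
    print((u,v),onz(W,u*k,v*k,.022,True)[:2].round(4))
save(W,"w24c",(180,140,400,256),3.6)
E
python3 d.py .574 -.371 .034
```

```text
(303, 243) [ 0.5314 -0.4116]
(454, 240) [ 0.5297 -0.3369]
(597, 240) [ 0.5275 -0.2603]
(456, 380) [ 0.6056 -0.3324]
(594, 382) [ 0.6096 -0.2502]
(312, 392) [ 0.6137 -0.411 ]
(290, 93) [ 0.4568 -0.417 ]
(448, 92) [ 0.4571 -0.341 ]
(600, 95) [ 0.4518 -0.2621]
now [ 0.5747 -0.3683  0.069 ] [3.136 0.004 1.575] F [-0.3 -0.1 -0.8] w 0.0213 t 17.78
(array([-0.0026, -0.0009,  0.035 ]), array([0.3, 0.2, 0.2]))
```

View pics/w24c.png

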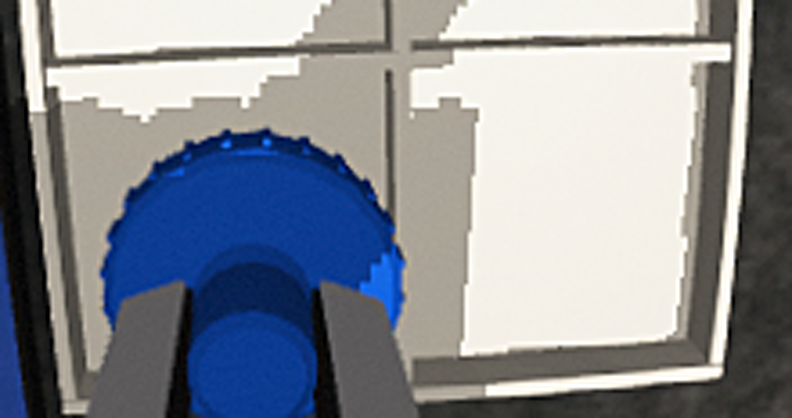

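>>> {"method": "jog_arm", "body": {"series": [{"x": -0.0055, "y": -0.003, "z": 0.01, "rx": 0.3, "ry": 0.2, "rz": 0.2}, {"x": 0, "y": 0, "z": 0.01, "rx": 0, "ry": 0, "rz": 0}, {"x": 0, "y": 0, "z": 0.006, "rx": 0, "ry": 0, "rz": 0}, {"x": 0, "y": 0, "z": 0.002, "rx": 0, "ry": 0, "rz": 0}, {"x": 0, "y": 0, "z": 0, "rx": 0, "ry": 0, "rz": 0}]}}

```text
time: 18.2
tool_pos: [0.5727, -0.3761, 0.0412]
ee_rot: [3.138, 0.004, 1.57]
wrist_force: [1.0, 1.2, -0.3]
width: 0.0212
```

```bash
python3 d.py .5715 -.374 .034; python3 look.py w25
```

```text
now [ 0.5727 -0.3761  0.0412] [3.138 0.004 1.57 ] F [ 1.   1.2 -0.3] w 0.0212 t 18.2
(array([ 0.0021, -0.0013,  0.0072]), array([ 0.2,  0.2, -0. ]))
18.2 [ 0.5727 -0.3761  0.0412] [3.1376 0.0038 1.5705] [ 0.9697  1.2375 -0.2688] 0.02120997846227783
[ 0.4921 -0.3751  0.2195] [2.8632 0.0046 1.5701]
```

View pics/w25.png

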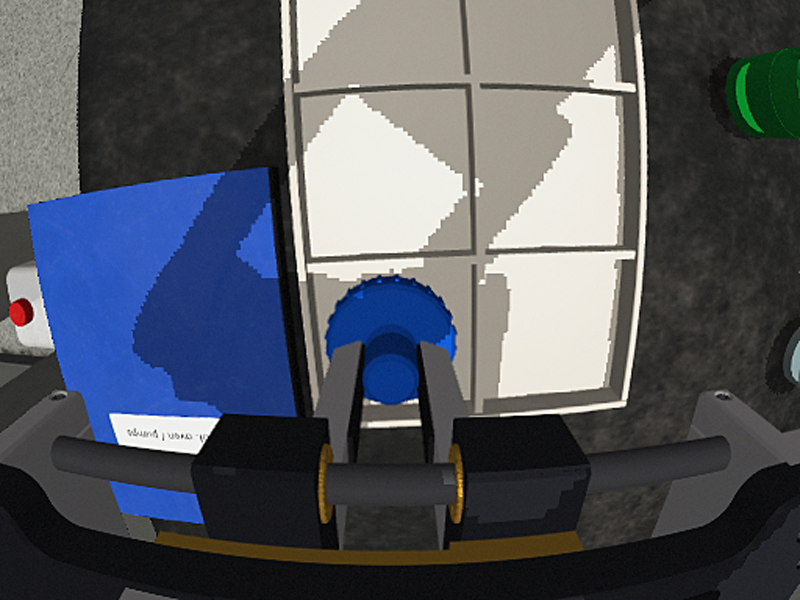

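>>> {"method": "jog_arm", "body": {"series": [{"x": 0.001, "y": 0, "z": 0.005, "rx": 0, "ry": 0, "rz": 0}, {"x": 0, "y": 0, "z": 0.004, "rx": 0, "ry": 0, "rz": 0}, {"x": 0, "y": 0, "z": 0.002, "rx": 0, "ry": 0, "rz": 0}]}}

```text
time: 18.5
tool_pos: [0.5734, -0.3757, 0.0325]
ee_rot: [3.136, 0.006, 1.57]
wrist_force: [-4.3, 2.9, 14.2]
width: 0.0213
```

```bash
python3 d.py .5715 -.374 .034
```

```text
now [ 0.5734 -0.3757  0.0325] [3.136 0.006 1.57 ] F [-4.3  2.9 14.2] w 0.0213 t 18.5
(array([ 0.0017, -0.0019, -0.0015]), array([ 0.3,  0.3, -0. ]))
```

Contact (14 N) at the expected height. Release and retreat.

>>> {"method": "jog_arm", "body": {"series": [{"x": 0, "y": 0, "z": -0.0005, "rx": 0, "ry": 0, "rz": 0}, {"x": 0, "y": 0, "z": 0, "rx": 0, "ry": 0, "rz": 0}, {"x": 0, "y": 0, "z": 0, "rx": 0, "ry": 0, "rz": 0}, {"x": 0, "y": 0, "z": -0.015, "rx": 0, "ry": 0, "rz": 0}, {"x": 0, "y": 0, "z": -0.03, "rx": 0, "ry": 0, "rz": 0}, {"x": 0, "y": 0, "z": -0.035, "rx": 0, "ry": 0, "rz": 0}, {"x": 0, "y": 0, "z": -0.035, "rx": 0, "ry": 0, "rz": 0}, {"x": 0, "y": 0, "z": -0.03, "rx": 0, "ry": 0, "rz": 0}], "claw": 0.45}}

```text
time: 19.17
tool_pos: [0.5684, -0.3708, 0.1693]
ee_rot: [-3.129, -0.009, 1.571]
wrist_force: [0.2, 0.6, 0.4]
width: 0.0421
```

```bash
python3 d.py .597 -.079 .2; python3 look.py w26
```

```text
now [ 0.5684 -0.3708  0.1693] [-3.129 -0.009  1.571] F [0.2 0.6 0.4] w 0.0421 t 19.17
(array([ 0.292 ,  0.0284, -0.0284]), array([-0.7, -0.5,  0. ]))
19.1667 [ 0.5684 -0.3708  0.1693] [-3.1289 -0.009   1.5712] [0.2323 0.5551 0.3904] 0.042066315238072215
[ 0.4908 -0.3722  0.349 ] [ 2.8799 -0.0083  1.5708]
```

View pics/w26.png

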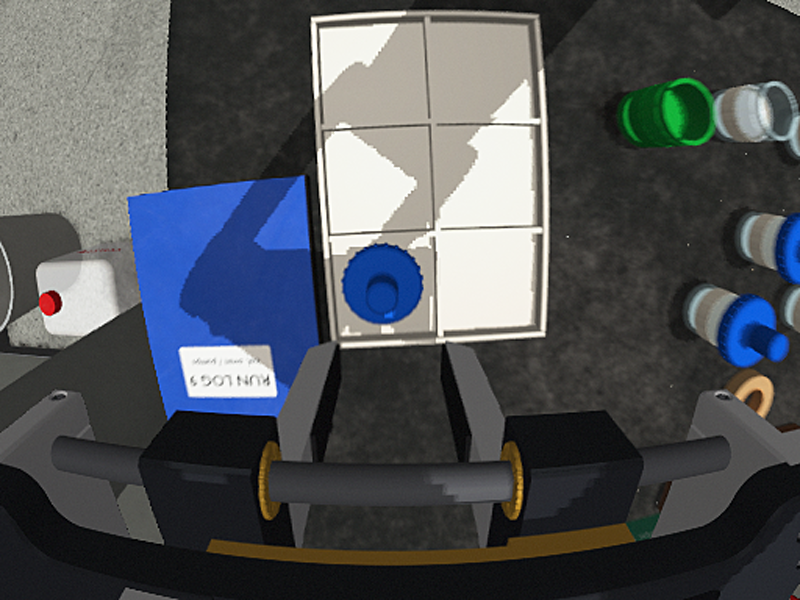

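>>> {"method": "jog_arm", "body": {"series": [{"x": 0.02, "y": 0.003, "z": -0.005, "rx": -0.7, "ry": -0.5, "rz": 0}, {"x": 0.036, "y": 0.003, "z": -0.005, "rx": 0, "ry": 0, "rz": 0}, {"x": 0.038, "y": 0.003, "z": -0.005, "rx": 0, "ry": 0, "rz": 0}, {"x": 0.038, "y": 0.003, "z": 0, "rx": 0, "ry": 0, "rz": 0}, {"x": 0.038, "y": 0.003, "z": 0, "rx": 0, "ry": 0, "rz": 0}, {"x": 0.038, "y": 0.003, "z": 0, "rx": 0, "ry": 0, "rz": 0}, {"x": 0.038, "y": 0.003, "z": 0, "rx": 0, "ry": 0, "rz": 0}, {"x": 0.036, "y": 0.003, "z": 0, "rx": 0, "ry": 0, "rz": 0}, {"x": 0, "y": 0, "z": 0, "rx": 0, "ry": 0, "rz": 0}, {"x": 0, "y": 0, "z": 0, "rx": 0, "ry": 0, "rz": 0}]}}

```text
time: 20.05
tool_pos: [0.5983, -0.0824, 0.1905]
ee_rot: [3.12, 0.014, 1.566]
wrist_force: [0.1, 0.3, 0.3]
width: 0.0426
```

```bash
cat > f1.py <<'E'
import sys
from caps import *
o=robot.get_obs();W=cams.snapshot("wrist");save(W,sys.argv[3])
print(fit(W,float(sys.argv[1]),float(sys.argv[2]),.058,True))
E
python3 f1.py .597 -.079 w27; python3 d.py .597 -.079 .14
```

```text
(array([ 0.5951, -0.0788]), np.float64(0.03146851062774658))
now [ 0.5983 -0.0823  0.1905] [3.12  0.013 1.566] F [ 0.3  0.7 -0.5] w 0.0425 t 20.1
(array([ 0.0039, -0.0024,  0.0504]), array([ 1.2,  0.7, -0.3]))
```

View pics/w27.png

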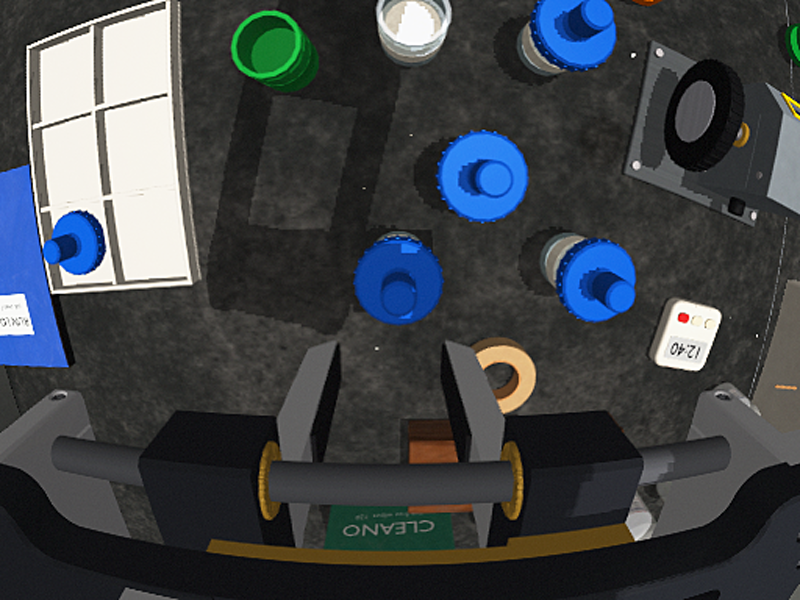

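>>> {"method": "jog_arm", "body": {"series": [{"x": 0.0037, "y": -0.0035, "z": 0.01, "rx": 1.2, "ry": 0.7, "rz": -0.3}, {"x": 0, "y": 0, "z": 0.025, "rx": 0, "ry": 0, "rz": 0}, {"x": 0, "y": 0, "z": 0.025, "rx": 0, "ry": 0, "rz": 0}, {"x": 0, "y": 0, "z": 0.01, "rx": 0, "ry": 0, "rz": 0}, {"x": 0, "y": 0, "z": 0, "rx": 0, "ry": 0, "rz": 0}]}}

```text
time: 20.52
tool_pos: [0.5949, -0.0848, 0.1164]
ee_rot: [-3.14, 0.0, 1.564]
wrist_force: [-0.5, 0.1, 0.7]
width: 0.0423
```

```bash
python3 d.py .5951 -.0788 .085
python3 - <<'E'
from caps import *
W=cams.snapshot("wrist")
for g in((.595,-.079),(.525,-.024),(.597,.064)): print(fit(W,*g,.058,True))
E
```

```text
now [ 0.5949 -0.0848  0.1164] [-3.14   0.     1.564] F [-0.5  0.1  0.7] w 0.0423 t 20.52
(array([0.006 , 0.0002, 0.0314]), array([-0.1,  0. , -0.4]))
(array([ 0.5948, -0.0794]), np.float64(0.05442225933074951))
(array([ 0.525 , -0.0255]), np.float64(0.027992069721221924))
(array([0.5946, 0.0616]), np.float64(0.05084407329559326))
```

>>> {"method": "jog_arm", "body": {"series": [{"x": 0.0055, "y": 0, "z": 0.002, "rx": 0, "ry": 0, "rz": -0.4}, {"x": 0, "y": 0, "z": 0.015, "rx": 0, "ry": 0, "rz": 0}, {"x": 0, "y": 0, "z": 0.015, "rx": 0, "ry": 0, "rz": 0}, {"x": 0, "y": 0, "z": 0, "rx": 0, "ry": 0, "rz": 0}]}}

```text
time: 20.9
tool_pos: [0.5981, -0.0816, 0.0891]
ee_rot: [3.135, 0.002, 1.569]
wrist_force: [-0.4, 0.2, -0.1]
width: 0.0424
```

```bash
python3 d.py .5949 -.079 .085
```

```text
now [ 0.5981 -0.0816  0.0891] [3.135e+00 2.000e-03 1.569e+00] F [-0.4  0.2 -0.1] w 0.0424 t 20.9
(array([ 0.0026, -0.0032,  0.004 ]), array([ 0.4,  0.1, -0.1]))
```

>>> {"method": "jog_arm", "body": {"series": [{"x": 0.0026, "y": -0.0032, "z": 0.004, "rx": 0, "ry": 0, "rz": 0}, {"x": 0, "y": 0, "z": 0, "rx": 0, "ry": 0, "rz": 0}]}}

```text
time: 21.07
tool_pos: [0.5959, -0.0792, 0.0871]
ee_rot: [3.132, 0.002, 1.568]
wrist_force: [-0.7, 0.2, -0.4]
width: 0.0424
```

>>> {"method": "jog_arm", "body": {"series": [{"x": 0, "y": 0, "z": 0, "rx": 0, "ry": 0, "rz": 0}, {"x": 0, "y": 0, "z": 0, "rx": 0, "ry": 0, "rz": 0}, {"x": 0, "y": 0, "z": 0, "rx": 0, "ry": 0, "rz": 0}, {"x": 0, "y": 0, "z": 0, "rx": 0, "ry": 0, "rz": 0}], "claw": 0.0}}

```text
time: 21.4
tool_pos: [0.598, -0.0792, 0.0916]
ee_rot: [3.125, 0.004, 1.569]
wrist_force: [1.4, 0.2, -0.0]
width: 0.0214
```

>>> {"method": "jog_arm", "body": {"series": [{"x": 0, "y": 0, "z": -0.01, "rx": 0, "ry": 0, "rz": 0}, {"x": 0, "y": 0, "z": -0.015, "rx": 0, "ry": 0, "rz": 0}, {"x": 0, "y": 0, "z": -0.02, "rx": 0, "ry": 0, "rz": 0}, {"x": 0, "y": 0, "z": -0.03, "rx": 0, "ry": 0, "rz": 0}, {"x": 0, "y": 0, "z": -0.03, "rx": 0, "ry": 0, "rz": 0}]}}

```text
time: 21.82
tool_pos: [0.5918, -0.0778, 0.1937]
ee_rot: [-3.141, -0.0, 1.569]
wrist_force: [1.6, -1.3, -0.2]
width: 0.0212
```

```bash
python3 d.py .5695 -.294 .19; python3 hold.py|sed -n '2p'; python3 look.py w28
```

```text
now [ 0.5918 -0.0778  0.1937] [-3.141 -0.     1.569] F [ 1.6 -1.3 -0.2] w 0.0212 t 21.82
(array([-0.2162, -0.0219,  0.0037]), array([-0. , -0. , -0.1]))
1 [ 0.4929 -0.3362  0.0488] 0.09492230415344238
21.9167 [ 0.5954 -0.0786  0.2004] [3.1281 0.003  1.569 ] [-0.4806 -0.1443 -0.6024] 0.021499290905401456
[ 0.5131 -0.0777  0.3779] [2.8537 0.0038 1.5686]
```

View pics/w28.png

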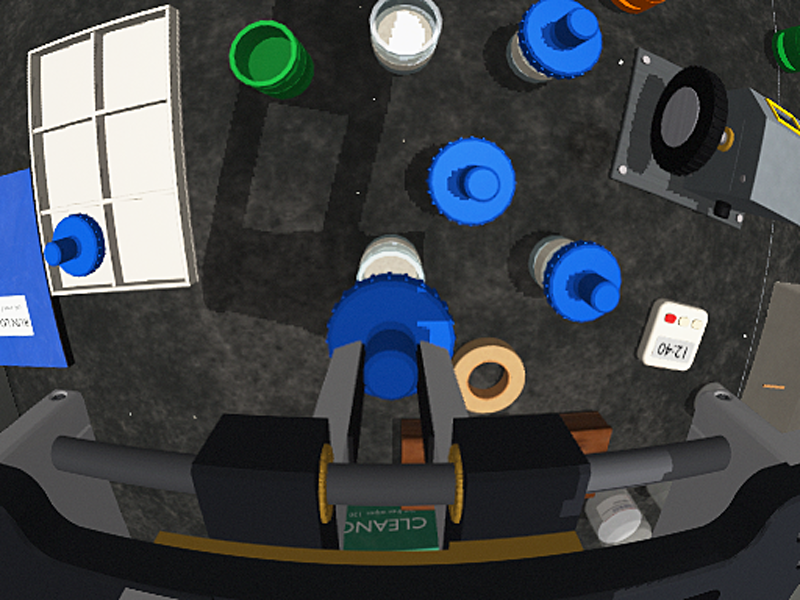

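>>> {"method": "jog_arm", "body": {"series": [{"x": -0.02, "y": -0.003, "z": 0, "rx": 0, "ry": 0, "rz": 0}, {"x": -0.036, "y": -0.005, "z": 0, "rx": 0, "ry": 0, "rz": 0}, {"x": -0.038, "y": -0.005, "z": 0, "rx": 0, "ry": 0, "rz": 0}, {"x": -0.038, "y": -0.005, "z": 0, "rx": 0, "ry": 0, "rz": 0}, {"x": -0.038, "y": -0.005, "z": 0, "rx": 0, "ry": 0, "rz": 0}, {"x": -0.03, "y": -0.004, "z": 0, "rx": 0, "ry": 0, "rz": 0}, {"x": -0.015, "y": 0, "z": 0.01, "rx": 0, "ry": 0, "rz": 0}, {"x": 0, "y": 0, "z": 0.02, "rx": 0, "ry": 0, "rz": 0}, {"x": 0, "y": 0, "z": 0.02, "rx": 0, "ry": 0, "rz": 0}, {"x": 0, "y": 0, "z": 0, "rx": 0, "ry": 0, "rz": 0}]}}

```text
time: 22.8
tool_pos: [0.5625, -0.2981, 0.1316]
ee_rot: [-3.137, -0.009, 1.573]
wrist_force: [-0.2, -0.4, -1.7]
width: 0.0213
```

```bash
python3 d.py .5676 -.294 .07
```

```text
now [ 0.5625 -0.2981  0.1316] [-3.137 -0.009  1.573] F [-0.2 -0.4 -1.7] w 0.0213 t 22.8
(array([0.0035, 0.0054, 0.0616]), array([-0.3, -0.5,  0.1]))
```

>>> {"method": "jog_arm", "body": {"series": [{"x": 0.0035, "y": 0.005, "z": 0.02, "rx": -0.3, "ry": -0.5, "rz": 0}, {"x": 0, "y": 0, "z": 0.02, "rx": 0, "ry": 0, "rz": 0}, {"x": 0, "y": 0, "z": 0.015, "rx": 0, "ry": 0, "rz": 0}, {"x": 0, "y": 0, "z": 0, "rx": 0, "ry": 0, "rz": 0}, {"x": 0, "y": 0, "z": 0, "rx": 0, "ry": 0, "rz": 0}]}}

```text
time: 23.22
tool_pos: [0.5665, -0.2889, 0.0703]
ee_rot: [-3.136, -0.007, 1.576]
wrist_force: [-0.4, -0.2, 0.6]
width: 0.0211
```

```bash
python3 d.py .5676 -.294 .045; python3 look.py w29
```

```text
now [ 0.5665 -0.2889  0.0703] [-3.136 -0.007  1.576] F [-0.4 -0.2  0.6] w 0.0211 t 23.22
(array([-0.0053,  0.0012,  0.0252]), array([-0.3, -0.4,  0.3]))
23.2167 [ 0.5665 -0.2889  0.0703] [-3.1357 -0.0068  1.5762] [-0.3962 -0.2073  0.5867] 0.02108156556469156
[ 0.4877 -0.2903  0.2494] [ 2.8731 -0.006   1.5759]
```

View pics/w29.png

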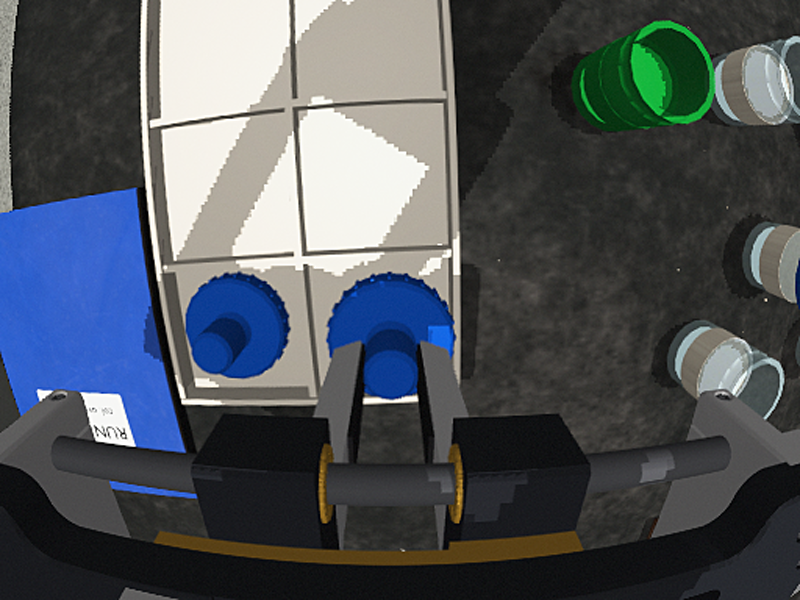

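Correct −5 mm in x(tool) and lower.

>>> {"method": "jog_arm", "body": {"series": [{"x": -0.0055, "y": 0.001, "z": 0.008, "rx": -0.3, "ry": -0.4, "rz": 0.3}, {"x": 0, "y": 0, "z": 0.008, "rx": 0, "ry": 0, "rz": 0}, {"x": 0, "y": 0, "z": 0.004, "rx": 0, "ry": 0, "rz": 0}, {"x": 0, "y": 0, "z": 0, "rx": 0, "ry": 0, "rz": 0}]}}

```text
time: 23.6
tool_pos: [0.57, -0.2952, 0.0527]
ee_rot: [3.136, 0.004, 1.572]
wrist_force: [0.8, -0.1, -0.6]
width: 0.0213
```

```bash
python3 d.py .5676 -.294 .0376; python3 look.py w30
```

```text
now [ 0.57   -0.2952  0.0527] [3.136 0.004 1.572] F [ 0.8 -0.1 -0.6] w 0.0213 t 23.6
(array([ 0.0013, -0.0025,  0.0151]), array([0.3, 0.2, 0. ]))
23.6 [ 0.57   -0.2952  0.0527] [3.1362 0.0042 1.5717] [ 0.8045 -0.0647 -0.6169] 0.02130728733414248
[ 0.4891 -0.2943  0.2309] [2.8617 0.005  1.5713]
```

View pics/w30.png

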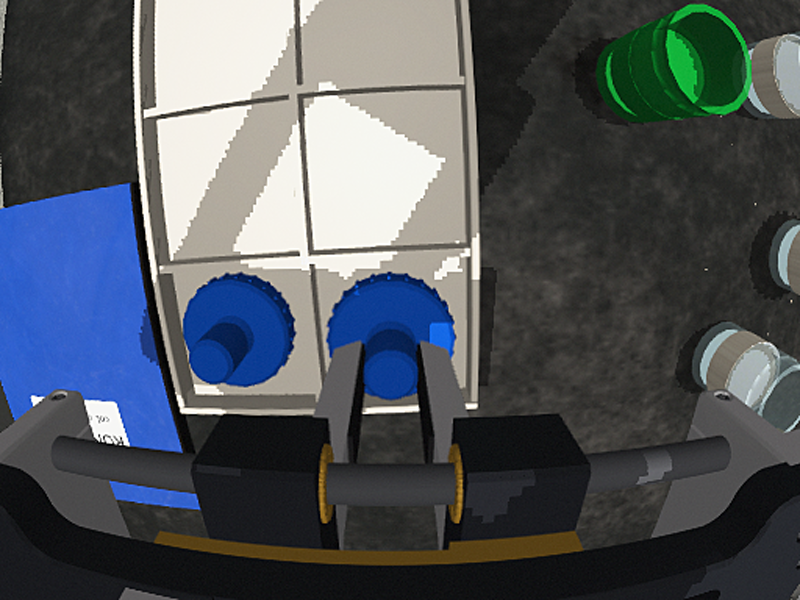

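>>> {"method": "jog_arm", "body": {"series": [{"x": 0, "y": -0.0015, "z": 0.007, "rx": 0, "ry": 0, "rz": 0}, {"x": 0, "y": 0, "z": 0.005, "rx": 0, "ry": 0, "rz": 0}, {"x": 0, "y": 0, "z": 0.004, "rx": 0, "ry": 0, "rz": 0}, {"x": 0, "y": 0, "z": 0.002, "rx": 0, "ry": 0, "rz": 0}]}}

```text
time: 23.98
tool_pos: [0.5696, -0.2967, 0.0375]
ee_rot: [3.132, 0.007, 1.571]
wrist_force: [-4.6, 1.5, 11.7]
width: 0.0211
```

```bash
python3 d.py .5676 -.294 .0376
```

```text
now [ 0.5696 -0.2967  0.0375] [3.132 0.007 1.571] F [-4.6  1.5 11.7] w 0.0211 t 23.98
(array([ 0.0027, -0.002 , -0.0002]), array([0.5, 0.4, 0. ]))
```

>>> {"method": "jog_arm", "body": {"series": [{"x": 0, "y": 0, "z": -0.0005, "rx": 0, "ry": 0, "rz": 0}, {"x": 0, "y": 0, "z": 0, "rx": 0, "ry": 0, "rz": 0}, {"x": 0, "y": 0, "z": 0, "rx": 0, "ry": 0, "rz": 0}, {"x": 0, "y": 0, "z": -0.015, "rx": 0, "ry": 0, "rz": 0}, {"x": 0, "y": 0, "z": -0.03, "rx": 0, "ry": 0, "rz": 0}, {"x": 0, "y": 0, "z": -0.035, "rx": 0, "ry": 0, "rz": 0}, {"x": 0, "y": 0, "z": -0.035, "rx": 0, "ry": 0, "rz": 0}, {"x": 0, "y": 0, "z": -0.03, "rx": 0, "ry": 0, "rz": 0}], "claw": 0.45}}

```text
time: 24.65
tool_pos: [0.5631, -0.2924, 0.1742]
ee_rot: [-3.13, -0.006, 1.571]
wrist_force: [0.3, -0.4, -0.5]
width: 0.0422
```

```bash
python3 d.py .595 .062 .2
```

```text
now [ 0.5631 -0.2924  0.1742] [-3.13  -0.006  1.571] F [ 0.3 -0.4 -0.5] w 0.0422 t 24.65
(array([ 0.3546,  0.0316, -0.0239]), array([-0.6, -0.4, -0. ]))
```

>>> {"method": "jog_arm", "body": {"series": [{"x": 0.02, "y": 0.003, "z": -0.005, "rx": -0.6, "ry": -0.4, "rz": 0}, {"x": 0.036, "y": 0.003, "z": -0.005, "rx": 0, "ry": 0, "rz": 0}, {"x": 0.038, "y": 0.003, "z": -0.005, "rx": 0, "ry": 0, "rz": 0}, {"x": 0.038, "y": 0.003, "z": 0, "rx": 0, "ry": 0, "rz": 0}, {"x": 0.038, "y": 0.003, "z": 0, "rx": 0, "ry": 0, "rz": 0}, {"x": 0.038, "y": 0.003, "z": 0, "rx": 0, "ry": 0, "rz": 0}, {"x": 0.038, "y": 0.003, "z": 0, "rx": 0, "ry": 0, "rz": 0}, {"x": 0.038, "y": 0.003, "z": 0, "rx": 0, "ry": 0, "rz": 0}, {"x": 0.038, "y": 0.003, "z": 0, "rx": 0, "ry": 0, "rz": 0}, {"x": 0.03, "y": 0.003, "z": 0, "rx": 0, "ry": 0, "rz": 0}, {"x": 0, "y": 0, "z": 0, "rx": 0, "ry": 0, "rz": 0}, {"x": 0, "y": 0, "z": 0, "rx": 0, "ry": 0, "rz": 0}]}}

```text
time: 25.65
tool_pos: [0.6, 0.0708, 0.1966]
ee_rot: [3.121, 0.01, 1.565]
wrist_force: [-0.1, -0.4, -0.3]
width: 0.0425
```

```bash
python3 f1.py .595 .062 w31; python3 d.py .595 .062 .12
```

```text
(array([0.5942, 0.0632]), np.float64(0.04722940921783447))
now [0.5999 0.0708 0.1964] [3.122 0.009 1.565] F [0.2 0.9 0.3] w 0.0422 t 25.7
(array([-0.0081, -0.0064,  0.0764]), array([ 1.1,  0.5, -0.3]))
```

View pics/w31.png

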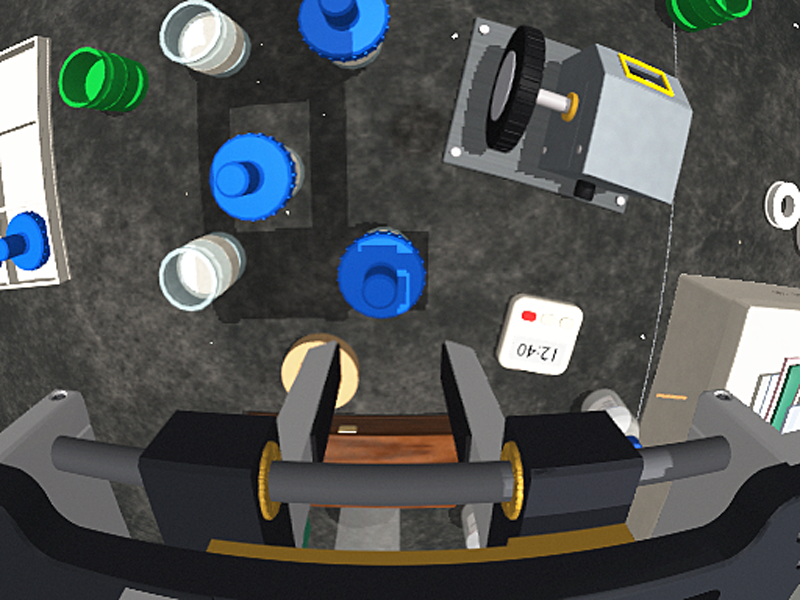

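>>> {"method": "jog_arm", "body": {"series": [{"x": -0.0075, "y": -0.006, "z": 0.01, "rx": 1.1, "ry": 0.5, "rz": -0.3}, {"x": 0, "y": 0, "z": 0.025, "rx": 0, "ry": 0, "rz": 0}, {"x": 0, "y": 0, "z": 0.025, "rx": 0, "ry": 0, "rz": 0}, {"x": 0, "y": 0, "z": 0.01, "rx": 0, "ry": 0, "rz": 0}, {"x": 0, "y": 0, "z": 0, "rx": 0, "ry": 0, "rz": 0}]}}

```text
time: 26.12
tool_pos: [0.5936, 0.0538, 0.1236]
ee_rot: [-3.141, 0.002, 1.563]
wrist_force: [-0.2, 0.5, -0.5]
width: 0.042
```

```bash
python3 f1.py .594 .063 w32;python3 d.py .5943 .063 .086
```

```text
(array([0.5937, 0.0623]), np.float64(0.08307009935379028))
now [0.5938 0.0536 0.1243] [3.141e+00 2.000e-03 1.562e+00] F [-1.  -1.2 -0.6] w 0.0422 t 26.17
(array([0.0095, 0.0004, 0.0382]), array([ 0. ,  0.1, -0.5]))
```

>>> {"method": "jog_arm", "body": {"series": [{"x": 0.009, "y": 0, "z": 0.0, "rx": 0, "ry": 0, "rz": -0.5}, {"x": 0, "y": 0, "z": 0.01, "rx": 0, "ry": 0, "rz": 0}, {"x": 0, "y": 0, "z": 0.015, "rx": 0, "ry": 0, "rz": 0}, {"x": 0, "y": 0, "z": 0, "rx": 0, "ry": 0, "rz": 0}]}}

```text
time: 26.5
tool_pos: [0.5966, 0.061, 0.1025]
ee_rot: [3.134, 0.002, 1.569]
wrist_force: [-0.6, 0.6, -0.8]
width: 0.0422
```

```bash
python3 d.py .594 .0627 .085
```

```text
now [0.5966 0.061  0.1025] [3.134e+00 2.000e-03 1.569e+00] F [-0.6  0.6 -0.8] w 0.0422 t 26.5
(array([ 0.0017, -0.0028,  0.0175]), array([ 0.4,  0.1, -0.1]))
```

>>> {"method": "jog_arm", "body": {"series": [{"x": 0.0015, "y": -0.003, "z": 0.008, "rx": 0.4, "ry": 0, "rz": 0}, {"x": 0, "y": 0, "z": 0.01, "rx": 0, "ry": 0, "rz": 0}, {"x": 0, "y": 0, "z": 0.001, "rx": 0, "ry": 0, "rz": 0}]}}

```text
time: 26.75
tool_pos: [0.5952, 0.0631, 0.0849]
ee_rot: [3.137, 0.002, 1.57]
wrist_force: [0.3, 0.4, -0.6]
width: 0.0424
```

>>> {"method": "jog_arm", "body": {"series": [{"x": 0, "y": 0, "z": 0, "rx": 0, "ry": 0, "rz": 0}, {"x": 0, "y": 0, "z": 0, "rx": 0, "ry": 0, "rz": 0}, {"x": 0, "y": 0, "z": 0, "rx": 0, "ry": 0, "rz": 0}, {"x": 0, "y": 0, "z": 0, "rx": 0, "ry": 0, "rz": 0}], "claw": 0.0}}

```text
time: 27.08
tool_pos: [0.5954, 0.0634, 0.0852]
ee_rot: [3.136, 0.002, 1.57]
wrist_force: [0.5, -0.8, -0.7]
width: 0.0214
```

>>> {"method": "jog_arm", "body": {"series": [{"x": 0, "y": 0, "z": -0.01, "rx": 0, "ry": 0, "rz": 0}, {"x": 0, "y": 0, "z": -0.015, "rx": 0, "ry": 0, "rz": 0}, {"x": 0, "y": 0, "z": -0.02, "rx": 0, "ry": 0, "rz": 0}, {"x": 0, "y": 0, "z": -0.03, "rx": 0, "ry": 0, "rz": 0}, {"x": 0, "y": 0, "z": -0.03, "rx": 0, "ry": 0, "rz": 0}]}}

```text
time: 27.5
tool_pos: [0.5904, 0.0635, 0.1876]
ee_rot: [-3.131, 0.003, 1.57]
wrist_force: [1.1, 1.0, -0.5]
width: 0.0212
```

```bash
python3 hold.py|sed -n '1,2p';python3 d.py .4915 -.377 .19;  python3 look.py w33
```

```text
1 [ 0.4899 -0.3409  0.0411] 0.18667484819889069
1 [ 0.4929 -0.3362  0.0488] 0.1592213362455368
now [0.5941 0.0635 0.1942] [3.138e+00 2.000e-03 1.570e+00] F [-0.7 -0.6  0.7] w 0.0212 t 27.6
(array([-0.4406, -0.1024,  0.0049]), array([ 0.2,  0.1, -0. ]))
27.6 [0.5941 0.0635 0.1942] [3.1383 0.0023 1.5703] [-0.7306 -0.6116  0.7492] 0.021210284348981506
[0.5136 0.0642 0.3725] [2.8639 0.0031 1.5699]
```

View pics/w33.png

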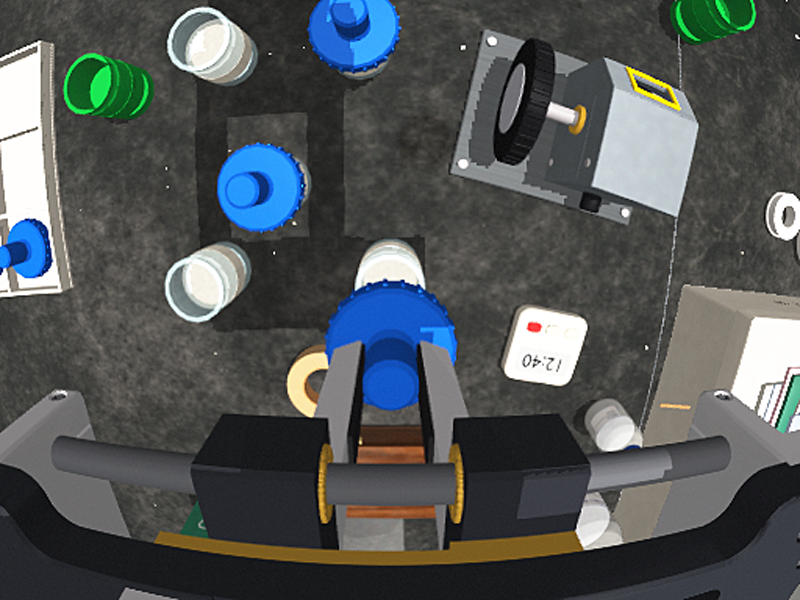

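>>> {"method": "jog_arm", "body": {"series": [{"x": -0.02, "y": -0.005, "z": 0, "rx": 0, "ry": 0, "rz": 0}, {"x": -0.036, "y": -0.0085, "z": -0.003, "rx": 0, "ry": 0, "rz": 0}, {"x": -0.038, "y": -0.0085, "z": -0.003, "rx": 0, "ry": 0, "rz": 0}, {"x": -0.038, "y": -0.0085, "z": -0.003, "rx": 0, "ry": 0, "rz": 0}, {"x": -0.038, "y": -0.0085, "z": 0, "rx": 0, "ry": 0, "rz": 0}, {"x": -0.038, "y": -0.0085, "z": 0, "rx": 0, "ry": 0, "rz": 0}, {"x": -0.038, "y": -0.0085, "z": 0, "rx": 0, "ry": 0, "rz": 0}, {"x": -0.038, "y": -0.0085, "z": 0, "rx": 0, "ry": 0, "rz": 0}, {"x": -0.038, "y": -0.0085, "z": 0, "rx": 0, "ry": 0, "rz": 0}, {"x": -0.038, "y": -0.0085, "z": 0, "rx": 0, "ry": 0, "rz": 0}, {"x": -0.038, "y": -0.0085, "z": 0, "rx": 0, "ry": 0, "rz": 0}, {"x": -0.035, "y": -0.0085, "z": 0, "rx": 0, "ry": 0, "rz": 0}]}}

```text
time: 28.65
tool_pos: [0.4878, -0.377, 0.1844]
ee_rot: [-3.122, -0.012, 1.587]
wrist_force: [0.6, -0.2, 0.7]
width: 0.0216
```

```bash
python3 d.py .4916 -.378 .1;  python3 look.py w34
```

```text
now [ 0.4878 -0.377   0.1844] [-3.122 -0.012  1.587] F [ 0.6 -0.2  0.7] w 0.0216 t 28.65
(array([-0.0021,  0.0055,  0.0843]), array([-1.1, -0.7,  0.9]))
28.65 [ 0.4878 -0.377   0.1844] [-3.1218 -0.0117  1.5867] [ 0.5867 -0.2423  0.6546] 0.02157395260583291
[ 0.4115 -0.38    0.3646] [ 2.8871 -0.0109  1.5863]
```

View pics/w34.png

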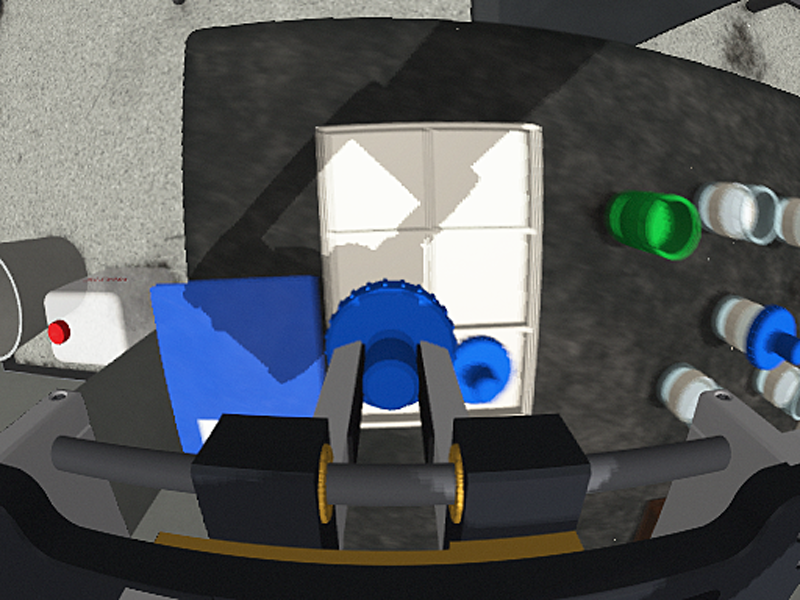

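>>> {"method": "jog_arm", "body": {"series": [{"x": -0.002, "y": 0.005, "z": 0.01, "rx": -1.1, "ry": -0.7, "rz": 0.9}, {"x": 0, "y": 0, "z": 0.025, "rx": 0, "ry": 0, "rz": 0}, {"x": 0, "y": 0, "z": 0.03, "rx": 0, "ry": 0, "rz": 0}, {"x": 0, "y": 0, "z": 0.02, "rx": 0, "ry": 0, "rz": 0}, {"x": 0, "y": 0, "z": 0, "rx": 0, "ry": 0, "rz": 0}, {"x": 0, "y": 0, "z": 0, "rx": 0, "ry": 0, "rz": 0}]}}

```text
time: 29.2
tool_pos: [0.4839, -0.3897, 0.0875]
ee_rot: [-3.131, -0.0, 1.552]
wrist_force: [-0.4, 0.5, 0.2]
width: 0.0214
```

```bash
python3 d.py .4916 -.378 .05
```

```text
now [ 0.4839 -0.3897  0.0875] [-3.131 -0.     1.552] F [-0.4  0.5  0.2] w 0.0214 t 29.2
(array([0.0119, 0.0079, 0.0375]), array([-0.6, -0. , -1.1]))
```

>>> {"method": "jog_arm", "body": {"series": [{"x": 0.0115, "y": 0.0075, "z": 0.005, "rx": -0.6, "ry": 0, "rz": -1.1}, {"x": 0, "y": 0, "z": 0.015, "rx": 0, "ry": 0, "rz": 0}, {"x": 0, "y": 0, "z": 0.01, "rx": 0, "ry": 0, "rz": 0}, {"x": 0, "y": 0, "z": 0, "rx": 0, "ry": 0, "rz": 0}, {"x": 0, "y": 0, "z": 0, "rx": 0, "ry": 0, "rz": 0}]}}

```text
time: 29.62
tool_pos: [0.4956, -0.3757, 0.0602]
ee_rot: [3.135, 0.002, 1.577]
wrist_force: [-0.6, -0.6, -0.7]
width: 0.0213
```

```bash
python3 d.py .4916 -.378 .045; python3 look.py w35
```

```text
now [ 0.4956 -0.3757  0.0602] [3.135e+00 2.000e-03 1.577e+00] F [-0.6 -0.6 -0.7] w 0.0213 t 29.62
(array([-0.0023, -0.0041,  0.0152]), array([0.4, 0.1, 0.3]))
29.6167 [ 0.4956 -0.3757  0.0602] [3.135  0.0019 1.5769] [-0.6399 -0.6332 -0.6649] 0.021317451355617384
[ 0.4145 -0.3756  0.2383] [2.8606 0.0026 1.5765]
```

View pics/w35.png

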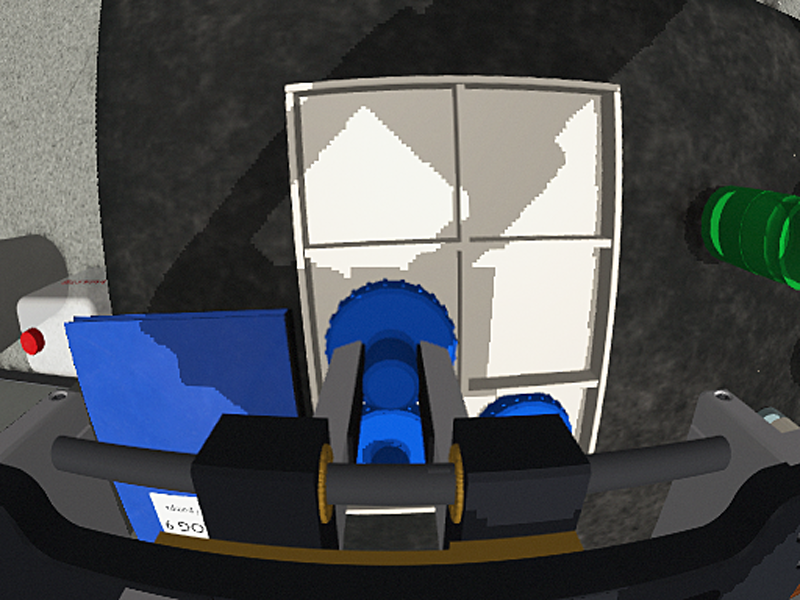

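>>> {"method": "jog_arm", "body": {"series": [{"x": -0.003, "y": -0.004, "z": 0.004, "rx": 0.4, "ry": 0.1, "rz": 0.3}, {"x": 0, "y": 0, "z": 0.008, "rx": 0, "ry": 0, "rz": 0}, {"x": 0, "y": 0, "z": 0.005, "rx": 0, "ry": 0, "rz": 0}, {"x": 0, "y": 0, "z": 0, "rx": 0, "ry": 0, "rz": 0}]}}

```text
time: 30.0
tool_pos: [0.4932, -0.3804, 0.0456]
ee_rot: [3.138, 0.004, 1.571]
wrist_force: [-0.3, -0.1, -0.6]
width: 0.0214
```

```bash
python3 d.py .4916 -.378 .031; python3 look.py w36
```

```text
now [ 0.4932 -0.3804  0.0456] [3.138 0.004 1.571] F [-0.3 -0.1 -0.6] w 0.0214 t 30.0
(array([ 0.0025, -0.0016,  0.0146]), array([0.2, 0.3, 0. ]))
30.0 [ 0.4932 -0.3804  0.0456] [3.1376 0.0044 1.5715] [-0.2783 -0.0579 -0.5589] 0.021430569721230648
[ 0.4126 -0.3794  0.2239] [2.8632 0.0052 1.5711]
```

View pics/w36.png

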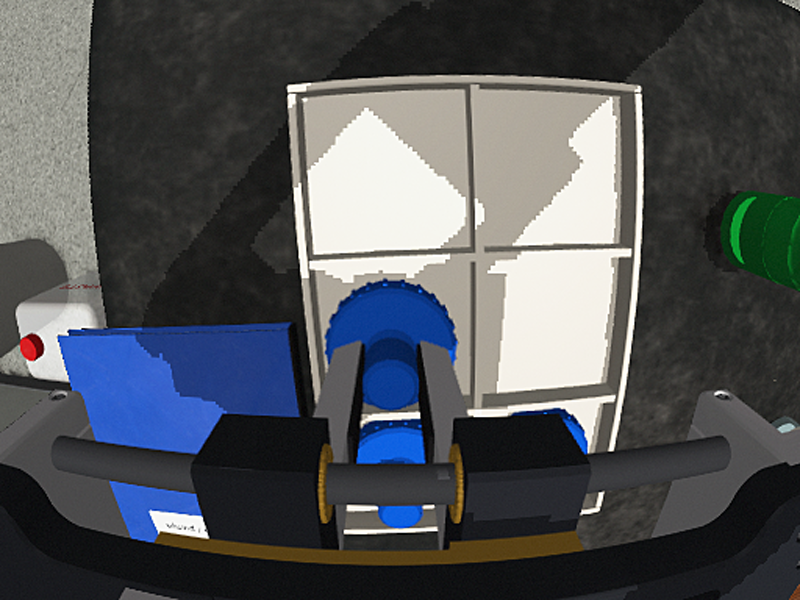

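Centred in its pocket. Lower to contact.

>>> {"method": "jog_arm", "body": {"series": [{"x": 0.001, "y": 0, "z": 0.006, "rx": 0, "ry": 0, "rz": 0}, {"x": 0, "y": 0, "z": 0.006, "rx": 0, "ry": 0, "rz": 0}, {"x": 0, "y": 0, "z": 0.004, "rx": 0, "ry": 0, "rz": 0}, {"x": 0, "y": 0, "z": 0.002, "rx": 0, "ry": 0, "rz": 0}]}}

```text
time: 30.38
tool_pos: [0.4941, -0.3808, 0.0309]
ee_rot: [3.135, 0.007, 1.571]
wrist_force: [-4.6, 5.2, 16.8]
width: 0.0213
```

>>> {"method": "jog_arm", "body": {"series": [{"x": 0, "y": 0, "z": 0, "rx": 0, "ry": 0, "rz": 0}]}}

```text
time: 30.47
tool_pos: [0.4942, -0.3809, 0.0317]
ee_rot: [3.134, 0.008, 1.571]
wrist_force: [0.4, 0.8, -0.5]
width: 0.0217
```

>>> {"method": "jog_arm", "body": {"series": [{"x": 0, "y": 0, "z": 0, "rx": 0, "ry": 0, "rz": 0}, {"x": 0, "y": 0, "z": 0, "rx": 0, "ry": 0, "rz": 0}, {"x": 0, "y": 0, "z": 0, "rx": 0, "ry": 0, "rz": 0}, {"x": 0, "y": 0, "z": -0.015, "rx": 0, "ry": 0, "rz": 0}, {"x": 0, "y": 0, "z": -0.03, "rx": 0, "ry": 0, "rz": 0}, {"x": 0, "y": 0, "z": -0.035, "rx": 0, "ry": 0, "rz": 0}, {"x": 0, "y": 0, "z": -0.035, "rx": 0, "ry": 0, "rz": 0}, {"x": 0, "y": 0, "z": -0.035, "rx": 0, "ry": 0, "rz": 0}, {"x": 0, "y": 0, "z": 0, "rx": 0, "ry": 0, "rz": 0}], "claw": 0.45}}

```text
time: 31.22
tool_pos: [0.4906, -0.3773, 0.1785]
ee_rot: [-3.137, -0.003, 1.571]
wrist_force: [1.0, -0.9, 1.2]
width: 0.042
```

```bash
python3 d.py .525 -.025 .2;python3 look.py w37
```

```text
now [ 0.4906 -0.3773  0.1785] [-3.137e+00 -3.000e-03  1.571e+00] F [ 1.  -0.9  1.2] w 0.042 t 31.22
(array([ 0.3523,  0.0344, -0.0206]), array([-0.2, -0.2,  0. ]))
31.2167 [ 0.4906 -0.3773  0.1785] [-3.1374 -0.0028  1.5711] [ 0.9582 -0.8977  1.2112] 0.04203427813911098
[ 0.4115 -0.3776  0.3575] [ 2.8713 -0.002   1.5707]
```

View pics/w37.png

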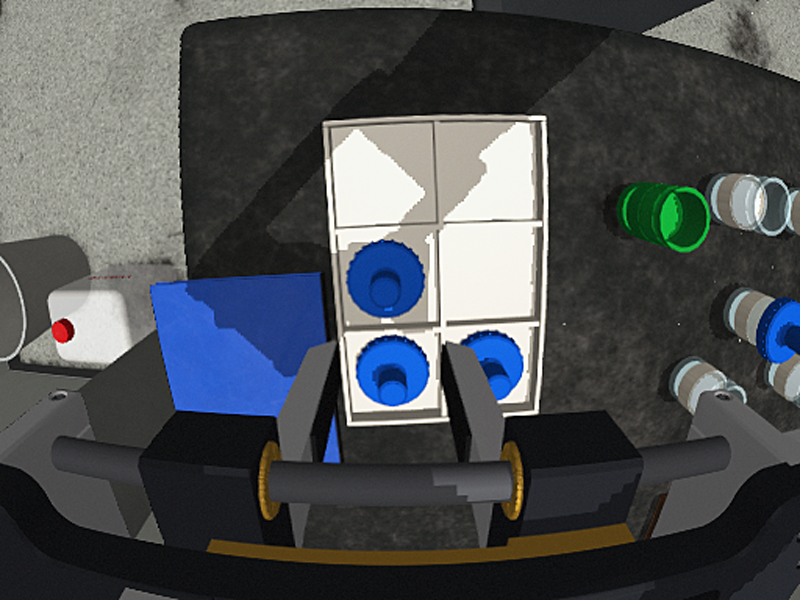

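Three caps are flat in their own pockets. Next, cap C (0.525, −0.025).

>>> {"method": "jog_arm", "body": {"series": [{"x": 0.02, "y": 0.003, "z": -0.005, "rx": 0, "ry": 0, "rz": 0}, {"x": 0.036, "y": 0.003, "z": -0.005, "rx": 0, "ry": 0, "rz": 0}, {"x": 0.038, "y": 0.003, "z": -0.005, "rx": 0, "ry": 0, "rz": 0}, {"x": 0.038, "y": 0.003, "z": 0, "rx": 0, "ry": 0, "rz": 0}, {"x": 0.038, "y": 0.003, "z": 0, "rx": 0, "ry": 0, "rz": 0}, {"x": 0.038, "y": 0.003, "z": 0, "rx": 0, "ry": 0, "rz": 0}, {"x": 0.038, "y": 0.003, "z": 0, "rx": 0, "ry": 0, "rz": 0}, {"x": 0.038, "y": 0.003, "z": 0, "rx": 0, "ry": 0, "rz": 0}, {"x": 0.036, "y": 0.003, "z": 0, "rx": 0, "ry": 0, "rz": 0}, {"x": 0.026, "y": 0.003, "z": 0, "rx": 0, "ry": 0, "rz": 0}, {"x": 0, "y": 0, "z": 0, "rx": 0, "ry": 0, "rz": 0}, {"x": 0, "y": 0, "z": 0, "rx": 0, "ry": 0, "rz": 0}]}}

```text
time: 32.27
tool_pos: [0.5133, -0.015, 0.1691]
ee_rot: [-3.104, -0.018, 1.565]
wrist_force: [-0.0, -0.8, 0.2]
width: 0.0423
```

```bash
python3 f1.py .525 -.025 w38; python3 d.py .525 -.025 .12
```

```text
(array([ 0.5239, -0.0244]), np.float64(0.05019313097000122))
now [ 0.5131 -0.0152  0.1689] [-3.104 -0.018  1.564] F [ 0.3 -0.2 -0.4] w 0.0426 t 32.32
(array([-0.0106,  0.0138,  0.0482]), array([-2.2, -1.1, -0.4]))
```

>>> {"method": "jog_arm", "body": {"series": [{"x": -0.009, "y": 0.0115, "z": 0.005, "rx": -2.2, "ry": -1.1, "rz": -0.4}, {"x": 0, "y": 0, "z": 0.015, "rx": 0, "ry": 0, "rz": 0}, {"x": 0, "y": 0, "z": 0.02, "rx": 0, "ry": 0, "rz": 0}, {"x": 0, "y": 0, "z": 0, "rx": 0, "ry": 0, "rz": 0}, {"x": 0, "y": 0, "z": 0, "rx": 0, "ry": 0, "rz": 0}]}}

```text
time: 32.73
tool_pos: [0.5238, -0.0313, 0.1241]
ee_rot: [-3.14, 0.004, 1.564]
wrist_force: [-0.1, -0.1, 1.1]
width: 0.0422
```

```bash
python3 f1.py .524 -.025 w39; python3 d.py .5245 -.025 .086
```

```text
(array([ 0.5238, -0.0252]), np.float64(0.04955500364303589))
now [ 0.5234 -0.0313  0.1237] [-3.139  0.004  1.564] F [-0.3  0.2  0.3] w 0.0422 t 32.78
(array([0.0064, 0.0012, 0.0377]), array([-0.2,  0.2, -0.4]))
```

>>> {"method": "jog_arm", "body": {"series": [{"x": 0.006, "y": 0.0005, "z": 0.0, "rx": 0, "ry": 0.2, "rz": -0.4}, {"x": 0, "y": 0, "z": 0.01, "rx": 0, "ry": 0, "rz": 0}, {"x": 0, "y": 0, "z": 0.015, "rx": 0, "ry": 0, "rz": 0}, {"x": 0, "y": 0, "z": 0, "rx": 0, "ry": 0, "rz": 0}]}}

```text
time: 33.12
tool_pos: [0.5262, -0.0268, 0.1009]
ee_rot: [3.138, 0.001, 1.569]
wrist_force: [-0.7, 0.6, 0.2]
width: 0.0424
```

```bash
python3 d.py .524 -.025 .085
```

```text
now [ 0.5262 -0.0268  0.1009] [3.138e+00 1.000e-03 1.569e+00] F [-0.7  0.6  0.2] w 0.0424 t 33.12
(array([ 0.0019, -0.0023,  0.0158]), array([ 0.2,  0.1, -0.1]))
```

>>> {"method": "jog_arm", "body": {"series": [{"x": 0.002, "y": -0.0023, "z": 0.007, "rx": 0.2, "ry": 0, "rz": 0}, {"x": 0, "y": 0, "z": 0.009, "rx": 0, "ry": 0, "rz": 0}, {"x": 0, "y": 0, "z": 0.001, "rx": 0, "ry": 0, "rz": 0}]}}

```text
time: 33.37
tool_pos: [0.5249, -0.0247, 0.0842]
ee_rot: [3.139, 0.002, 1.569]
wrist_force: [-0.3, 0.1, -0.5]
width: 0.0427
```

>>> {"method": "jog_arm", "body": {"series": [{"x": 0, "y": 0, "z": 0, "rx": 0, "ry": 0, "rz": 0}, {"x": 0, "y": 0, "z": 0, "rx": 0, "ry": 0, "rz": 0}, {"x": 0, "y": 0, "z": 0, "rx": 0, "ry": 0, "rz": 0}, {"x": 0, "y": 0, "z": 0, "rx": 0, "ry": 0, "rz": 0}], "claw": 0.0}}

```text
time: 33.7
tool_pos: [0.525, -0.0245, 0.0844]
ee_rot: [3.139, 0.002, 1.57]
wrist_force: [0.1, 0.5, 0.2]
width: 0.0216
```

>>> {"method": "jog_arm", "body": {"series": [{"x": 0, "y": 0, "z": -0.01, "rx": 0, "ry": 0, "rz": 0}, {"x": 0, "y": 0, "z": -0.015, "rx": 0, "ry": 0, "rz": 0}, {"x": 0, "y": 0, "z": -0.02, "rx": 0, "ry": 0, "rz": 0}, {"x": 0, "y": 0, "z": -0.03, "rx": 0, "ry": 0, "rz": 0}, {"x": 0, "y": 0, "z": -0.03, "rx": 0, "ry": 0, "rz": 0}]}}

```text
time: 34.12
tool_pos: [0.5202, -0.0237, 0.1876]
ee_rot: [-3.129, -0.001, 1.57]
wrist_force: [0.3, 0.8, -0.4]
width: 0.0212
```

```bash
python3 hold.py|sed -n '1,2p';python3 d.py .4877 -.298 .19;  python3 look.py w40
```

```text
1 [ 0.4925 -0.3412  0.0361] 0.24969308078289032
1 [ 0.4928 -0.3364  0.0439] 0.24313315749168396
now [ 0.524  -0.0242  0.1935] [3.141e+00 2.000e-03 1.570e+00] F [ 0.3 -0.4  0.4] w 0.0214 t 34.22
(array([-0.2738, -0.036 ,  0.0039]), array([ 0. ,  0.1, -0.1]))
34.2167 [ 0.524  -0.0242  0.1935] [3.1408 0.0015 1.5698] [ 0.2574 -0.3685  0.353 ] 0.021350290107184002
[ 0.444  -0.0236  0.3721] [2.8664 0.0023 1.5694]
```

View pics/w40.png

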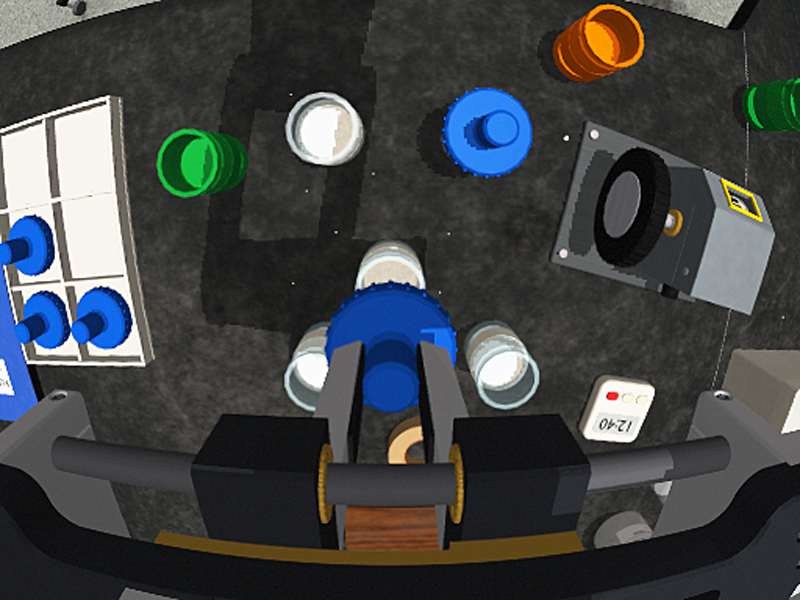

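>>> {"method": "jog_arm", "body": {"series": [{"x": -0.02, "y": -0.003, "z": 0, "rx": 0, "ry": 0, "rz": 0}, {"x": -0.034, "y": -0.005, "z": -0.003, "rx": 0, "ry": 0, "rz": 0}, {"x": -0.038, "y": -0.005, "z": -0.003, "rx": 0, "ry": 0, "rz": 0}, {"x": -0.038, "y": -0.005, "z": 0, "rx": 0, "ry": 0, "rz": 0}, {"x": -0.038, "y": -0.005, "z": 0, "rx": 0, "ry": 0, "rz": 0}, {"x": -0.038, "y": -0.005, "z": 0, "rx": 0, "ry": 0, "rz": 0}, {"x": -0.034, "y": -0.004, "z": 0, "rx": 0, "ry": 0, "rz": 0}, {"x": -0.024, "y": -0.004, "z": 0.005, "rx": 0, "ry": 0, "rz": 0}, {"x": -0.005, "y": 0, "z": 0.02, "rx": 0, "ry": 0, "rz": 0}, {"x": 0, "y": 0, "z": 0.03, "rx": 0, "ry": 0, "rz": 0}, {"x": 0, "y": 0, "z": 0.01, "rx": 0, "ry": 0, "rz": 0}, {"x": 0, "y": 0, "z": 0, "rx": 0, "ry": 0, "rz": 0}]}}

```text
time: 35.27
tool_pos: [0.4788, -0.3024, 0.1164]
ee_rot: [-3.123, -0.009, 1.573]
wrist_force: [0.0, 0.4, -0.1]
width: 0.0213
```

```bash
python3 d.py .4877 -.298 .06
```

```text
now [ 0.4788 -0.3024  0.1164] [-3.123 -0.009  1.573] F [ 0.   0.4 -0.1] w 0.0213 t 35.27
(array([0.0038, 0.01  , 0.0563]), array([-1. , -0.5,  0.1]))
```

>>> {"method": "jog_arm", "body": {"series": [{"x": 0.0038, "y": 0.009, "z": 0.01, "rx": -1, "ry": -0.5, "rz": 0}, {"x": 0, "y": 0, "z": 0.02, "rx": 0, "ry": 0, "rz": 0}, {"x": 0, "y": 0, "z": 0.015, "rx": 0, "ry": 0, "rz": 0}, {"x": 0, "y": 0, "z": 0, "rx": 0, "ry": 0, "rz": 0}, {"x": 0, "y": 0, "z": 0, "rx": 0, "ry": 0, "rz": 0}]}}

```text
time: 35.68
tool_pos: [0.4884, -0.2958, 0.0714]
ee_rot: [-3.141, -0.001, 1.576]
wrist_force: [-0.2, 0.2, -0.6]
width: 0.0218
```

```bash
python3 d.py .4877 -.298 .045; python3 look.py w41
```

```text
now [ 0.4884 -0.2958  0.0714] [-3.141e+00 -1.000e-03  1.576e+00] F [-0.2  0.2 -0.6] w 0.0218 t 35.68
(array([-0.0022, -0.0007,  0.0264]), array([-0.1, -0.1,  0.3]))
35.6833 [ 0.4884 -0.2958  0.0714] [-3.1406 -0.0014  1.5758] [-0.1954  0.2426 -0.5985] 0.02175108853639563
[ 0.4087 -0.2962  0.2501] [ 2.8682 -0.0007  1.5754]
```

View pics/w41.png

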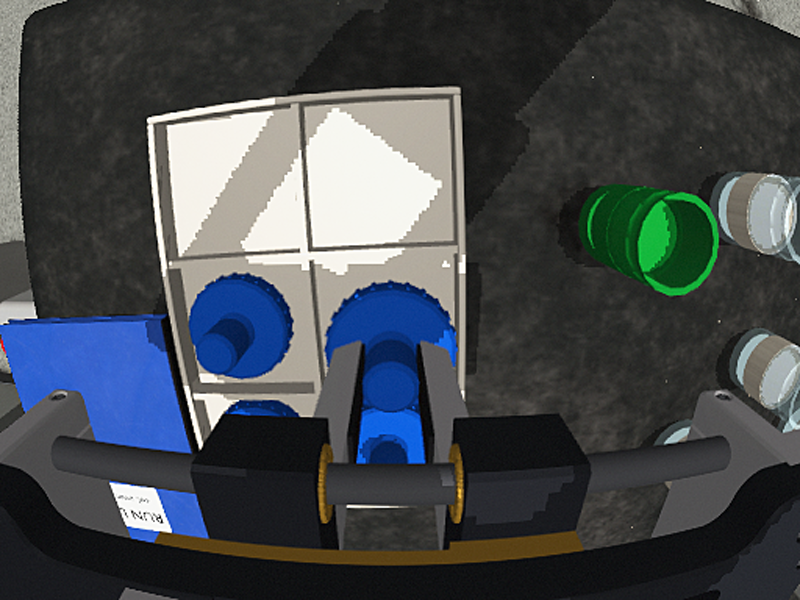

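Well over the middle-right pocket. Lower.

>>> {"method": "jog_arm", "body": {"series": [{"x": -0.001, "y": -0.0007, "z": 0.008, "rx": 0, "ry": 0, "rz": 0.3}, {"x": 0, "y": 0, "z": 0.012, "rx": 0, "ry": 0, "rz": 0}, {"x": 0, "y": 0, "z": 0.006, "rx": 0, "ry": 0, "rz": 0}, {"x": 0, "y": 0, "z": 0, "rx": 0, "ry": 0, "rz": 0}]}}

```text
time: 36.07
tool_pos: [0.4902, -0.298, 0.048]
ee_rot: [3.136, 0.003, 1.571]
wrist_force: [-0.5, 0.6, 0.2]
width: 0.0214
```

```bash
python3 d.py .4877 -.298 .0305; python3 look.py w42
```

```text
now [ 0.4902 -0.298   0.048 ] [3.136e+00 3.000e-03 1.571e+00] F [-0.5  0.6  0.2] w 0.0214 t 36.07
(array([ 0.    , -0.0026,  0.0175]), array([0.3, 0.2, 0. ]))
36.0667 [ 0.4902 -0.298   0.048 ] [3.1362 0.0033 1.5712] [-0.4962  0.5956  0.1657] 0.021382278058619197
[ 0.4094 -0.2971  0.2262] [2.8618 0.0041 1.5708]
```

View pics/w42.png

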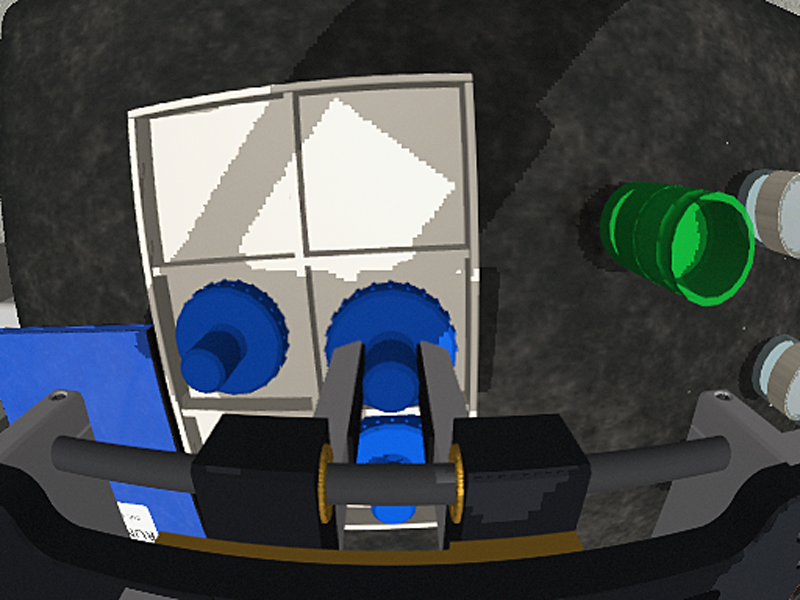

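>>> {"method": "jog_arm", "body": {"series": [{"x": 0, "y": -0.002, "z": 0.007, "rx": 0, "ry": 0, "rz": 0}, {"x": 0, "y": 0, "z": 0.007, "rx": 0, "ry": 0, "rz": 0}, {"x": 0, "y": 0, "z": 0.005, "rx": 0, "ry": 0, "rz": 0}, {"x": 0, "y": 0, "z": 0.002, "rx": 0, "ry": 0, "rz": 0}]}}

```text
time: 36.45
tool_pos: [0.4896, -0.2994, 0.0299]
ee_rot: [3.132, 0.006, 1.571]
wrist_force: [-5.7, 4.6, 20.6]
width: 0.0215
```

>>> {"method": "jog_arm", "body": {"series": [{"x": 0, "y": 0, "z": 0, "rx": 0, "ry": 0, "rz": 0}]}}

```text
time: 36.53
tool_pos: [0.4898, -0.2996, 0.0306]
ee_rot: [3.132, 0.007, 1.571]
wrist_force: [0.6, -0.1, -0.5]
width: 0.0215
```

Release, retreat, and then go to cap D.

>>> {"method": "jog_arm", "body": {"series": [{"x": 0, "y": 0, "z": 0, "rx": 0, "ry": 0, "rz": 0}, {"x": 0, "y": 0, "z": 0, "rx": 0, "ry": 0, "rz": 0}, {"x": 0, "y": 0, "z": 0, "rx": 0, "ry": 0, "rz": 0}, {"x": 0, "y": 0, "z": -0.015, "rx": 0, "ry": 0, "rz": 0}, {"x": 0, "y": 0, "z": -0.03, "rx": 0, "ry": 0, "rz": 0}, {"x": 0, "y": 0, "z": -0.035, "rx": 0, "ry": 0, "rz": 0}, {"x": 0, "y": 0, "z": -0.035, "rx": 0, "ry": 0, "rz": 0}, {"x": 0, "y": 0, "z": -0.035, "rx": 0, "ry": 0, "rz": 0}, {"x": 0, "y": 0, "z": 0, "rx": 0, "ry": 0, "rz": 0}], "claw": 0.45}}

```text
time: 37.28
tool_pos: [0.4854, -0.2966, 0.1784]
ee_rot: [-3.14, -0.002, 1.571]
wrist_force: [1.2, -1.0, 0.9]
width: 0.0423
```

```bash
python3 d.py .4185 .039 .2
```

```text
now [ 0.4854 -0.2966  0.1784] [-3.140e+00 -2.000e-03  1.571e+00] F [ 1.2 -1.   0.9] w 0.0423 t 37.28
(array([ 0.3357, -0.067 , -0.0208]), array([-0.1, -0.1, -0. ]))
```

>>> {"method": "jog_arm", "body": {"series": [{"x": 0.02, "y": -0.005, "z": -0.005, "rx": 0, "ry": 0, "rz": 0}, {"x": 0.036, "y": -0.007, "z": -0.005, "rx": 0, "ry": 0, "rz": 0}, {"x": 0.038, "y": -0.007, "z": -0.005, "rx": 0, "ry": 0, "rz": 0}, {"x": 0.038, "y": -0.007, "z": 0, "rx": 0, "ry": 0, "rz": 0}, {"x": 0.038, "y": -0.007, "z": 0, "rx": 0, "ry": 0, "rz": 0}, {"x": 0.038, "y": -0.007, "z": 0, "rx": 0, "ry": 0, "rz": 0}, {"x": 0.038, "y": -0.007, "z": 0, "rx": 0, "ry": 0, "rz": 0}, {"x": 0.034, "y": -0.007, "z": 0, "rx": 0, "ry": 0, "rz": 0}, {"x": 0.034, "y": -0.007, "z": 0, "rx": 0, "ry": 0, "rz": 0}, {"x": 0.015, "y": -0.003, "z": 0, "rx": 0, "ry": 0, "rz": 0}, {"x": 0, "y": 0, "z": 0, "rx": 0, "ry": 0, "rz": 0}, {"x": 0, "y": 0, "z": 0, "rx": 0, "ry": 0, "rz": 0}]}}

```text
time: 38.28
tool_pos: [0.4193, 0.0435, 0.1887]
ee_rot: [3.141, -0.001, 1.566]
wrist_force: [-0.1, -0.4, 0.2]
width: 0.0422
```

```bash
python3 f1.py .4185 .039 w43; python3 d.py .4185 .039 .12
```

```text
(array([0.418 , 0.0392]), np.float64(0.08729630708694458))
now [0.4193 0.0432 0.1886] [ 3.141e+00 -1.000e-03  1.565e+00] F [-0.5 -0.1  0.3] w 0.0422 t 38.33
(array([-0.0042, -0.0008,  0.0686]), array([ 0. , -0.1, -0.3]))
```

>>> {"method": "jog_arm", "body": {"series": [{"x": -0.004, "y": -0.001, "z": 0.01, "rx": 0, "ry": 0, "rz": -0.3}, {"x": 0, "y": 0, "z": 0.025, "rx": 0, "ry": 0, "rz": 0}, {"x": 0, "y": 0, "z": 0.025, "rx": 0, "ry": 0, "rz": 0}, {"x": 0, "y": 0, "z": 0.005, "rx": 0, "ry": 0, "rz": 0}, {"x": 0, "y": 0, "z": 0, "rx": 0, "ry": 0, "rz": 0}]}}

```text
time: 38.75
tool_pos: [0.4201, 0.0323, 0.1196]
ee_rot: [3.14, 0.002, 1.563]
wrist_force: [-0.3, 0.8, -0.0]
width: 0.0422
```

```bash
python3 f1.py .418 .039 w44; python3 d.py .4183 .039 .085
```

```text
(array([0.4176, 0.0389]), np.float64(0.07649052143096924))
now [0.42   0.0323 0.1198] [3.140e+00 2.000e-03 1.563e+00] F [-0.7 -0.1 -0.3] w 0.0423 t 38.8
(array([ 0.0068, -0.0018,  0.0348]), array([ 0.1,  0.1, -0.5]))
```

View pics/w44.png

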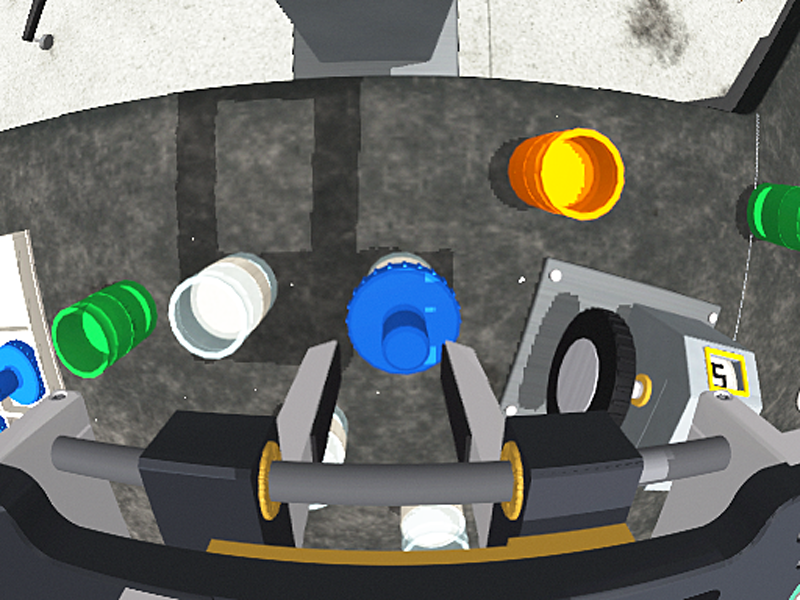

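>>> {"method": "jog_arm", "body": {"series": [{"x": 0.0065, "y": -0.002, "z": 0.0, "rx": 0, "ry": 0.1, "rz": -0.5}, {"x": 0, "y": 0, "z": 0.01, "rx": 0, "ry": 0, "rz": 0}, {"x": 0, "y": 0, "z": 0.012, "rx": 0, "ry": 0, "rz": 0}, {"x": 0, "y": 0, "z": 0, "rx": 0, "ry": 0, "rz": 0}]}}

```text
time: 39.13
tool_pos: [0.4211, 0.0377, 0.1004]
ee_rot: [3.132, 0.001, 1.57]
wrist_force: [-0.2, -0.1, 0.1]
width: 0.0423
```

```bash
python3 d.py .418 .039 .085
```

```text
now [0.4211 0.0377 0.1004] [3.132e+00 1.000e-03 1.570e+00] F [-0.2 -0.1  0.1] w 0.0423 t 39.13
(array([ 0.0013, -0.0032,  0.0154]), array([ 0.5,  0. , -0.1]))
```

>>> {"method": "jog_arm", "body": {"series": [{"x": 0.0013, "y": -0.003, "z": 0.007, "rx": 0.5, "ry": 0, "rz": 0}, {"x": 0, "y": 0, "z": 0.009, "rx": 0, "ry": 0, "rz": 0}, {"x": 0, "y": 0, "z": 0.001, "rx": 0, "ry": 0, "rz": 0}]}}

```text
time: 39.38
tool_pos: [0.4195, 0.0393, 0.0841]
ee_rot: [3.138, 0.001, 1.57]
wrist_force: [0.1, 0.4, -0.1]
width: 0.0422
```

>>> {"method": "jog_arm", "body": {"series": [{"x": 0, "y": 0, "z": 0, "rx": 0, "ry": 0, "rz": 0}, {"x": 0, "y": 0, "z": 0, "rx": 0, "ry": 0, "rz": 0}, {"x": 0, "y": 0, "z": 0, "rx": 0, "ry": 0, "rz": 0}, {"x": 0, "y": 0, "z": 0, "rx": 0, "ry": 0, "rz": 0}], "claw": 0.0}}

```text
time: 39.72
tool_pos: [0.4197, 0.0395, 0.0842]
ee_rot: [3.137, 0.001, 1.571]
wrist_force: [0.8, -0.7, -0.5]
width: 0.0214
```

>>> {"method": "jog_arm", "body": {"series": [{"x": 0, "y": 0, "z": -0.01, "rx": 0, "ry": 0, "rz": 0}, {"x": 0, "y": 0, "z": -0.015, "rx": 0, "ry": 0, "rz": 0}, {"x": 0, "y": 0, "z": -0.02, "rx": 0, "ry": 0, "rz": 0}, {"x": 0, "y": 0, "z": -0.03, "rx": 0, "ry": 0, "rz": 0}, {"x": 0, "y": 0, "z": -0.03, "rx": 0, "ry": 0, "rz": 0}]}}

```text
time: 40.13
tool_pos: [0.4145, 0.0397, 0.1881]
ee_rot: [-3.13, 0.0, 1.571]
wrist_force: [0.3, 0.6, -0.6]
width: 0.021
```

```bash
python3 hold.py|sed -n '1,2p';python3 d.py .4078 -.302 .19;  python3 look.py w45
```

```text
1 [ 0.4925 -0.3412  0.0361] 0.3125024735927582
1 [ 0.4928 -0.3364  0.0439] 0.3168797194957733
now [0.4183 0.0396 0.1934] [3.140e+00 1.000e-03 1.571e+00] F [0.7 0.2 0.6] w 0.021 t 40.23
(array([-0.3416, -0.0105,  0.0037]), array([ 0.1,  0.1, -0. ]))
40.2333 [0.4183 0.0396 0.1934] [3.1399 0.0009 1.5708] [0.7472 0.2233 0.5731] 0.02104558705764713
[0.3381 0.04   0.3718] [2.8655 0.0017 1.5704]
```

View pics/w45.png

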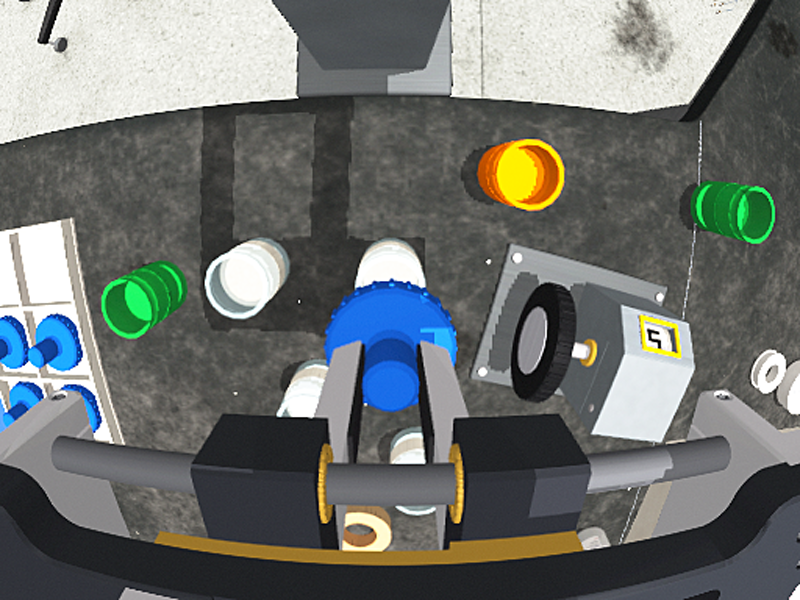

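>>> {"method": "jog_arm", "body": {"series": [{"x": -0.02, "y": -0.001, "z": 0, "rx": 0, "ry": 0, "rz": 0}, {"x": -0.034, "y": -0.001, "z": -0.003, "rx": 0, "ry": 0, "rz": 0}, {"x": -0.038, "y": -0.001, "z": -0.003, "rx": 0, "ry": 0, "rz": 0}, {"x": -0.038, "y": -0.001, "z": 0, "rx": 0, "ry": 0, "rz": 0}, {"x": -0.038, "y": -0.001, "z": 0, "rx": 0, "ry": 0, "rz": 0}, {"x": -0.038, "y": -0.001, "z": 0, "rx": 0, "ry": 0, "rz": 0}, {"x": -0.038, "y": -0.001, "z": 0, "rx": 0, "ry": 0, "rz": 0}, {"x": -0.038, "y": -0.001, "z": 0, "rx": 0, "ry": 0, "rz": 0}, {"x": -0.034, "y": -0.001, "z": 0, "rx": 0, "ry": 0, "rz": 0}, {"x": -0.02, "y": -0.001, "z": 0, "rx": 0, "ry": 0, "rz": 0}, {"x": 0, "y": 0, "z": 0, "rx": 0, "ry": 0, "rz": 0}, {"x": 0, "y": 0, "z": 0, "rx": 0, "ry": 0, "rz": 0}]}}

```text
time: 41.28
tool_pos: [0.4012, -0.3076, 0.1835]
ee_rot: [-3.124, -0.013, 1.576]
wrist_force: [-0.2, 0.8, -0.8]
width: 0.0213
```

```bash
python3 d.py .4078 -.302 .08;  python3 look.py w46
```

```text
now [ 0.4012 -0.3076  0.1835] [-3.124 -0.013  1.576] F [-0.2  0.8 -0.8] w 0.0213 t 41.28
(array([0.0042, 0.0084, 0.1034]), array([-1. , -0.7,  0.3]))
41.2833 [ 0.4012 -0.3076  0.1835] [-3.124  -0.0131  1.5761] [-0.2246  0.8437 -0.8458] 0.0213384398831837
[ 0.3245 -0.3101  0.3634] [ 2.8847 -0.0123  1.5757]
```

View pics/w46.png

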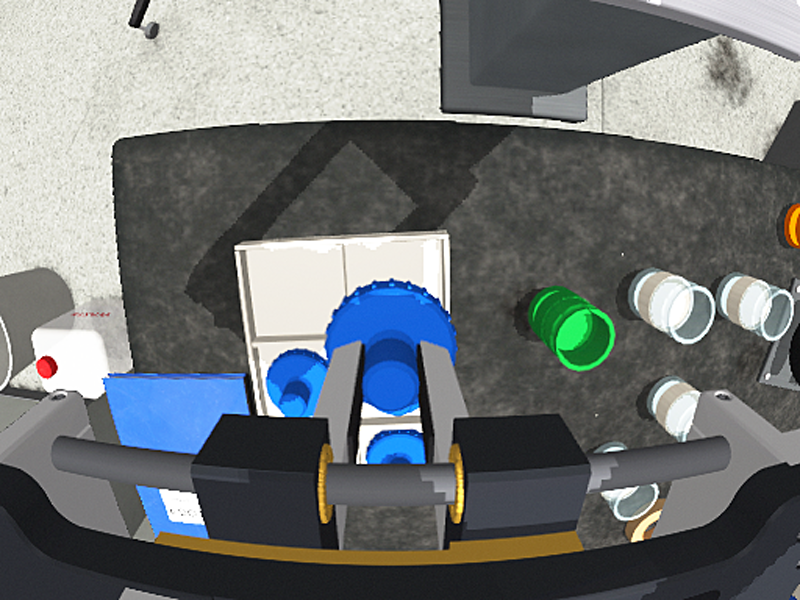

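>>> {"method": "jog_arm", "body": {"series": [{"x": 0.004, "y": 0.007, "z": 0.015, "rx": -1, "ry": -0.7, "rz": 0.3}, {"x": 0, "y": 0, "z": 0.03, "rx": 0, "ry": 0, "rz": 0}, {"x": 0, "y": 0, "z": 0.03, "rx": 0, "ry": 0, "rz": 0}, {"x": 0, "y": 0, "z": 0.015, "rx": 0, "ry": 0, "rz": 0}, {"x": 0, "y": 0, "z": 0, "rx": 0, "ry": 0, "rz": 0}, {"x": 0, "y": 0, "z": 0, "rx": 0, "ry": 0, "rz": 0}]}}

```text
time: 41.83
tool_pos: [0.4097, -0.2944, 0.0908]
ee_rot: [3.139, -0.002, 1.581]
wrist_force: [-0.1, -0.3, -0.2]
width: 0.0216
```

```bash
python3 d.py .4078 -.302 .05;  python3 look.py w47
```

```text
now [ 0.4097 -0.2944  0.0908] [ 3.139e+00 -2.000e-03  1.581e+00] F [-0.1 -0.3 -0.2] w 0.0216 t 41.83
(array([-0.0077, -0.0021,  0.0408]), array([ 0.1, -0.1,  0.6]))
41.8333 [ 0.4097 -0.2944  0.0908] [ 3.1392 -0.0018  1.5806] [-0.0851 -0.2799 -0.1742] 0.021640379030153162
[ 0.3294 -0.2952  0.2693] [ 2.8648 -0.0011  1.5802]
```

View pics/w47.png

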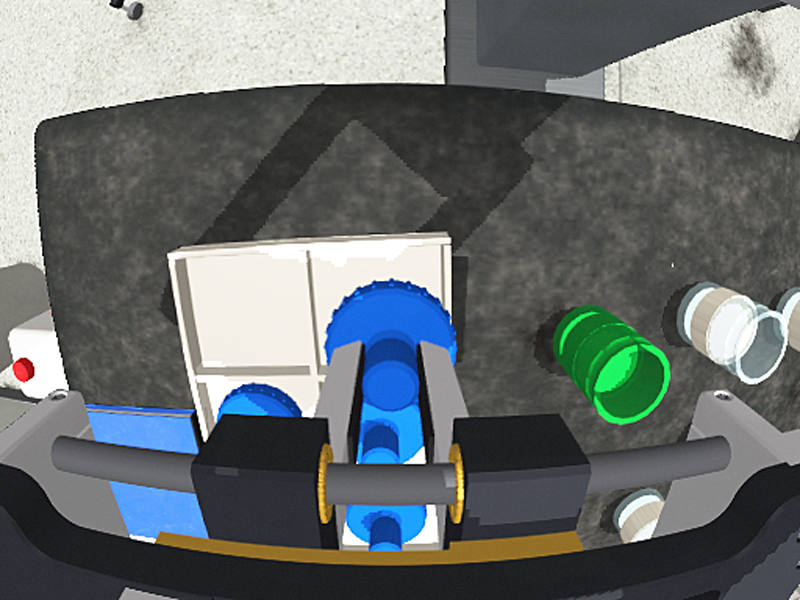

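>>> {"method": "jog_arm", "body": {"series": [{"x": -0.0065, "y": -0.002, "z": 0.005, "rx": 0, "ry": 0, "rz": 0.6}, {"x": 0, "y": 0, "z": 0.015, "rx": 0, "ry": 0, "rz": 0}, {"x": 0, "y": 0, "z": 0.015, "rx": 0, "ry": 0, "rz": 0}, {"x": 0, "y": 0, "z": 0, "rx": 0, "ry": 0, "rz": 0}, {"x": 0, "y": 0, "z": 0, "rx": 0, "ry": 0, "rz": 0}]}}

```text
time: 42.3
tool_pos: [0.4121, -0.3044, 0.0627]
ee_rot: [3.128, 0.009, 1.571]
wrist_force: [0.2, -0.1, -0.5]
width: 0.0213
```

```bash
python3 d.py .4078 -.302 .0302;  python3 look.py w48
```

```text
now [ 0.4121 -0.3044  0.0627] [3.128 0.009 1.571] F [ 0.2 -0.1 -0.5] w 0.0213 t 42.3
(array([ 0.0027, -0.0047,  0.0325]), array([ 0.8,  0.5, -0. ]))
42.3 [ 0.4121 -0.3044  0.0627] [3.1283 0.0087 1.5708] [ 0.1701 -0.1167 -0.5437] 0.021288243011434407
[ 0.3298 -0.3026  0.2403] [2.8539 0.0095 1.5705]
```

View pics/w48.png

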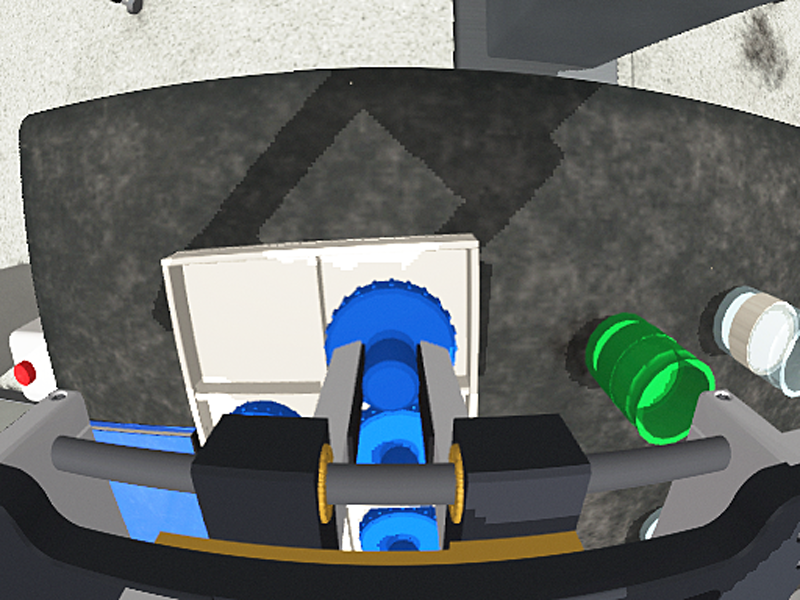

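>>> {"method": "jog_arm", "body": {"series": [{"x": 0.002, "y": -0.004, "z": 0.006, "rx": 0.8, "ry": 0.5, "rz": 0}, {"x": 0, "y": 0, "z": 0.008, "rx": 0, "ry": 0, "rz": 0}, {"x": 0, "y": 0, "z": 0.006, "rx": 0, "ry": 0, "rz": 0}, {"x": 0, "y": 0, "z": 0, "rx": 0, "ry": 0, "rz": 0}]}}

```text
time: 42.68
tool_pos: [0.4095, -0.3044, 0.0449]
ee_rot: [3.139, 0.004, 1.57]
wrist_force: [-0.3, 0.8, -1.4]
width: 0.0217
```

```bash
python3 d.py .4078 -.302 .0302;  python3 look.py w49
```

```text
now [ 0.4095 -0.3044  0.0449] [3.139 0.004 1.57 ] F [-0.3  0.8 -1.4] w 0.0217 t 42.68
(array([ 0.0024, -0.0018,  0.0147]), array([ 0.2,  0.2, -0. ]))
42.6833 [ 0.4095 -0.3044  0.0449] [3.1388 0.004  1.5703] [-0.27    0.8229 -1.3874] 0.02173267945998058
[ 0.3291 -0.3034  0.2233] [2.8643 0.0048 1.5699]
```

View pics/w49.png

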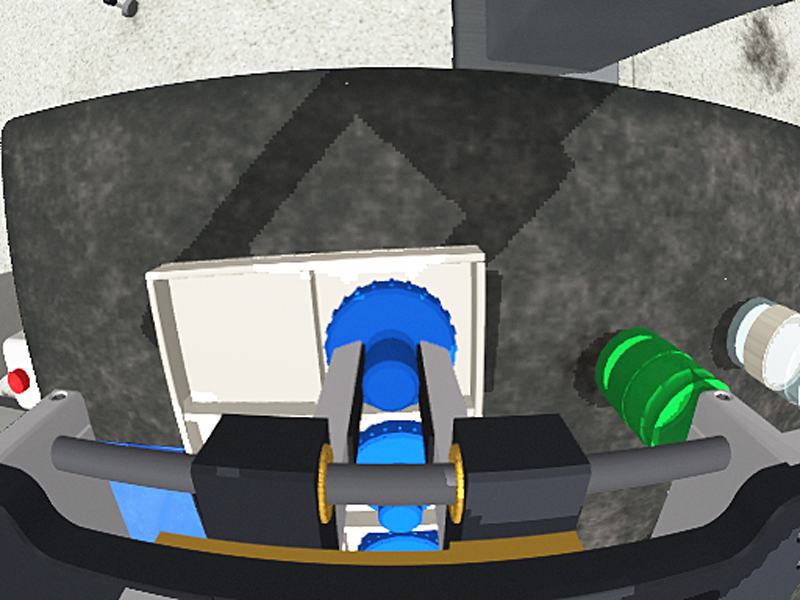

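>>> {"method": "jog_arm", "body": {"series": [{"x": 0.003, "y": 0, "z": 0.005, "rx": 0, "ry": 0, "rz": 0}, {"x": 0, "y": 0, "z": 0.006, "rx": 0, "ry": 0, "rz": 0}, {"x": 0, "y": 0, "z": 0.005, "rx": 0, "ry": 0, "rz": 0}, {"x": 0, "y": 0, "z": 0.002, "rx": 0, "ry": 0, "rz": 0}]}}

```text
time: 43.07
tool_pos: [0.4107, -0.3026, 0.0296]
ee_rot: [3.136, 0.007, 1.571]
wrist_force: [-7.5, 4.8, 21.9]
width: 0.0211
```

>>> {"method": "jog_arm", "body": {"series": [{"x": 0, "y": 0, "z": 0, "rx": 0, "ry": 0, "rz": 0}]}}

```text
time: 43.15
tool_pos: [0.4109, -0.3027, 0.0303]
ee_rot: [3.136, 0.008, 1.571]
wrist_force: [0.9, 0.4, -0.4]
width: 0.0217
```

>>> {"method": "jog_arm", "body": {"series": [{"x": 0, "y": 0, "z": 0, "rx": 0, "ry": 0, "rz": 0}, {"x": 0, "y": 0, "z": 0, "rx": 0, "ry": 0, "rz": 0}, {"x": 0, "y": 0, "z": 0, "rx": 0, "ry": 0, "rz": 0}, {"x": 0, "y": 0, "z": -0.015, "rx": 0, "ry": 0, "rz": 0}, {"x": 0, "y": 0, "z": -0.03, "rx": 0, "ry": 0, "rz": 0}, {"x": 0, "y": 0, "z": -0.035, "rx": 0, "ry": 0, "rz": 0}, {"x": 0, "y": 0, "z": -0.035, "rx": 0, "ry": 0, "rz": 0}, {"x": 0, "y": 0, "z": -0.035, "rx": 0, "ry": 0, "rz": 0}, {"x": 0, "y": 0, "z": 0, "rx": 0, "ry": 0, "rz": 0}], "claw": 0.45}}

```text
time: 43.9
tool_pos: [0.4073, -0.2988, 0.1786]
ee_rot: [-3.137, -0.002, 1.571]
wrist_force: [-0.4, 0.0, 0.3]
width: 0.0418
```

>>> {"method": "jog_arm", "body": {"series": [{"x": 0.02, "y": 0, "z": -0.01, "rx": 0, "ry": 0, "rz": 0}, {"x": 0.036, "y": 0, "z": -0.01, "rx": 0, "ry": 0, "rz": 0}, {"x": 0.036, "y": 0, "z": -0.005, "rx": 0, "ry": 0, "rz": 0}, {"x": 0.036, "y": 0, "z": 0, "rx": 0, "ry": 0, "rz": 0}, {"x": 0.036, "y": 0, "z": 0, "rx": 0, "ry": 0, "rz": 0}, {"x": 0.036, "y": 0, "z": 0, "rx": 0, "ry": 0, "rz": 0}, {"x": 0.036, "y": 0, "z": 0, "rx": 0, "ry": 0, "rz": 0}, {"x": 0.036, "y": 0, "z": 0, "rx": 0, "ry": 0, "rz": 0}, {"x": 0.036, "y": 0, "z": 0, "rx": 0, "ry": 0, "rz": 0}, {"x": 0.02, "y": 0, "z": 0, "rx": 0, "ry": 0, "rz": 0}, {"x": 0, "y": 0, "z": 0, "rx": 0, "ry": 0, "rz": 0}, {"x": 0, "y": 0, "z": 0, "rx": 0, "ry": 0, "rz": 0}]}}

```text
time: 44.9
tool_pos: [0.4079, 0.0408, 0.1995]
ee_rot: [-3.138, -0.001, 1.566]
wrist_force: [-0.2, -0.7, 0.0]
width: 0.0425
```

```bash
python3 look.py w50; python3 look.py s50 scene; python3 look.py t50 top
```

```text
44.9 [0.4079 0.0408 0.1995] [-3.1383 -0.0006  1.5661] [-0.1905 -0.6887  0.007 ] 0.04246130730029488
[0.3286 0.0413 0.3784] [2.8705 0.0002 1.5657]
44.95 [0.4079 0.0405 0.1994] [-3.138 -0.001  1.565] [-0.7694 -0.0732 -0.859 ] 0.04228020098225274
[-0.0117 -0.7308  0.7615] [-2.2136 -0.006  -0.6272]
45.0 [0.4081 0.0397 0.1995] [-3.1381 -0.0006  1.5633] [-0.0153  0.0761 -0.2782] 0.042409138196406855
[0.3448 0.0076 1.3384] [-3.0188 -0.0183 -1.5417]
```

View pics/w50.png

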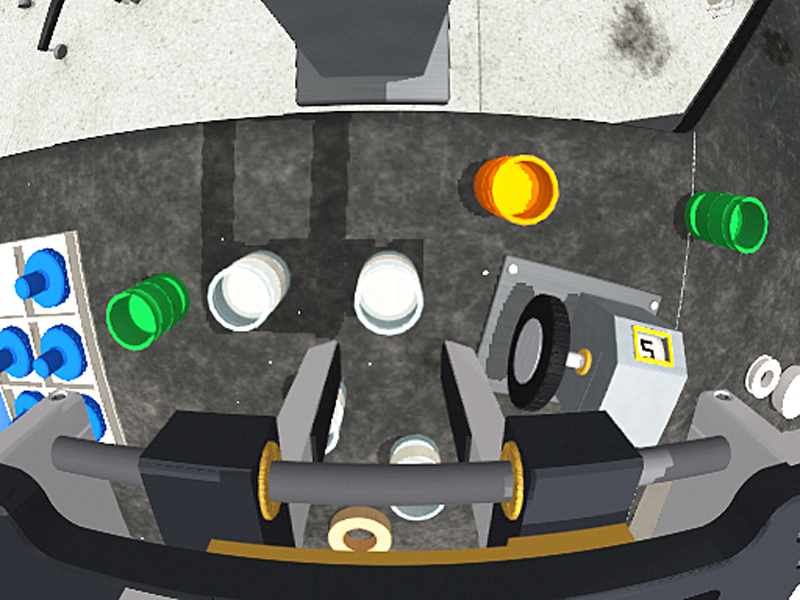

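View pics/s50.png

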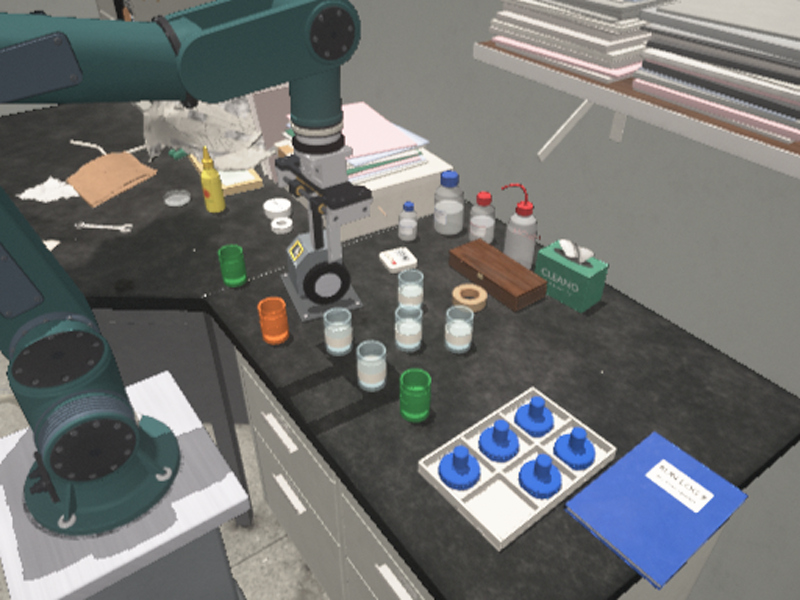

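View pics/t50.png

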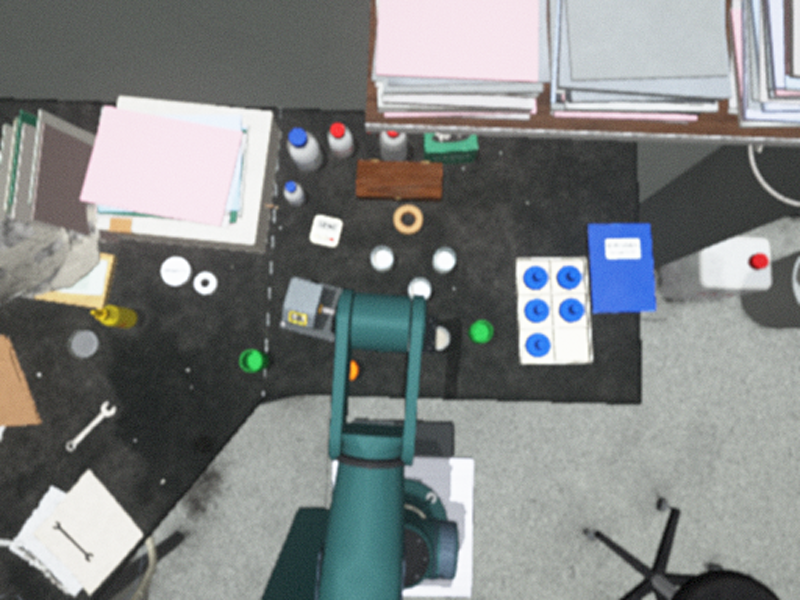

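>>> {"method": "jog_arm", "body": {"series": [{"x": 0.02, "y": 0, "z": 0, "rx": 0, "ry": 0, "rz": 0}, {"x": 0.036, "y": -0.008, "z": 0, "rx": 0, "ry": 0, "rz": 1.5}, {"x": 0.036, "y": -0.008, "z": 0, "rx": 0, "ry": 0, "rz": 2}, {"x": 0.036, "y": -0.008, "z": 0, "rx": 0, "ry": 0, "rz": 3}, {"x": 0.036, "y": -0.008, "z": 0, "rx": 0, "ry": 0, "rz": 3}, {"x": 0.02, "y": -0.008, "z": 0, "rx": 0, "ry": 0, "rz": 3}, {"x": 0, "y": 0, "z": 0, "rx": -6, "ry": 0, "rz": 2}, {"x": 0, "y": 0, "z": 0, "rx": -6, "ry": 0, "rz": 0}, {"x": 0, "y": 0, "z": 0, "rx": -6, "ry": 0, "rz": 0}, {"x": 0, "y": 0, "z": 0, "rx": -4, "ry": 0, "rz": 0}, {"x": 0, "y": 0, "z": 0, "rx": 0, "ry": 0, "rz": 0}, {"x": 0, "y": 0, "z": 0, "rx": 0, "ry": 0, "rz": 0}]}}

```text
time: 46.05
tool_pos: [0.3922, 0.218, 0.1965]
ee_rot: [2.744, 0.004, 1.259]
wrist_force: [-0.5, -0.2, 0.2]
width: 0.0421
```

```bash
python3 look.py w51; python3 win.py win51 | grep frame
python3 - <<'E'
from bench import cams
from h import *
S=cams.snapshot("scene");save(S,"s51",(255,235,405,355),5)
T=cams.snapshot("top")
for th,s in(("timer",T),("tape_roll",T)):
    d=cams.look_for(th,s)[0];b=d["bbox"];print(th,d["p"],b,onz(s,b[0]+b[2]/2,b[1]+b[3]/2,.02)[:2])
E
```

```text
46.05 [0.3922 0.218  0.1965] [2.7441 0.0038 1.2589] [-0.5196 -0.1574  0.2139] 0.04208089763322117
[0.2561 0.2624 0.3305] [2.4694 0.005  1.2585]
frame [269 175  37  28 253]
timer 0.59 [200.1, 137.1, 19.5, 18.8] [0.66549338 0.1894411 ]
tape_roll 0.61 [248.6, 127.3, 19.9, 25.3] [0.69609691 0.0121151 ]
```

View pics/w51.png

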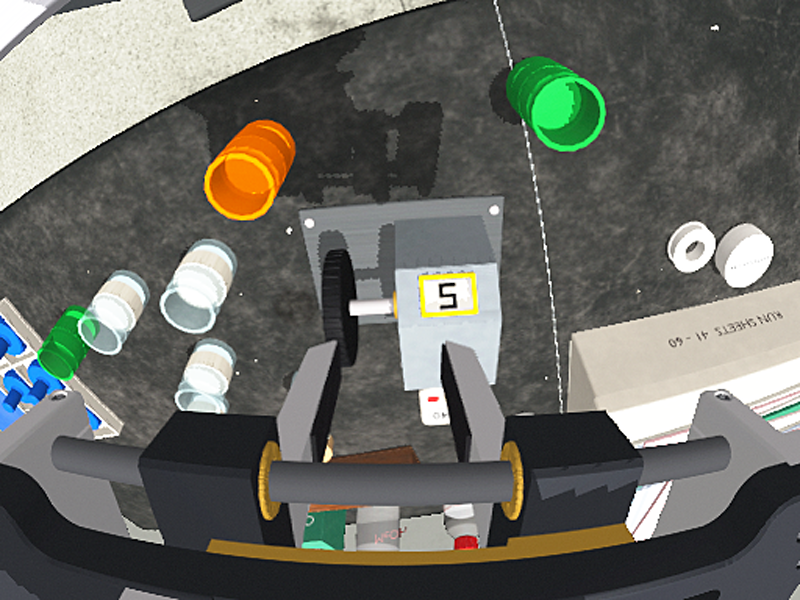

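View pics/win51.png

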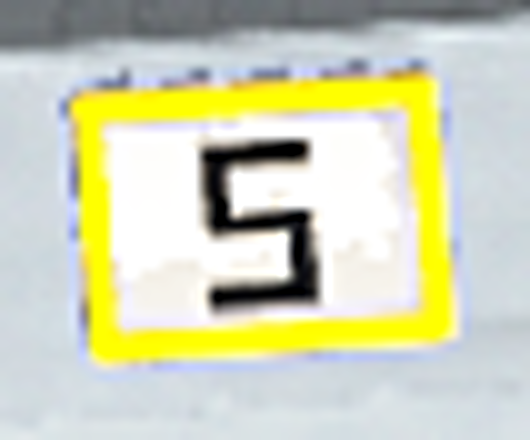

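View pics/s51.png

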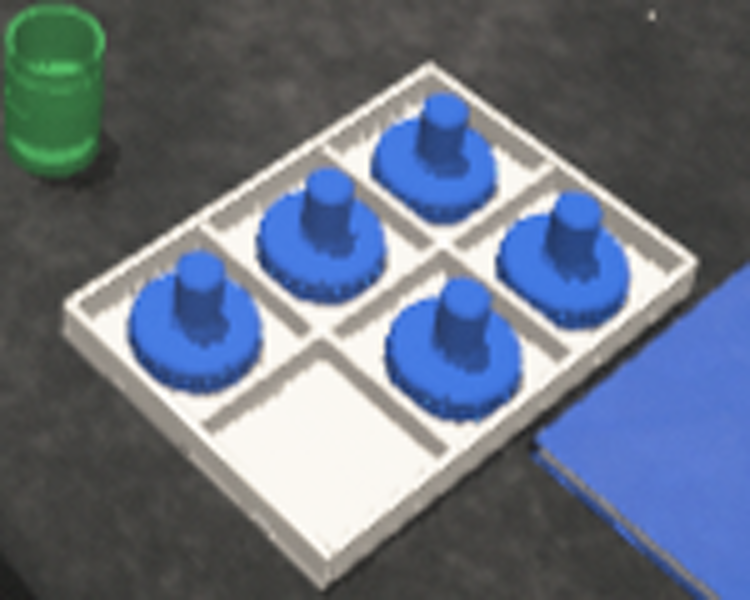

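The 5 sits centred in the window, and five caps are upright in their own pockets. All the jars are standing, and the arm touches nothing. Handing in.

```bash
python3 -c "
from bench import ticket
print(ticket.close_job())"
```

```text
the job is handed in; nothing more can be done
None
```

All five jars were covered. I lifted every cap off and set each one knob up in its own pocket of the white holder, leaving the sixth pocket empty. I turned the counter wheel to 5 by gripping its rim, and handed the job in at about 46 s of the 184 s allowed.

**Last checks:**
- **Caps:** in the enlarged scene picture all five sit flat and upright in separate pockets, and each was lowered until it met the pocket floor.
- **Jars:** all five are standing in the scene view. In the last top view the arm covered jar D (the jar nearest the counter), but that jar shows upright in the wrist and scene views.
- **Counter:** in a near straight-on wrist view the 5 is centred in the yellow frame, to within roughly a tenth of a digit by eye.
- **Timer and tape roll:** the top camera puts both within about 5 mm of where they started, which is within its accuracy.
- **Arm:** clear of everything at hand-in.

**What disagreed:**
- **Holder moved:** it was knocked about 2.5 cm aside early in the run, before the first cap went in. I measured its position again before placing.
- **Camera readings:** top and scene camera positions for the holder differed by about 5 mm. I used the wrist camera for the final placing.
- **Wheel:** it first stopped slightly past 5, then slightly short of it. I corrected it twice before letting go.

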